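# Hang the nested dippers on the bar hook and close it

## Task

Hang all the steel dippers that are there on the arm of the hook stand, one after another, largest first, each smaller one in front of the last with its cup nested inside the cup before it. Then close the hook by sliding the one stop sleeve that fits over its upturned tip until it sits on the flange; put the three sleeves that do not fit into the aluminium tray. Leave the coffee cups, sugar jar and tamper where they stand.

Things in the scene. Friction and masses are not known exactly. Their poses are not given: they have to be found in the camera images.
- dipper1_grip (a point): Grip tab of the largest steel dipper (may be absent): flat-bottomed cup 132 mm wide, 36 deep, with a tall handle at its +x side. Black tab on top, 12 mm wide (y), 8 thick (x), 40 tall; this point is 22 mm above its foot. z up; x from cup to handle. Cup axis 74 mm towards -x, cup underside 150 mm below. Cup wall 2.5, floor 3 mm. Back bracket, y +-19 mm, flush with handle. About 260 g.
- dipper2_grip (a point): Grip tab of the middle steel dipper (may be absent): flat-bottomed cup 92 mm wide, 36 deep, with a tall handle at its +x side. Black tab on top, 18 mm wide (y), 8 thick (x), 40 tall; this point is 22 mm above its foot. z up; x from cup to handle. Cup axis 54 mm towards -x, cup underside 140 mm below. Cup wall 2.5, floor 3 mm. Back bracket, y +-19 mm, flush with handle. About 180 g.
- dipper3_grip (a point): Grip tab of the smallest steel dipper (may be absent): flat-bottomed cup 54 mm wide, 36 deep, with a tall handle at its +x side. Black tab on top, 24 mm wide (y), 8 thick (x), 40 tall; this point is 22 mm above its foot. z up; x from cup to handle. Cup axis 35 mm towards -x, cup underside 130 mm below. Cup wall 2.5, floor 3 mm. Back bracket, y +-19 mm, flush with handle. About 120 g.
- dipper1_crook (a point): Underside of the peak of the largest dipper's crook, 28 mm straight below its grip point (the same on every dipper; same axes). Handle: an 8 mm round bar rises at y = -15 mm, arches over y = 0 and ends in a lip at y = +15 to +17 mm, 20 mm below the peak: an upside-down U in the y-z plane, open downwards, 22 to 24 mm clear inside.
- stand: Fixed steel hook stand; origin under its panel's front face. x into the panel, z up. Panel 75 mm wide, 134 tall, 7 mm rubber pad on its front 28 to 62 mm up; the foot is behind. A dipper hangs with its axes along these: cup at -x, handle bar on the -y side of the arm. Bring it in from the arm's -y side, cup below the arm and crook above, then lower. Hung, its grip is about 35 mm above the arm's axis.
- hook_root (a point): Where the axis of the hook's arm leaves the panel, 130 mm above the table; axes as stand. The arm, a level bar 12 mm thick, runs 118 mm along -x to an upturned tip. Hang the first handle's middle 12 mm in front of the panel, each next 20 to 24 mm farther to -x: its cup sinks 26 mm into the next larger (handles shorten by 10 mm a size). Released, they lean back a few degrees.
- tip_seat (a point): Seat of the hook's upturned tip: centre of the top of a 30 mm wide flange, 118 mm along -x from hook_root and 12 mm above the arm's axis. From it an upright rod 20 mm in diameter rises 46 mm. Axes as stand.
- sleeve_a_mid (a point): Centre (22 mm above the lower end) of a white plastic stop sleeve, an upright tube 56 mm in outer diameter and 44 mm tall, mass about 110 g. All four sleeves look alike outside; this one's bore is 10 mm: too narrow for the hook's tip. z along the bore.
- sleeve_b_mid (a point): Centre (22 mm above the lower end) of a white plastic stop sleeve, an upright tube 56 mm in outer diameter and 44 mm tall, mass about 110 g. All four sleeves look alike outside; this one's bore is 24 mm: the one that fits the rod of the hook's tip: it slides down and rests on the flange. z along the bore.
- sleeve_c_mid (a point): Centre (22 mm above the lower end) of a white plastic stop sleeve, an upright tube 56 mm in outer diameter and 44 mm tall, mass about 110 g. All four sleeves look alike outside; this one's bore is 36 mm: too wide, it would slip down over the flange. z along the bore.
- sleeve_d_mid (a point): Centre (22 mm above the lower end) of a white plastic stop sleeve, an upright tube 56 mm in outer diameter and 44 mm tall, mass about 110 g. All four sleeves look alike outside; this one's bore is 16 mm: too narrow for the hook's tip. z along the bore.
- tray_in (a point): Centre of the inner floor (5 mm above the table) of a fixed open aluminium tray, inside 150 mm along x and 200 mm along y, walls 5 mm thick, rim 32 mm above the table; z up.
- espresso: Bystander, not to be disturbed: a filled black coffee cup on its saucer (120 mm across, 60 mm tall); origin at the centre of its underside.
- latte: Bystander, not to be disturbed: another filled black coffee cup on its saucer (120 mm across, 60 mm tall); origin at the centre of its underside.
- sugar_jar: Bystander, not to be disturbed: a white sugar jar (72 mm across, 100 mm tall); origin at the centre of its underside.
- tamper: Bystander, not to be disturbed: a steel coffee tamper (58 mm across, 86 mm tall); origin at the centre of its underside.
Mind the look-alikes: they are no part of the job. What is shaped like the part that bears dipper1_grip but purple is not meant. Leave any orange look-alike of the part that bears sleeve_d_mid alone.

How it is judged:
By the outcome, as a careful person would: the job done as asked, in the order asked, and still so for the second after the job is handed in, with the robot touching nothing.
Of dipper1, dipper2, dipper3 only 2 to 3 are there at a start; the rules pass over those that are not, and their reading is None.
At some moment in a run one of dipper1, dipper2, sleeve_a, sleeve_b, sleeve_c, sleeve_d may be knocked a few centimetres aside while the robot is not near it.
It also fails if it takes over 210 s, if anything falls off the work surface, if the arm or the gripper's body presses on something with over 40 N, if the wrist force passes 120 N, or if a joint passes its speed limit or range.

## Robot

A 7-joint arm with a two-finger parallel gripper is mounted at the origin on the work surface. World frame = base frame: x ahead of the robot, y to its left, z up, the work surface at z = 0. Lengths are in m, angles in rad, forces in N, time in s.
With the tool pointing down it reaches from about 0.4 to 0.85 m from the base axis. Payload 4.5 kg.
Tool frame: the origin (TCP) lies on the centre line of the jaws, within the pads' length; the fingertips stand ahead of it and the grasp point (between the pads) lies 3 mm ahead of it (r.finger_overhang is the z of the fingertips in the tool frame, in m); z points along the fingers, y is the direction in which the jaws open and shut (so a half turn about z gives the same grasp; the last joint's range is limited). The gripper opens to 88 mm and grips with 3 to 60 N. Pads are 18 mm wide; open, the fingers measure 123 mm over their backs; the gripper's body (75 mm by 187 mm) begins 45 mm behind the grasp point.
Start: joints at [-1.287, 0.689, -0.195, 1.565, 0.157, 0.902, -0.215], TCP at [0.154, 0.606, 0.261] pointing down, gripper open.
Joint ranges: [-3.01, 3.01], [-0.46, 2.08], [-1.47, 1.51], [0.13, 2.56], [-1, 4.14], [0.04, 2.09], [-2.66, 2.66]. Speed limits (rad/s): [2.57, 2.57, 3.14, 3.14, 3.14, 3.14, 3.14].

## Interface

Orientations are given as a unit quaternion [x, y, z, w].
In Python, from plant import get_state, snapshot, camera_model, workorder, boxes_of, mark_of, r gives the robot as it stands.
- The arm moves only by the tool jog_arm, never from a script. Its argument "rows" is a list of rows, each a list of 2 entries, a list of its own where there are three numbers: the shift along the tool's x, y, z normalised to -1 to 1, where 1 is 75 cm, then the turn about the tool's z normalised to -1 to 1, where 1 is 2 rad. A call has 1 to 20 rows; each row is the pose to reach, as a shift and turn from the pose commanded when the call began, along the tool's axes at that moment; what a row does not reach only later rows make up. A row lasts 1/12 s, in which the tool goes at most 41.7 mm and 7.16 degrees, less where a joint would pass 70% of its speed; a pose out of reach is approached as far as the arm can. A call with a number of a shift or a turn outside -1 to 1 is refused whole. A call with a gripper value outside its range is refused whole. "gripper" is the finger opening in mm, from 0 to 88.1, set as the call begins (left out, the last holds). The fingers move at their own pace and stop on an object; "newtons" is the grip in N (left out, the last holds). Time passes only in rows, so rows that repeat a pose let the fingers close. It gives the time, the measured TCP pose, the force and the opening at its end, in the units of the state.
- get_state(): the state, without advancing time (a new reading comes with each control period).
- snapshot(name): name is "side" or "top"; returns the picture (384x512x3 uint8, red, green, blue); there is no depth.
- camera_model(name): a dict with "mtx" (3x3 intrinsics, pixels), "k1" (the pictures are not rectified: a ray, as slopes to the right and down, at radius r is drawn at 1 + k1 r^2 times it, then the intrinsics apply), "extrinsics" (4x4, takes a point from camera to world coordinates). Camera axes: x right, y up, looking along -z (the intrinsics and any distortion apply to the point x, -y, -z); pixel columns grow to the right and rows downward; lengths in m; the calibration is good to about 2 mm. A picture is of the moment at which its call begins. camera_model takes no time and is no camera call.
- workorder.finish_job(): hands the job in, once; it reports no verdict.
Trained networks look in the newest picture that a camera, given by its name, has taken for a name from the list of things; names that differ only in an ending like _2 or _b are one class to them, and where a whole thing is asked for, a point or a joint stands for the part that bears it (a point fixed in the world has none). Each returns a list of dicts, best first, with "p" (0 to 1); they miss things now and then, are a little off and sometimes report something else, mostly with a low value. They report only what shows in the picture. A call takes as long as a camera call. They do not tell look-alikes from the thing itself.
- boxes_of(thing, camera): "rect" ([left, top, right, bottom] in pixels, round what is visible of it).
- mark_of(thing, camera): "pixel" ([row, column] in pixels: a listed point, or the origin of a listed thing).
The state is a dict: "clock": time; "q": joint angles; "qd": joint speeds; "joint_torque": joint torques, N m; "tool_pos": TCP position; "eef_rot": TCP orientation; "contact_force": force on the tool from outside, world axes, zero at the start; "moment": the same for the moment, N m; "opening": opening from 0.0 (shut) to 1.0 (fully open).
Only numpy, scipy, OpenCV 4.12 (cv2) and the standard library are available. Lean on these libraries where they do the work, as an engineer would, in place of code of your own. Each camera call takes 0.05 s, during which the arm holds its last target.

## Working session

There is one attempt and no reset: what is moved stays moved. The work goes in short steps, Python scripts to look and compute and a tool call to move; the robot and the scene stay as the last step left them, time stands still between calls to the robot, and variables do not carry over. Pictures are saved under pics/ and viewed, and the job is handed in when it is done.

Besides the shell and the picture viewer there is one more tool, called after ">>>" as a command line: name --argument value ..., lists and objects as JSON in quotes. jog_arm: Moves the arm, as the interface text tells. Scaled input: -1 to 1 covers 75 cm each way for a shift and 2 rad each way for a turn. Its arguments: {"type":"object","properties":{"rows":{"type":"array"},"gripper":{"type":"number"},"newtons":{"type":"number"}},"required":["rows"]}

```bash
ls; mkdir -p pics
python3 - <<'E'
from plant import *
import cv2,numpy as np
s=get_state();print(s)
print(r.finger_overhang)
for n in("side","top"):
    im=snapshot(n);cv2.imwrite(f"pics/{n}0.png",cv2.resize(im[:,:,::-1],None,fx=1.5,fy=1.5));c=camera_model(n);print(n,c)
    for t in["dipper1_grip","sleeve_a_mid","stand","tray_in","espresso","sugar_jar","tamper","hook_root","tip_seat","dipper1_crook","dipper2_grip","dipper3_grip","latte"]:
        print(t,[(np.round(m["pixel"],1).tolist(),round(m["p"],2)) for m in mark_of(t,n)])
E
```

```text
pics
{'clock': 0.0, 'q': array([-1.28718324,  0.68995769, -0.19448409,  1.56635853,  0.15732123,
        0.90249702, -0.21507247]), 'qd': array([-0.00082101,  0.00056471, -0.00070051,  0.0016806 , -0.00060959,
       -0.00064123, -0.00028518]), 'joint_torque': array([ 2.12460700e-04, -5.27557003e+01, -1.26678083e+00, -1.53426272e+01,
       -5.25840896e-02,  6.43188134e-03,  1.70879107e-04]), 'tool_pos': array([0.15443289, 0.60500328, 0.25992179]), 'eef_rot': array([ 1.24530456e-01,  9.92215364e-01, -9.14030583e-04, -2.83937957e-05]), 'contact_force': array([-0.54927871,  0.30091901,  0.7987322 ]), 'moment': array([ 0.01133021,  0.02321926, -0.06173842]), 'opening': 1.0007261365277733}
0.022
side {'mtx': array([[375.02908345,   0.        , 258.33476976],
       [  0.        , 375.02908345, 190.65369599],
       [  0.        ,   0.        ,   1.        ]]), 'k1': -0.07361162296028324, 'extrinsics': array([[-0.96628604,  0.17924837, -0.18482777,  0.23915889],
       [-0.25742601, -0.68600996,  0.68053081,  0.90556987],
       [-0.00480966,  0.7051669 ,  0.70902505,  1.08962052],
      
[... 1033 characters left out ...]
13459732,  0.99061075,  1.20773219],
       [ 0.        ,  0.        ,  0.        ,  1.        ]])}
dipper1_grip [([189.1, 272.1], 0.75), ([310.6, 371.3], 0.74)]
sleeve_a_mid [([135.1, 239.4], 0.74), ([205.5, 142.0], 0.73)]
stand [([137.3, 238.1], 0.64)]
tray_in [([171.1, 370.3], 0.87), ([204.0, 139.1], 0.23), ([248.8, 155.3], 0.16)]
espresso []
sugar_jar [([129.5, 188.7], 0.83)]
tamper [([222.8, 423.5], 0.68), ([225.0, 182.8], 0.16)]
hook_root [([124.0, 234.2], 0.66)]
tip_seat [([164.9, 235.0], 0.8)]
dipper1_crook [([308.9, 372.8], 0.78), ([189.2, 267.7], 0.69)]
dipper2_grip [([201.7, 313.0], 0.95), ([150.5, 148.7], 0.71)]
dipper3_grip [([204.2, 373.0], 0.96)]
latte [([251.4, 156.5], 0.87)]
```

View pics/side0.png

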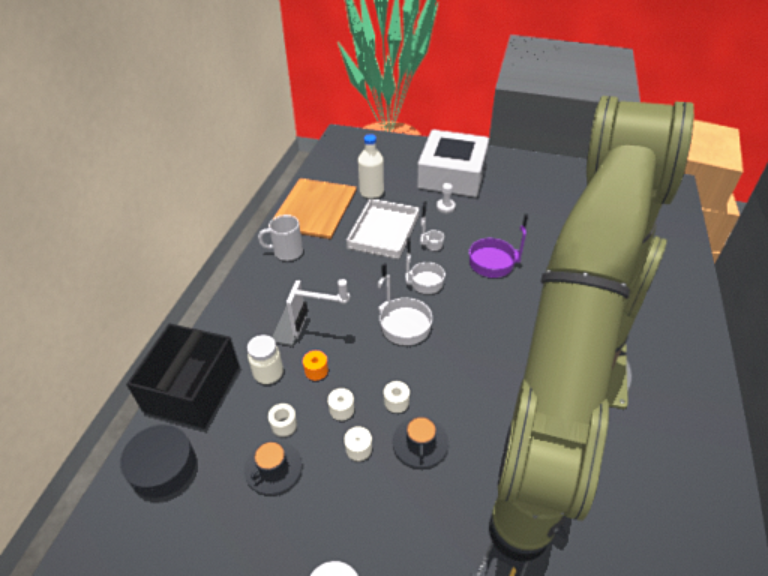

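View pics/top0.png

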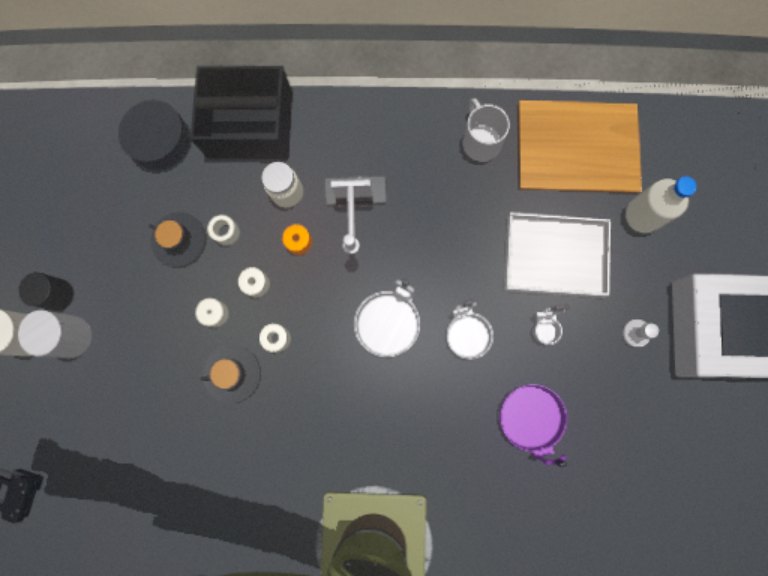

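```bash
cat > h.py <<'E'
from plant import *
import cv2,numpy as np
from scipy.spatial.transform import Rotation as R
from scipy.optimize import least_squares
CM={n:camera_model(n) for n in("side","top")}
def proj(P,n):
    c=CM[n];P=np.atleast_2d(P).astype(float);E=c["extrinsics"]
    q=(P-E[:3,3])@E[:3,:3]
    q=q*[1,-1,-1]
    o,_=cv2.projectPoints(q.reshape(-1,1,3),np.zeros(3),np.zeros(3),c["mtx"],np.array([c["k1"],0,0,0.]))
    return o[:,0,:]  # col,row
def ray(uv,n):
    c=CM[n];E=c["extrinsics"]
    u=cv2.undistortPoints(np.array(uv,float).reshape(-1,1,2),c["mtx"],np.array([c["k1"],0,0,0.]))[:,0]
    d=np.c_[u[:,0],-u[:,1],-np.ones(len(u))]@E[:3,:3].T
    return E[:3,3],d/np.linalg.norm(d,axis=1)[:,None]
def atz(uv,n,z):
    o,d=ray(uv,n);t=(z-o[2])/d[:,2];return o+d*t[:,None]
def tri(uvs,uvt):
    o1,d1=ray(uvs,"side");o2,d2=ray(uvt,"top");out=[]
    for a,b in zip(d1,d2):
        A=np.c_[a,-b];t=np.linalg.lstsq(A,o2-o1,rcond=None)[0]
        p,q=o1+a*t[0],o2+b*t[1];out.append(np.r_[(p+q)/2,np.linalg.norm(p-q)])
    return np.array(out)
def shot(n):
    return snapshot(n)[:,:,::-1].copy()
def crop(im,x0,y0,x1,y1,f,name,marks=()):
    c=cv2.resize(im[y0:y1,x0:x1],None,fx=f,fy=f,interpolation=cv2.INTER_CUBIC)
    for (u,v) in marks:
        cv2.circle(c,(int((u-x0+.5)*f),int((v-y0+.5)*f)),2,(0,0,255),-1)
    cv2.imwrite("pics/"+name,c)
E
python3 - <<'E'
from h import *
im=shot("top");np.save("top.npy",im)
crop(im,120,100,260,270,4.5 if 0 else 3.5,"t_sl.png")
crop(im,200,110,400,250,4,"t_dip.png")
im=shot("side");np.save("side.npy",im)
crop(im,170,180,300,320,4,"s_sl.png")
crop(im,180,120,320,240,5,"s_dip.png")
E
```

```text
(no output)
```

View pics/t_sl.png

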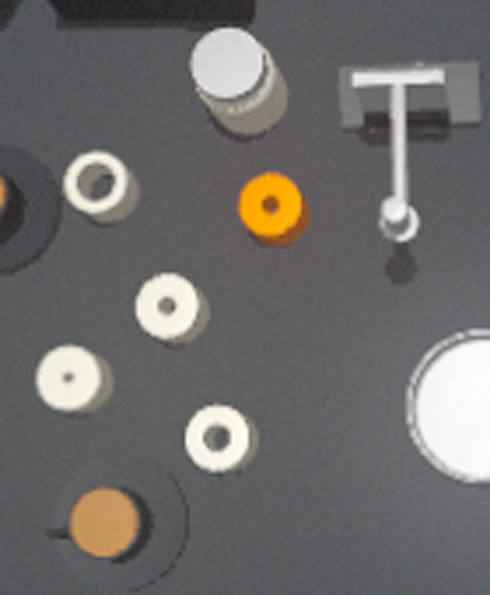

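View pics/t_dip.png

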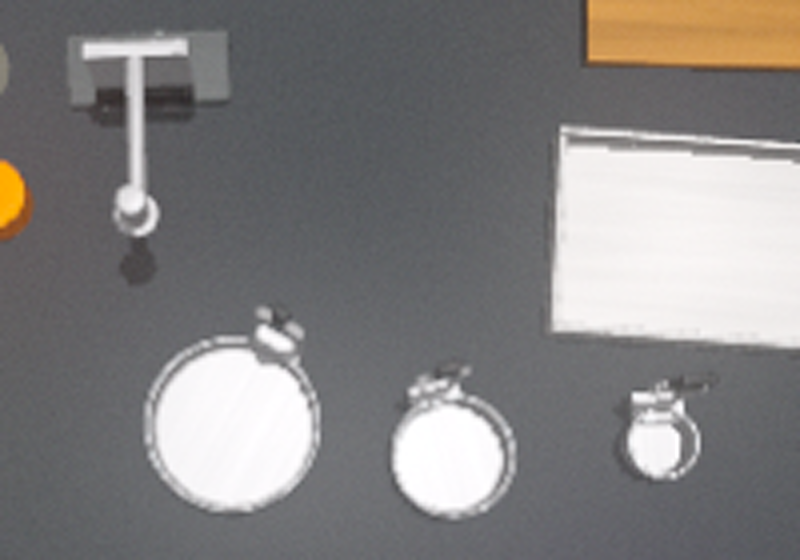

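View pics/s_dip.png

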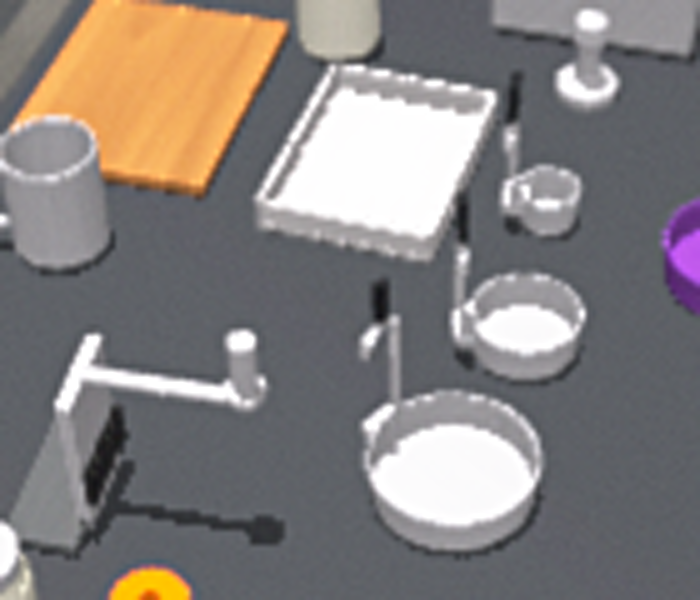

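View pics/s_sl.png

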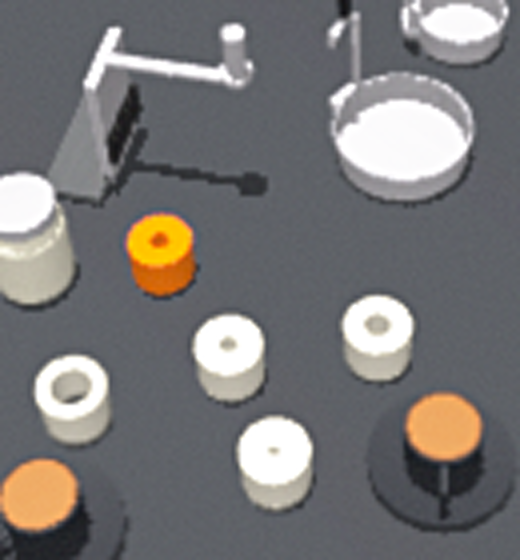

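Run:
```python
from h import *
im=np.load("top.npy")
a=[cv2.resize(im[y:y+h,x:x+w],None,fx=f,fy=f,interpolation=cv2.INTER_CUBIC) for x,y,w,h,f in [(210,110,60,70,8)]]
crop(im,210,112,260,174,9,"t_st.png")
crop(im,255,180,345,245,8,"t_d12.png")
crop(im,345,195,390,235,12,"t_d3.png")
im=np.load("side.npy")
crop(im,180,180,240,235,10,"s_st.png")
crop(im,240,130,310,235,5.5,"s_d.png")
```

```text
(no output)
```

View pics/t_st.png

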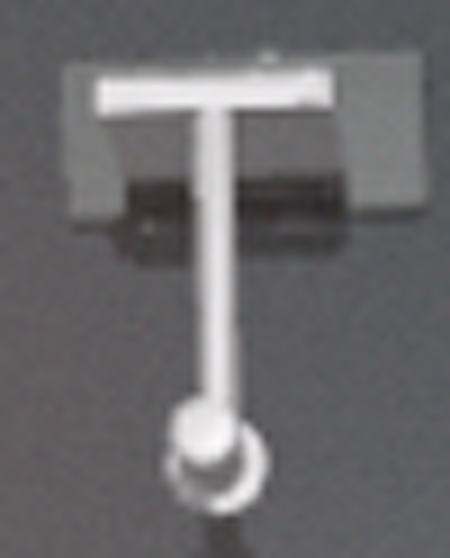

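View pics/t_d12.png

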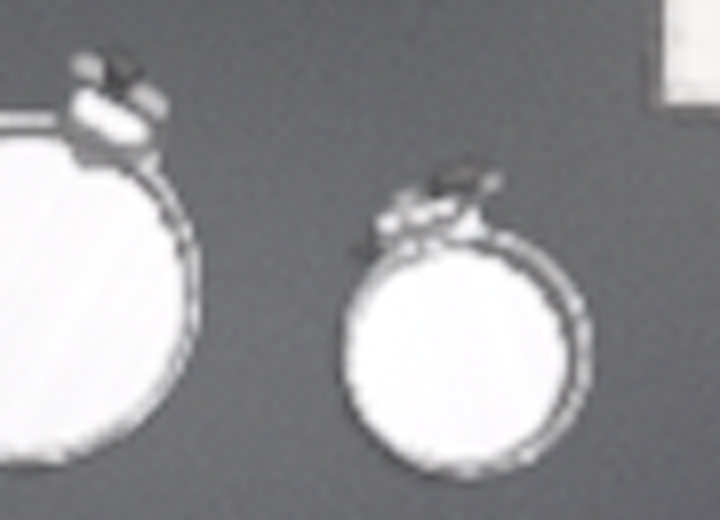

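View pics/t_d3.png

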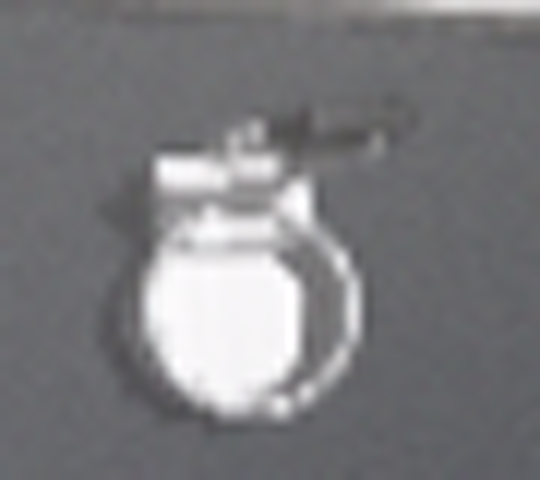

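View pics/s_st.png

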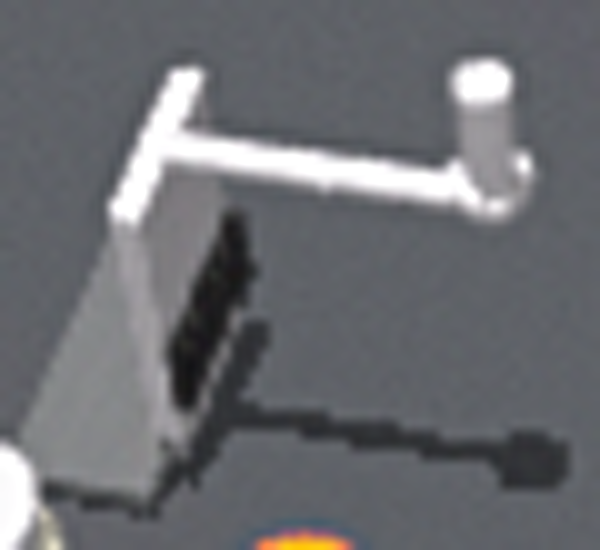

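View pics/s_d.png

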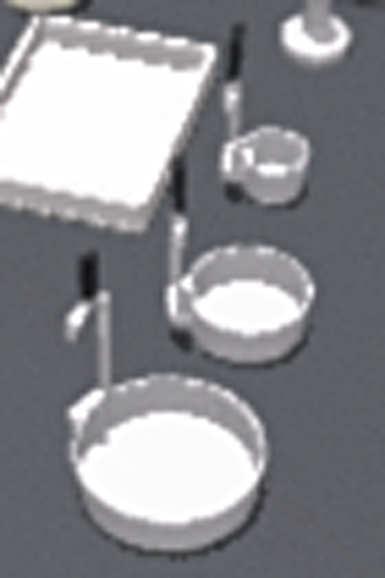

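```bash
cat >> h.py <<'E'
def cr(x,y,f,x0,y0): return [(x+.5)/f-.5+x0,(y+.5)/f-.5+y0]
E
python3 - <<'E'
from h import *
p=lambda n,a:print(n,np.round(a,4).tolist())
p("d1",tri([[254,179.2]],[[272.1,189.1]]));p("d1cr",tri([[254.8,186.1]],[[267.7,189.2]]))
p("d2",tri([[271.5,161.9]],[[313,201.7]]));p("d3",tri([[281.6,138.5]],[[373,204.2]]))
p("rodtop",tri([cr(483,82,10,180,180)],[cr(205,432,9,210,112)]))
p("rodtop z",np.r_[atz([cr(483,82,10,180,180)],"side",.188),atz([cr(205,432,9,210,112)],"top",.188)])
p("flange",tri([cr(493,181,10,180,180)],[cr(217,463,9,210,112)]))
p("flange z.142",np.r_[atz([cr(493,181,10,180,180)],"side",.142),atz([cr(217,463,9,210,112)],"top",.142)])
p("root",atz([cr(214,107,9,210,112)],"top",.136));p("root mark",tri([[195.2,195.6]],[[234.2,124]]))
p("panel edge",atz([cr(97,115,9,210,112),cr(332,103,9,210,112)],"top",.134))
p("d1cup",atz([cr(232,425,4,200,110)],"top",.036))
sl={"c":(98,185),"d":(168,307),"a":(68,378),"b":(217,438)}
sd={"c":(72,380),"d":(229,341),"a":(275,449),"b":(378,323)}
for k in sl:
    p(k,np.r_[atz([cr(*sl[k],3.5,120,100)],"top",.044),atz([cr(*sd[k],4,170,180)],"side",.044)])
p("tray t",atz([[(y+.5)/1.5-.5 for y in q] for q in [(510,213),(610,218),(609,295),(507,290)]],"top",.032))
p("tray",atz([[370.3,171.1]],"top",.005))
for n,u in dict(esp=(225,375),lat=(169,235),jar=(280,178)).items(): p(n,atz([[u[0]/1.5,u[1]/1.5]],"top",.1 if n=="jar" else .055))
E
```

```text
d1 [[0.5122, -0.0573, 0.1419, 0.0091]]
d1cr [[0.5108, -0.0455, 0.1192, 0.0002]]
d2 [[0.4768, -0.1715, 0.1389, 0.0025]]
d3 [[0.4743, -0.3404, 0.1284, 0.0008]]
rodtop [[0.5791, 0.0511, 0.1859, 0.0007]]
rodtop z [[0.5787, 0.053, 0.188], [0.5783, 0.0508, 0.188]]
flange [[0.5794, 0.0518, 0.1379, 0.0014]]
flange z.142 [[0.5772, 0.0555, 0.142], [0.5792, 0.0515, 0.142]]
root [[0.6964, 0.0574, 0.136]]
root mark [[0.7031, 0.057, 0.1197, 0.0056]]
panel edge [[0.6938, 0.095, 0.134], [0.6991, 0.0199, 0.134]]
d1cup [[0.4414, -0.0164, 0.036]]
c [[0.6293, 0.331, 0.044], [0.6345, 0.3302, 0.044]]
d [[0.521, 0.2611, 0.044], [0.5232, 0.2616, 0.044]]
a [[0.4565, 0.3459, 0.044], [0.4574, 0.3474, 0.044]]
b [[0.4079, 0.2116, 0.044], [0.4089, 0.2131, 0.044]]
tray t [[0.6785, -0.2653, 0.032], [0.6734, -0.4737, 0.032], [0.5118, -0.4672, 0.032], [0.5171, -0.2588, 0.032]]
tray [[0.5938, -0.3659, 0.005]]
esp [[0.3296, 0.3005, 0.055]]
lat [[0.6117, 0.4372, 0.055]]
jar [[0.7211, 0.2015, 0.1]]
```

```bash
cat >> h.py <<'E'
DIP={1:(.132,.074,.150,.012),2:(.092,.054,.140,.018),3:(.054,.035,.130,.024)}
def dpts(k,x,y,yaw,z0=0,full=True):
    """x,y: grip position world, returns dict of polylines"""
    w,ax,h,tw=DIP[k];c,s=np.cos(yaw),np.sin(yaw)
    M=lambda P:np.array([[x+c*a-s*b,y+s*a+c*b,z0+z] for a,b,z in P])
    t=np.linspace(0,2*np.pi,49);L=[]
    for z,rr in((.036,w/2),(0,w/2)): L.append(M(np.c_[-ax+rr*np.cos(t),rr*np.sin(t),0*t+z]))
    a=.004;b=tw/2
    for zz in(h-.022,h+.018): L.append(M([(-a,-b,zz),(a,-b,zz),(a,b,zz),(-a,b,zz),(-a,-b,zz)]))
    for aa,bb in((-a,-b),(a,b)): L.append(M([(aa,bb,h-.022),(aa,bb,h+.018)]))
    L.append(M([(0,-.015,.03),(0,-.015,h-.04),(0,-.010,h-.028),(0,0,h-.024),(0,.01,h-.028),(0,.015,h-.048)]))
    return L
def overlay(im,n,polys,box,f,name):
    x0,y0,x1,y1=box
    c=cv2.resize(im[y0:y1,x0:x1],None,fx=f,fy=f,interpolation=cv2.INTER_CUBIC)
    for P in polys:
        q=(proj(P,n)+.5-[x0,y0])*f-.5
        cv2.polylines(c,[np.round(q).astype(int)],False,(0,0,255),1)
    cv2.imwrite("pics/"+name,c)
E
cat > ov.py <<'E'
from h import *
import sys
D=eval(sys.argv[1]);tag=sys.argv[2]
t=np.load("top.npy");s=np.load("side.npy")
L=[]
for k,v in D.items(): L+=dpts(k,v[0],v[1],np.radians(v[2]))
overlay(t,"top",L,(230,180,390,250),5,"ot%s.png"%tag)
overlay(s,"side",L,(245,130,315,235),5.5,"os%s.png"%tag)
E
python3 ov.py "{1:(.507,-.05,-27),2:(.4768,-.1715,12),3:(.476,-.336,0)}" 1
```

```text
(no output)
```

View pics/ot1.png

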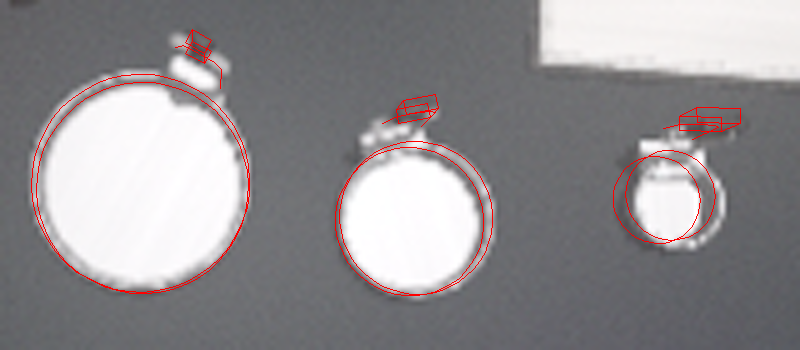

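View pics/os1.png

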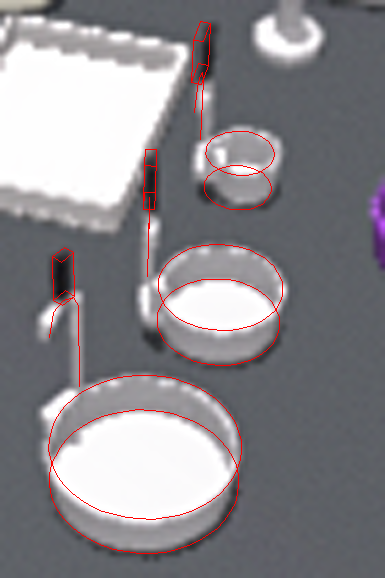

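```bash
cat > ov2.py <<'E'
from h import *
import sys
D=eval(sys.argv[1]);tag=sys.argv[2]
t=np.load("top.npy");s=np.load("side.npy")
rows=[]
for k,v in D.items():
    L=dpts(k,v[0],v[1],np.radians(v[2]))
    out=[]
    for im,n in((t,"top"),(s,"side")):
        q=np.vstack([proj(P,n) for P in L]);
        m=q.mean(0) if 0 else (q.min(0)+q.max(0))/2
        S=50 if k==1 else 36
        f=390/S if 0 else (8 if k==1 else 11)
        x0,y0=(m-S/2).astype(int)
        overlay(im,n,L,(x0,y0,x0+S,y0+S),f,"tmp.png")
        a=cv2.imread("pics/tmp.png");overlay(im,n,[],(x0,y0,x0+S,y0+S),f,"tmp.png");b=cv2.imread("pics/tmp.png")
        out.append(np.hstack([b,a])[:396,:]); print(k,n,x0,y0,f)
    h=min(o.shape[0] for o in out)
    cv2.imwrite(f"pics/o{tag}_{k}t.png",out[0]);cv2.imwrite(f"pics/o{tag}_{k}s.png",out[1])
E
python3 ov2.py "{1:(.5075,-.05,-29),2:(.478,-.171,12),3:(.474,-.3404,-5)}" 2
python3 -c "
import cv2,numpy as np
for k in (1,2,3):
    a=cv2.imread(f'pics/o2_{k}t.png');b=cv2.imread(f'pics/o2_{k}s.png');c=np.vstack([a,b]);cv2.imwrite(f'pics/o2_{k}.png',cv2.resize(c,None,fx=.75,fy=.75,interpolation=cv2.INTER_AREA));print(c.shape)"
```

```text
1 top 231 186 8
1 side 245 177 8
2 top 294 200 11
2 side 264 158 11
3 top 347 197 11
3 side 269 132 11
(792, 800, 3)
(792, 792, 3)
(792, 792, 3)
```

View pics/o2_1.png

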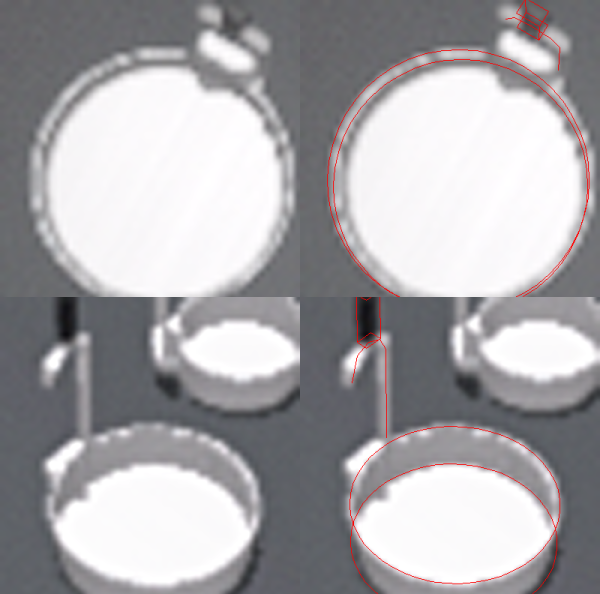

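View pics/o2_2.png

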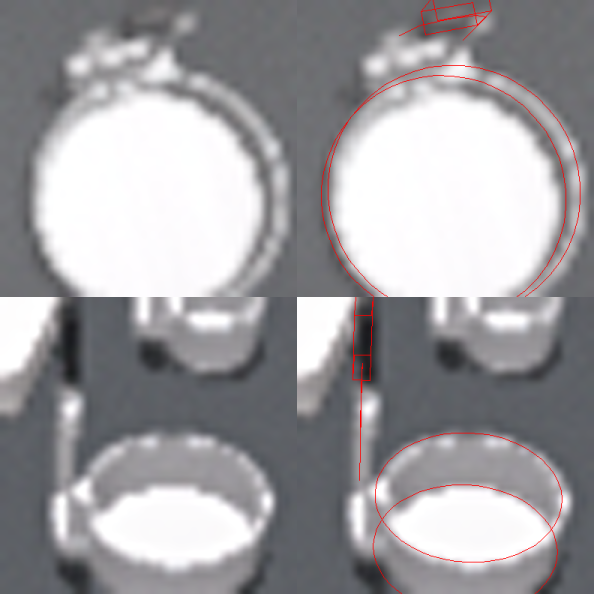

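View pics/o2_3.png

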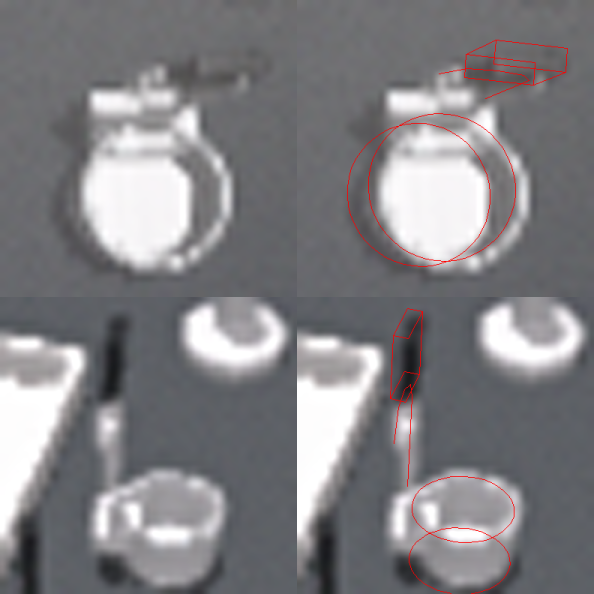

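```bash
cat > run2.sh <<'E'
python3 ov2.py "$1" 2
python3 -c "
import cv2,numpy as np,sys
L=[]
for k in $2:
    a=cv2.imread(f'pics/o2_{k}t.png');b=cv2.imread(f'pics/o2_{k}s.png');a=a[:,a.shape[1]//2:];b=b[:,b.shape[1]//2:];L.append(np.vstack([a[:390,:390],b[:390,:390]]))
c=np.hstack(L);cv2.imwrite('pics/$3.png',cv2.resize(c,None,fx=min(.75,790/c.shape[1]),fy=min(.75,790/c.shape[1]),interpolation=cv2.INTER_AREA))"
E
bash run2.sh "{1:(.5082,-.051,-29),2:(.4767,-.1705,15),3:(.472,-.3385,3)}" "(1,2,3)" ov3
```

```text
1 top 232 186 8
1 side 245 177 8
2 top 294 200 11
2 side 265 158 11
3 top 348 197 11
3 side 269 132 11
```

View pics/ov3.png

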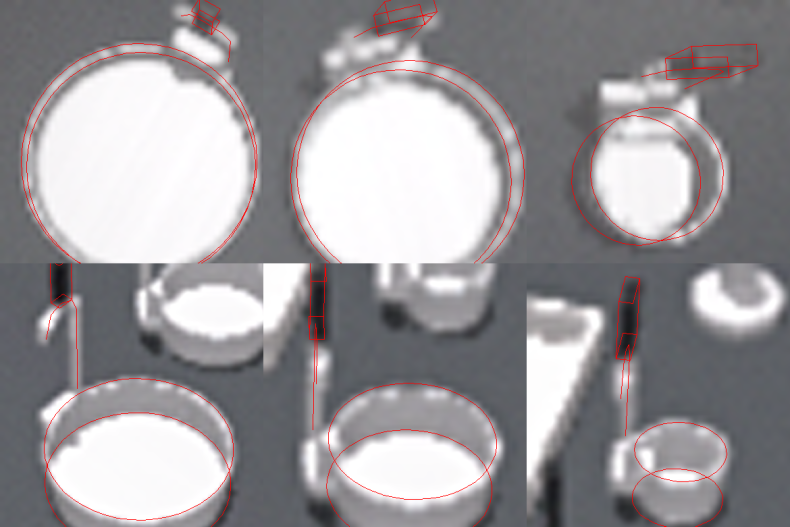

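```bash
cat >> h.py <<'E'
def go(x,y,z,yaw,verbose=True):
    """yaw deg: direction such that tool y=(-sin,cos). prints normalised shift & turn"""
    s=get_state();M=R.from_quat(s["eef_rot"]).as_matrix()
    d=M.T@(np.array([x,y,z])-s["tool_pos"])
    cur=np.degrees(np.arctan2(-M[0,1],M[1,1]))
    dy=(yaw-cur+90)%180-90 if verbose!=2 else yaw-cur
    print("clk %.2f pos %s yaw %.2f q7 %.2f open %.1f F %s"%(s["clock"],np.round(s["tool_pos"],4),cur,s["q"][6],s["opening"]*88.1,np.round(s["contact_force"],1)))
    print("tilt",np.round(M[:,2],4),"MOVE",np.round(d/.75,4).tolist(),"turn",round(-np.radians(dy)/2,4),"mm",round(np.linalg.norm(d)*1000))
E
python3 -c "
from h import *
go(.5082,-.051,.25,-29)"
```

```text
clk 1.50 pos [0.1545 0.6056 0.2607] yaw -14.31 q7 -0.22 open 88.4 F [ 0.3 -0.2  0.1]
tilt [ 0.e+00  1.e-04 -1.e+00] MOVE [-0.6733, -0.7318, 0.0143] turn 0.1282 mm 746
```

>>> jog_arm --rows '[[[-0.6733,-0.7318,0.0143],0.1282],[[-0.6733,-0.7318,0.0143],0.1282],[[-0.6733,-0.7318,0.0143],0.1282],[[-0.6733,-0.7318,0.0143],0.1282],[[-0.6733,-0.7318,0.0143],0.1282],[[-0.6733,-0.7318,0.0143],0.1282],[[-0.6733,-0.7318,0.0143],0.1282],[[-0.6733,-0.7318,0.0143],0.1282],[[-0.6733,-0.7318,0.0143],0.1282],[[-0.6733,-0.7318,0.0143],0.1282],[[-0.6733,-0.7318,0.0143],0.1282],[[-0.6733,-0.7318,0.0143],0.1282],[[-0.6733,-0.7318,0.0143],0.1282],[[-0.6733,-0.7318,0.0143],0.1282],[[-0.6733,-0.7318,0.0143],0.1282],[[-0.6733,-0.7318,0.0143],0.1282],[[-0.6733,-0.7318,0.0143],0.1282],[[-0.6733,-0.7318,0.0143],0.1282],[[-0.6733,-0.7318,0.0143],0.1282],[[-0.6733,-0.7318,0.0143],0.1282]]' --gripper 60

```text
clock: 3.17
tool_pos: [0.5087, -0.0535, 0.2498]
eef_rot: [0.253, 0.967, -0.0, 0.0]
contact_force: [-1.7, 0.6, 0.5]
opening: 0.68
```

```bash
python3 -c "
from h import *
go(.5082,-.051,.156,-29)
t=shot('top');s=shot('side');np.save('top.npy',t);np.save('side.npy',s)
crop(s,150,100,350,250,3.9,'s1.png')
go(.5082,-.051,.156,-29)"
```

```text
clk 3.17 pos [ 0.5087 -0.0535  0.2498] yaw -29.31 q7 0.88 open 59.9 F [-1.7  0.6  0.5]
tilt [ 6.e-04 -5.e-04 -1.e+00] MOVE [0.0024, 0.0026, 0.125] turn -0.0027 mm 94
clk 3.27 pos [ 0.5077 -0.0499  0.2499] yaw -28.94 q7 0.88 open 60.2 F [ 0.6 -0.7  0.4]
tilt [-5.e-04  1.e-03 -1.e+00] MOVE [-0.0014, -0.001, 0.1252] turn 0.0005 mm 94
```

View pics/s1.png

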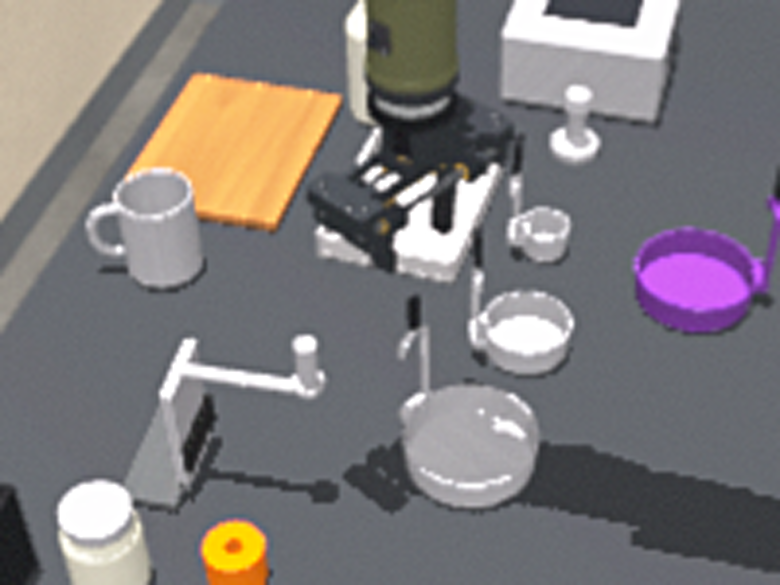

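>>> jog_arm --rows '[[[0,0,0.03],0],[[0,0,0.06],0],[[0,0,0.09],0],[[0,0,0.1],0],[[0,0,0.1],0]]'

```text
clock: 3.68
tool_pos: [0.5066, -0.0492, 0.1737]
eef_rot: [0.249, 0.969, -0.0, -0.002]
contact_force: [0.7, 0.6, 0.0]
opening: 0.681
```

```bash
python3 -c "
from h import *
t=shot('top');s=shot('side')
go(.5082,-.051,.156,-29)
p=get_state()['tool_pos'];p=p+[0,0,-.022]
L=dpts(1,.5082,-.051,np.radians(-29))
M=R.from_quat(get_state()['eef_rot']).as_matrix()
L+=[np.array([p-M[:,1]*.03,p+M[:,1]*.03])]
overlay(s,'side',L,(225,140,285,200),8,'s2.png')
overlay(t,'top',L,(225,160,295,215),8,'t2.png')"
```

```text
clk 3.78 pos [ 0.5083 -0.0499  0.1756] yaw -28.89 q7 0.83 open 60.2 F [-0.5  0.4  0.7]
tilt [ 4.e-04  4.e-04 -1.e+00] MOVE [-0.0006, -0.0014, 0.0261] turn 0.0009 mm 20
```

View pics/s2.png

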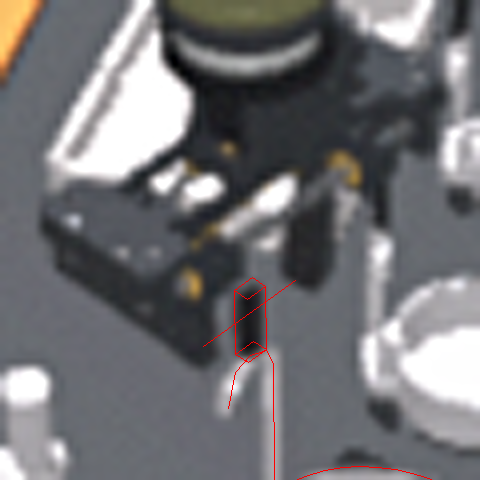

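View pics/t2.png

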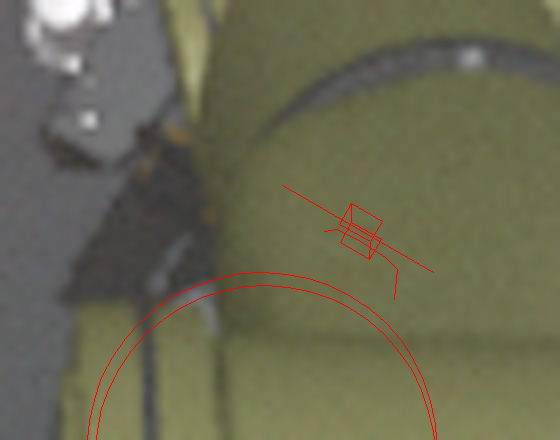

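>>> jog_arm --rows '[[[-0.0006,-0.001,0.015],0],[[-0.0006,-0.001,0.0261],0],[[-0.0006,-0.001,0.0261],0],[[-0.0006,-0.001,0.0261],0],[[-0.0006,-0.001,0.0261],0]]'

```text
clock: 4.2
tool_pos: [0.5085, -0.0518, 0.156]
eef_rot: [0.25, 0.968, 0.0, 0.0]
contact_force: [0.6, -0.8, -0.0]
opening: 0.681
```

>>> jog_arm --rows '[[[0,0,0],0],[[0,0,0],0],[[0,0,0],0],[[0,0,0],0],[[0,0,0],0],[[0,0,0],0],[[0,0,0],0],[[0,0,0],0]]' --gripper 0 --newtons 45

```text
clock: 4.87
tool_pos: [0.5083, -0.0518, 0.1554]
eef_rot: [0.25, 0.968, 0.0, 0.0]
contact_force: [0.7, 0.5, 0.7]
opening: 0.131
```

```bash
python3 -c "
from h import *
go(.5082,-.051,.156,-29)
s=shot('side');L=dpts(1,.5082,-.051,np.radians(-29))
overlay(s,'side',L,(225,140,305,240),6,'s3.png')"
```

```text
clk 4.87 pos [ 0.5083 -0.0518  0.1554] yaw -29.00 q7 0.82 open 11.5 F [0.7 0.5 0.7]
tilt [ 3.e-04  2.e-04 -1.e+00] MOVE [0.0007, 0.0009, -0.0008] turn 0.0 mm 1
```

View pics/s3.png

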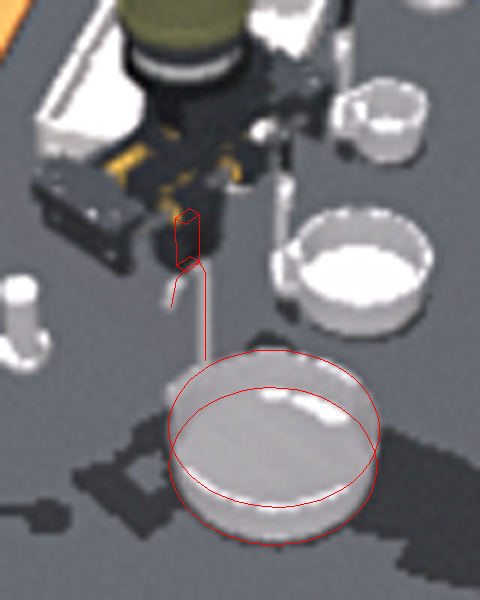

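>>> jog_arm --rows '[[[0,0,-0.01],0],[[0,0,-0.025],0],[[0,0,-0.045],0],[[0,0,-0.065],0],[[0,0,-0.0735],0],[[0,0,-0.0735],0],[[0,0,-0.0735],0]]'

```text
clock: 5.5
tool_pos: [0.5081, -0.052, 0.2105]
eef_rot: [0.25, 0.968, 0.0, 0.0]
contact_force: [0.7, 0.8, -3.7]
opening: 0.13
```

```bash
python3 -c "
from h import *
go(.689,-.042,.211,3.4)
s=shot('side')
p=get_state()['tool_pos'];print(p,get_state()['contact_force'])
L=dpts(1,p[0],p[1],np.radians(-29),p[2]-.156)
overlay(s,'side',L,(225,120,305,230),5.4,'s4.png')
go(.689,-.042,.211,3.4)"
```

```text
clk 5.50 pos [ 0.5081 -0.052   0.2105] yaw -29.01 q7 0.85 open 11.4 F [ 0.7  0.8 -3.7]
tilt [ 2.e-04 -0.e+00 -1.e+00] MOVE [-0.2045, 0.1287, -0.0006] turn -0.2828 mm 181
[ 0.50767917 -0.05198852  0.21006333] [ 0.07220991 -0.56585636 -3.81703536]
clk 5.55 pos [ 0.5077 -0.052   0.2101] yaw -29.00 q7 0.85 open 11.2 F [ 0.1 -0.6 -3.8]
tilt [-0.001 -0.    -1.   ] MOVE [-0.205, 0.1289, -0.0015] turn -0.2828 mm 182
```

View pics/s4.png

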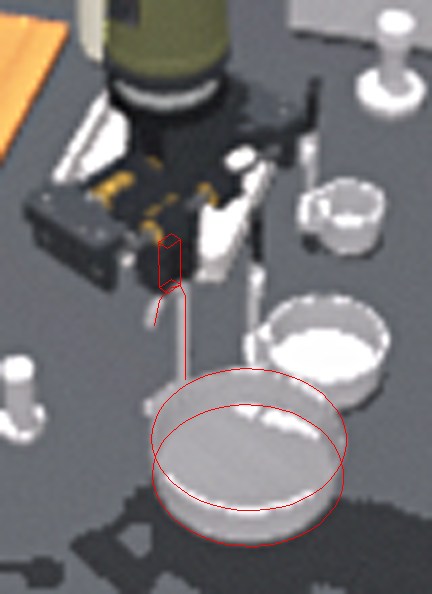

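>>> jog_arm --rows '[[[-0.015,0.01,-0.001],-0.02],[[-0.04,0.026,-0.001],-0.06],[[-0.07,0.045,-0.001],-0.105],[[-0.105,0.066,-0.001],-0.15],[[-0.14,0.088,-0.001],-0.2],[[-0.17,0.107,-0.001],-0.245],[[-0.19,0.12,-0.001],-0.27],[[-0.2,0.126,-0.001],-0.2828],[[-0.205,0.1289,-0.001],-0.2828],[[-0.205,0.1289,-0.001],-0.2828],[[-0.205,0.1289,-0.001],-0.2828],[[-0.205,0.1289,-0.001],-0.2828],[[-0.205,0.1289,-0.001],-0.2828]]'

```text
clock: 6.63
tool_pos: [0.6886, -0.042, 0.2112]
eef_rot: [-0.03, 1.0, -0.0, -0.001]
contact_force: [-0.9, -0.3, -2.8]
opening: 0.129
```

```bash
python3 -c "
from h import *
s=shot('side');t=shot('top')
st=get_state();p=st['tool_pos'];print(st['contact_force'])
L=dpts(1,p[0],p[1],np.radians(3.4),p[2]-.156)
e=np.array([np.cos(np.radians(3.4)),np.sin(np.radians(3.4)),0]);T=np.array([.579,.0513,0])
L+=[np.array([T+[0,0,.188],T+[0,0,.136],T+[0,0,.136]+e*.118])]
overlay(s,'side',L,(170,120,260,230),5.4,'s5.png')
overlay(t,'top',L,(200,100,310,200),5.4,'t5.png')
g=T+e*(.118-.0135);print(g)
go(g[0],g[1],.211,3.4)"
```

```text
[ 0.11714248  0.28906426 -3.35165699]
[0.68331606 0.05749752 0.        ]
clk 6.73 pos [ 0.689  -0.042   0.2115] yaw 3.40 q7 1.35 open 11.3 F [ 0.1  0.3 -3.4]
tilt [-2.e-04 -2.e-04 -1.e+00] MOVE [-0.0003, 0.1328, 0.0006] turn 0.0 mm 100
```

View pics/s5.png

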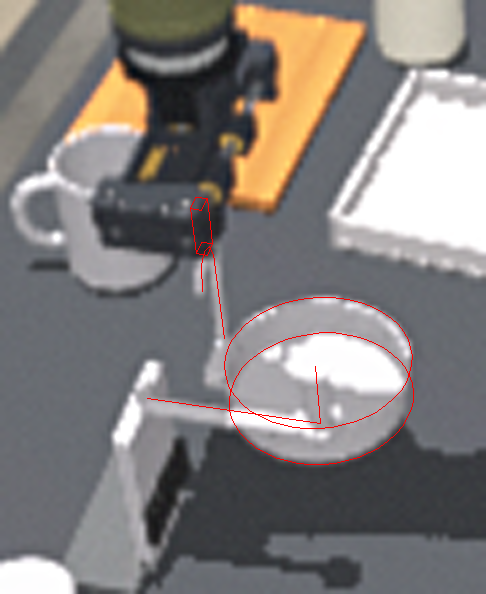

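View pics/t5.png

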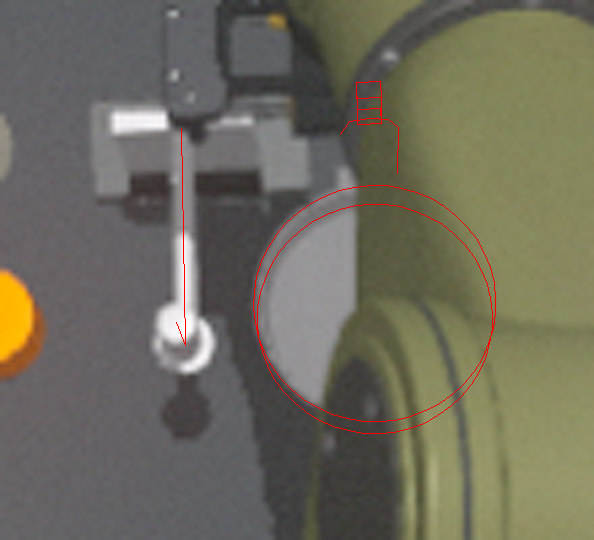

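>>> jog_arm --rows '[[[0,0.02,0],0],[[0,0.05,0],0],[[0,0.08,0],0],[[0,0.11,0],0],[[0,0.128,0],0],[[0,0.1328,0],0],[[0,0.1328,0],0],[[0,0.1328,0],0],[[0,0.1328,0],0]]'

```text
clock: 7.48
tool_pos: [0.6838, 0.0552, 0.2112]
eef_rot: [-0.028, 1.0, -0.001, 0.0]
contact_force: [-0.2, -0.2, -3.4]
opening: 0.124
```

```bash
cat > ck.py <<'E'
from h import *
import sys
k=int(sys.argv[1]);off=float(sys.argv[2]);z=float(sys.argv[3]);tag=sys.argv[4]
s=shot('side');t=shot('top')
st=get_state();p=st['tool_pos'];print(st['contact_force'])
M=R.from_quat(st["eef_rot"]).as_matrix();yaw=np.arctan2(-M[0,1],M[1,1])
h=DIP[k][2]
L=dpts(k,p[0],p[1],yaw,p[2]-.006-h)
e=np.array([np.cos(np.radians(3.4)),np.sin(np.radians(3.4)),0]);T=np.array([.579,.0513,0])
L+=[np.array([T+[0,0,.188],T+[0,0,.136],T+[0,0,.136]+e*.118])]
overlay(s,'side',L,(170,120,260,230),5.4,'s%s.png'%tag)
overlay(t,'top',L,(200,100,310,200),5.4,'t%s.png'%tag)
g=T+e*(.118-off)
go(g[0],g[1],z,3.4)
E
python3 ck.py 1 .0135 .172 6
```

```text
[-0.0474836   1.00408874 -3.84884148]
clk 7.58 pos [0.6838 0.0555 0.2112] yaw 3.26 q7 1.21 open 11.3 F [-0.   1.  -3.8]
tilt [ 1.0e-04 -1.1e-03 -1.0e+00] MOVE [0.0005, 0.0027, 0.0523] turn -0.0012 mm 39
```

View pics/s6.png

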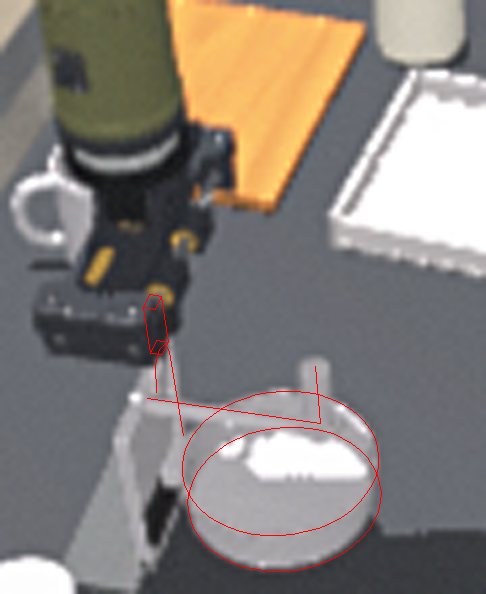

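View pics/t6.png

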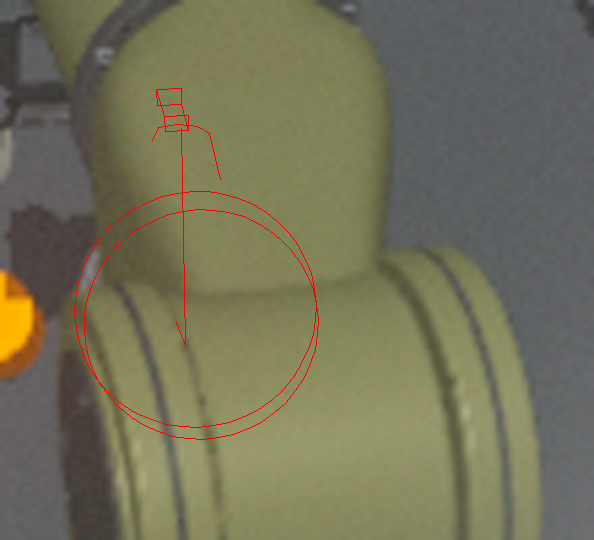

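>>> jog_arm --rows '[[[0.0003,0.002,0.01],0],[[0.0003,0.002,0.022],0],[[0.0003,0.002,0.034],0],[[0.0003,0.002,0.044],0],[[0.0003,0.002,0.049],0],[[0.0003,0.002,0.05],0],[[0.0003,0.002,0.05],0]]'

```text
clock: 8.17
tool_pos: [0.6982, 0.0599, 0.1942]
eef_rot: [-0.028, 0.999, 0.002, 0.021]
contact_force: [-2.2, -4.2, 74.7]
opening: 0.134
```

```bash
python3 ck.py 1 .0135 .172 7
```

```text
[-3.78726317 -3.81367853 74.47016178]
clk 8.27 pos [0.6981 0.0599 0.1942] yaw 3.17 q7 1.19 open 11.2 F [-3.8 -3.8 74.5]
tilt [ 0.0409  0.0042 -0.9992] MOVE [0.0211, -0.0022, 0.0287] turn -0.002 mm 27
```

View pics/s7.png

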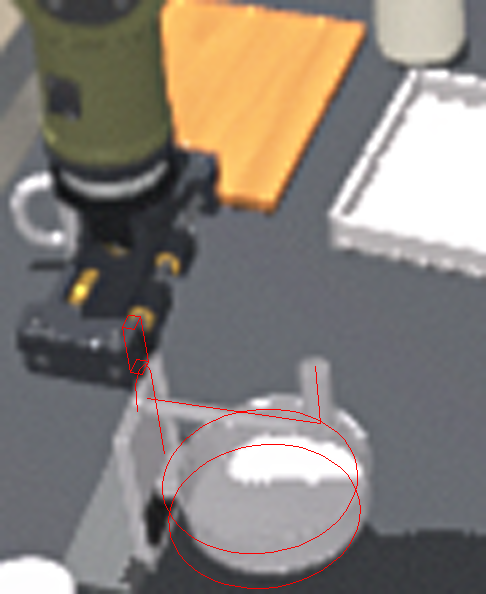

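>>> jog_arm --rows '[[[0,0,-0.02],0],[[0,0,-0.04],0],[[0,0,-0.05],0],[[0,0,-0.05],0],[[0,0,-0.05],0],[[0,0,-0.05],0]]'

```text
clock: 8.77
tool_pos: [0.6824, 0.0588, 0.2094]
eef_rot: [-0.03, 1.0, -0.0, -0.001]
contact_force: [-0.6, 0.2, -3.6]
opening: 0.128
```

```bash
python3 ck.py 1 .0135 .172 8
python3 - <<'E'
from h import *
s=shot('side')
st=get_state();p=st['tool_pos'];yaw=np.radians(3.4)
for i,L in enumerate([[],dpts(1,p[0],p[1],yaw,p[2]-.156)]):
    overlay(s,'side',L,(170,165,240,230),11,'s8b%d.png'%i)
E
```

```text
[ 0.71435191 -0.43215117 -3.09580303]
clk 8.87 pos [0.6825 0.0589 0.2095] yaw 3.41 q7 1.21 open 11.3 F [ 0.7 -0.4 -3.1]
tilt [-2.8e-03 -3.0e-04 -1.0e+00] MOVE [-0.0011, -0.0019, 0.05] turn 0.0001 mm 38
```

View pics/s8b0.png

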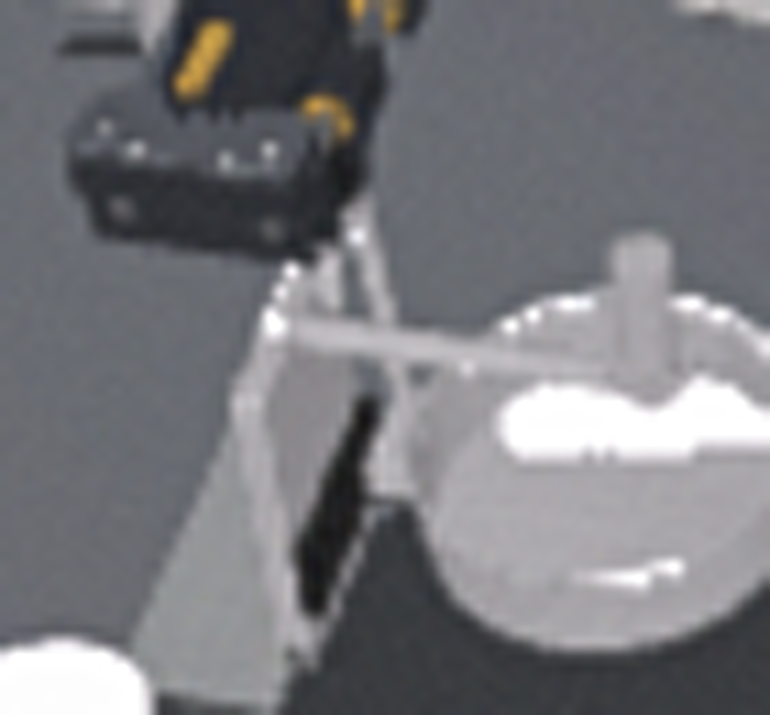

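View pics/s8b1.png

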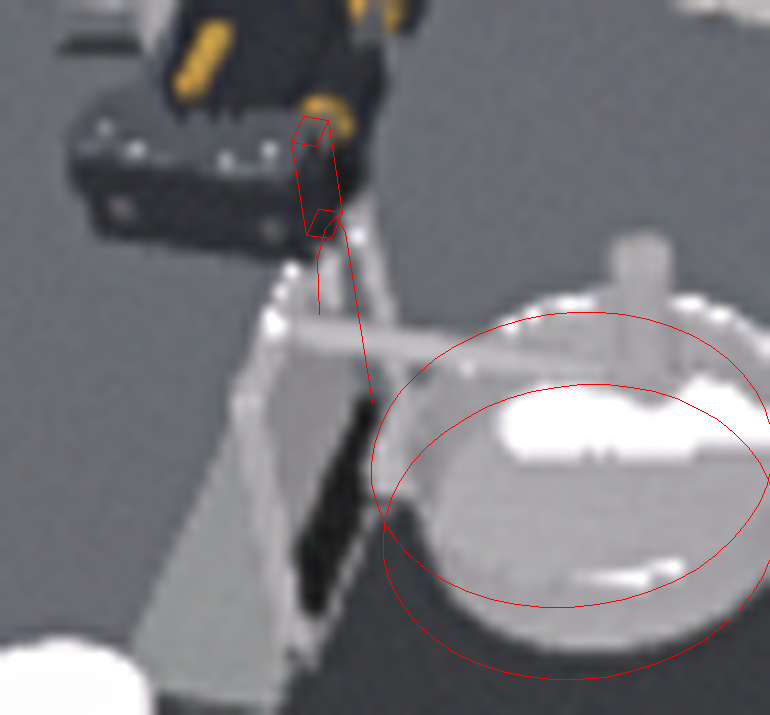

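```bash
cat >> h.py <<'E'
def stand(tx,ty,yawd):
    y=np.radians(yawd);e=np.array([np.cos(y),np.sin(y),0]);f=np.array([-np.sin(y),np.cos(y),0]);Z=np.array([0,0,1.])
    T=np.array([tx,ty,0]);Ro=T+e*.118;t=np.linspace(0,2*np.pi,25)[:,None];L=[]
    for rr,z in((.01,.188),(.015,.142)): L.append(T+rr*np.cos(t)*e+rr*np.sin(t)*f+z*Z)
    for s in(-1,1): L.append(np.array([T+s*.006*f+.13*Z,Ro+s*.006*f+.13*Z]))
    L.append(np.array([T+.136*Z,Ro+.136*Z])); L.append(np.array([T+.124*Z,Ro+.124*Z]))
    L.append(np.array([Ro+a*.0375*f+z*Z for a,z in((-1,0),(-1,.134),(1,.134),(1,0),(-1,0))]))
    for x in(0,-.007): L.append(np.array([Ro+x*e+a*.0375*f+z*Z for a,z in((-1,.028),(-1,.062),(1,.062),(1,.028),(-1,.028))]))
    return L
E
python3 - <<'E'
from h import *
s=np.load('side.npy');t=np.load('top.npy')
L=stand(.579,.0513,3.4)
overlay(s,'side',L,(180,180,240,235),10,'st1s.png')
overlay(t,'top',L,(205,110,265,175),9,'st1t.png')
E
```

```text
(no output)
```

View pics/st1s.png

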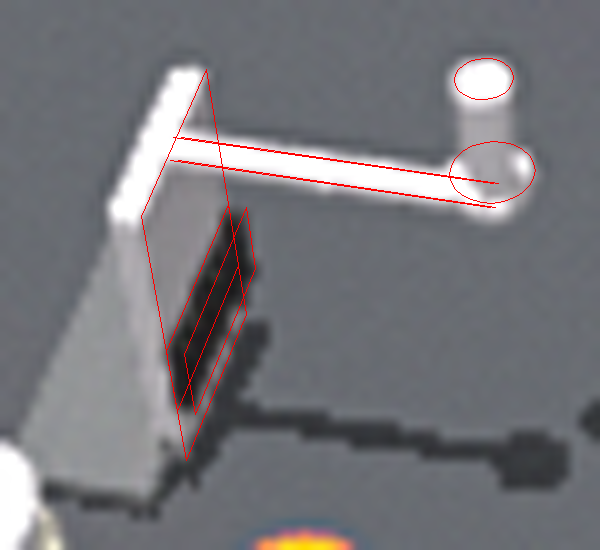

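View pics/st1t.png

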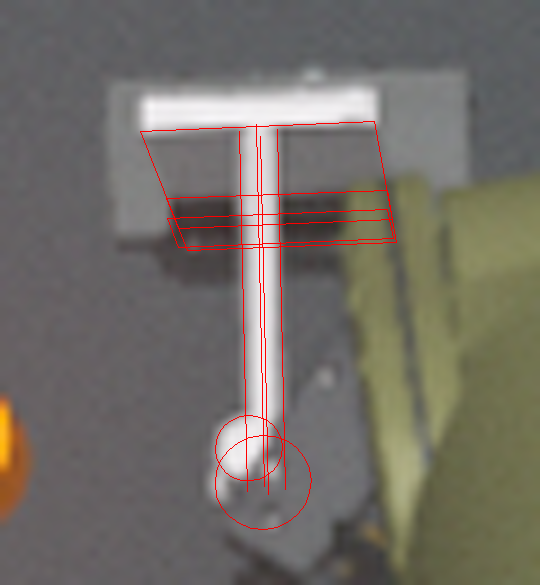

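Run:
```python
import cv2
a=cv2.imread('pics/s7.png')[280:560,80:300]
b=cv2.imread('pics/s6.png')[280:560,80:300]
import numpy as np
cv2.imwrite('pics/z7.png',cv2.resize(np.hstack([b,a]),None,fx=1.8,fy=1.8,interpolation=cv2.INTER_CUBIC))
```

```text
(no output)
```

View pics/z7.png

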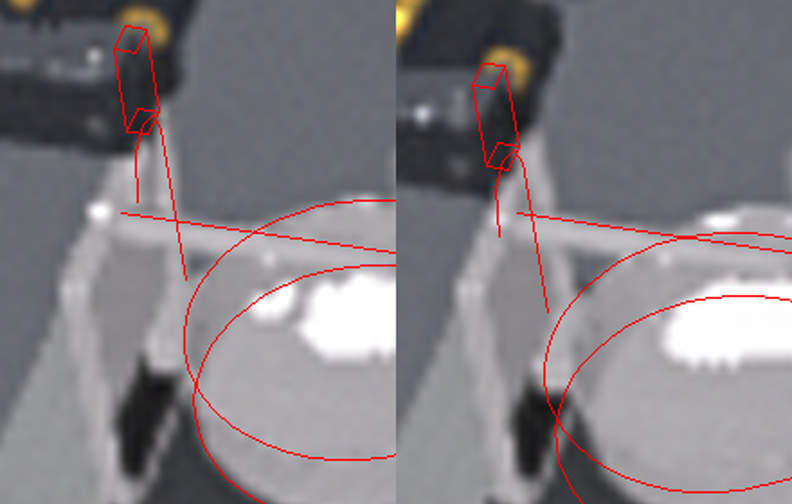

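```bash
cat > fitp.py <<'E'
from h import *
from scipy.spatial import cKDTree
def dp(k,tcp,yaw,dx,dz,pitch):
    """polylines with grip point shifted by dx(dipper x),dz rel. nominal (grip=tcp-6mm) and pitched about y (positive: cup droops)"""
    L=dpts(k,0,0,0,-DIP[k][2]);c,s=np.cos(pitch),np.sin(pitch)
    # droop: -x goes down, down goes +x
    P=np.array([[c,0,-s],[0,1,0],[s,0,c]]); C,S=np.cos(yaw),np.sin(yaw);Y=np.array([[C,-S,0],[S,C,0],[0,0,1]])
    return [((l@P.T+[dx,0,dz])@Y.T)+tcp+[0,0,-.006] for l in L]
def fit(k,tcp,yaw,cl,n="side"):
    # cl: dict idx-> list of pixel pts ; polyline idx 0 rim 1 base 6.. bar
    def res(v):
        L=dp(k,tcp,yaw,*v);o=[]
        for i,pts in cl.items():
            P=L[i]
            if i==len(L)-1: P=P[:2]
            P=np.vstack([np.linspace(P[j],P[j+1],12) for j in range(len(P)-1)])
            q=proj(P,n);d,ix=cKDTree(q).query(pts);o+=list((np.array(pts)-q[ix]).ravel())
        return o
    f=least_squares(res,[0,0,0.02],loss="soft_l1");print("dx %.1f dz %.1f mm pitch %.1f deg rms px %.2f"%(f.x[0]*1e3,f.x[1]*1e3,np.degrees(f.x[2]),np.sqrt(np.mean(f.fun**2)*2)));return f.x
E
python3 - <<'E'
from fitp import *
st=get_state();p=st['tool_pos']
c=lambda *a:[cr(x,y,11,170,165) for x,y in a]
cl={0:c((505,325),(540,307),(575,300),(690,303),(730,315),(755,338)),1:c((470,600),(520,635),(590,652),(680,640)),8:c((368,262),(382,310),(398,375))}
L=dp(1,p,0,0,0,0);print(len(L))
cl[len(L)-1]=cl.pop(8)
v=fit(1,p,np.radians(3.4),cl)
s=shot('side');overlay(s,'side',dp(1,p,np.radians(3.4),*v)+stand(.579,.0525,3.2),(170,165,240,230),11,'f1.png')
E
```

```text
7
dx -2.5 dz 7.9 mm pitch -4.2 deg rms px 0.66
```

View pics/f1.png

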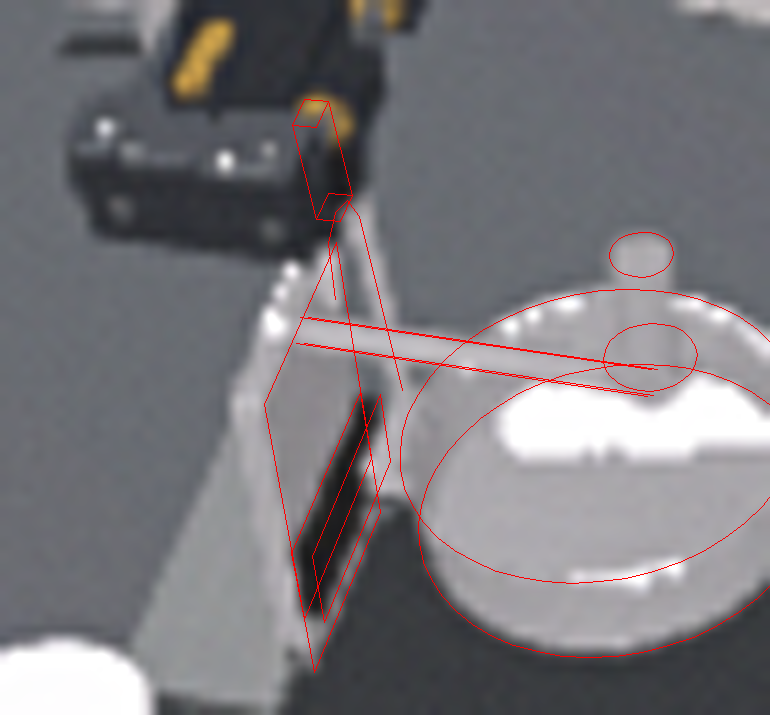

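>>> jog_arm --rows '[[[-0.002,-0.001,0.01],0],[[-0.002,-0.001,0.02],0],[[-0.002,-0.001,0.03],0],[[-0.002,-0.001,0.035],0],[[-0.002,-0.001,0.035],0]]'

```text
clock: 9.38
tool_pos: [0.6838, 0.0581, 0.1831]
eef_rot: [-0.03, 1.0, -0.0, -0.002]
contact_force: [0.1, 0.2, -4.1]
opening: 0.127
```

```bash
python3 ck.py 1 .012 .172 9
```

```text
[ 0.72271245 -0.08125829 -2.74814384]
clk 9.48 pos [0.6847 0.0584 0.1847] yaw 3.41 q7 1.20 open 11.5 F [ 0.7 -0.1 -2.7]
tilt [-6.e-04  1.e-04 -1.e+00] MOVE [-0.0001, -0.0011, 0.0169] turn 0.0001 mm 13
```

View pics/s9.png

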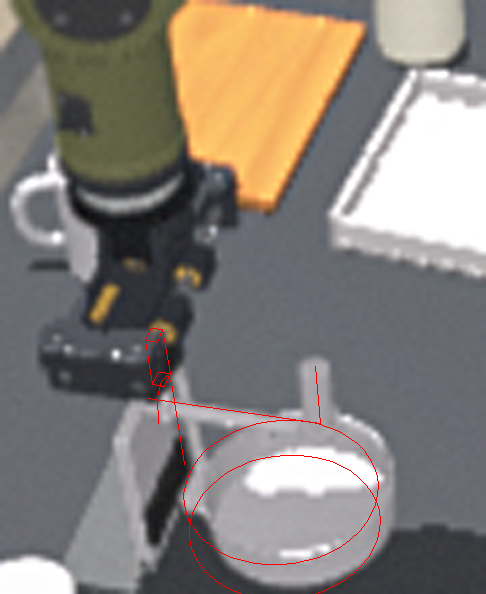

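>>> jog_arm --rows '[[[0,0,0.006],0],[[0,0,0.012],0],[[0,0,0.017],0],[[0,0,0.017],0],[[0,0,0.017],0]]'

```text
clock: 9.9
tool_pos: [0.6846, 0.0583, 0.1719]
eef_rot: [-0.03, 1.0, -0.0, -0.0]
contact_force: [0.9, 0.8, -2.3]
opening: 0.13
```

>>> jog_arm --rows '[[[0,0,0.003],0],[[0,0,0.006],0],[[0,0,0.006],0],[[0,0,0.006],0]]'

```text
clock: 10.23
tool_pos: [0.6847, 0.0583, 0.1676]
eef_rot: [-0.03, 1.0, 0.0, -0.0]
contact_force: [0.6, 0.1, -3.2]
opening: 0.132
```

>>> jog_arm --rows '[[[0,0,0.002],0],[[0,0,0.004],0],[[0,0,0.004],0],[[0,0,0.004],0]]'

```text
clock: 10.57
tool_pos: [0.6847, 0.0583, 0.1647]
eef_rot: [-0.03, 1.0, 0.0, -0.0]
contact_force: [0.6, -0.4, -3.2]
opening: 0.126
```

```bash
python3 ck.py 1 .012 .172 10;  python3 - <<'E'
from h import *
s=shot('side')
overlay(s,'side',[],(170,165,240,230),11,'s10b.png')
E
```

```text
[ 0.25525014 -0.25774941 -2.71201464]
clk 10.67 pos [0.6848 0.0584 0.1648] yaw 3.41 q7 1.19 open 11.4 F [ 0.3 -0.3 -2.7]
tilt [ 0.e+00  1.e-04 -1.e+00] MOVE [0.0001, -0.001, -0.0096] turn 0.0 mm 7
```

View pics/s10b.png

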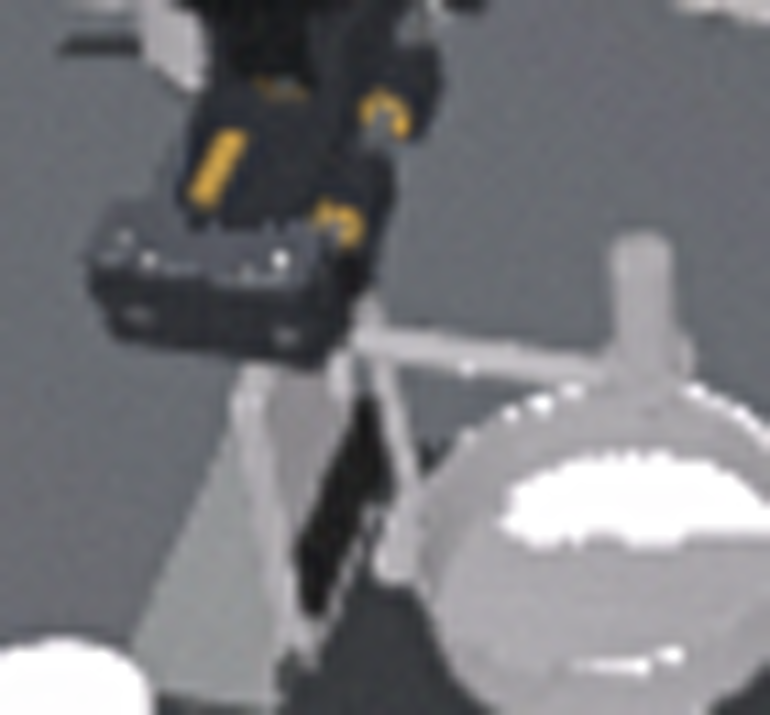

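>>> jog_arm --rows '[[[0,0,0.002],0],[[0,0,0.003],0],[[0,0,0.003],0],[[0,0,0.003],0]]'

```text
clock: 11.05
tool_pos: [0.6852, 0.0582, 0.1632]
eef_rot: [-0.03, 1.0, -0.0, 0.001]
contact_force: [-0.9, -0.6, 3.0]
opening: 0.125
```

>>> jog_arm --rows '[[[-0.002,0,0],0],[[-0.004,0,0],0],[[-0.004,0,0],0],[[-0.004,0,0],0]]'

```text
clock: 11.38
tool_pos: [0.6865, 0.058, 0.1628]
eef_rot: [-0.03, 1.0, -0.001, -0.002]
contact_force: [-5.4, -1.9, 6.0]
opening: 0.129
```

>>> jog_arm --rows '[[[0,0,0],0],[[0,0,0],0],[[0,0,0],0],[[0,0,0],0],[[0,0,0],0],[[0,0,0],0],[[0,0,0],0],[[0,0,0],0]]' --gripper 44

```text
clock: 12.05
tool_pos: [0.6878, 0.0586, 0.1624]
eef_rot: [-0.03, 1.0, 0.0, -0.0]
contact_force: [0.4, 0.1, -0.7]
opening: 0.494
```

```bash
python3 ck.py 1 .012 .172 10;  python3 - <<'E'
from h import *
s=shot('side')
overlay(s,'side',[],(170,165,240,230),11,'s11b.png')
E
```

```text
[ 1.5122389  -0.3279151   0.35832547]
clk 12.15 pos [0.6878 0.0586 0.1625] yaw 3.40 q7 1.19 open 43.9 F [ 1.5 -0.3  0.4]
tilt [-0.e+00  1.e-04 -1.e+00] MOVE [0.0041, -0.0011, -0.0127] turn 0.0 mm 10
```

View pics/s11b.png

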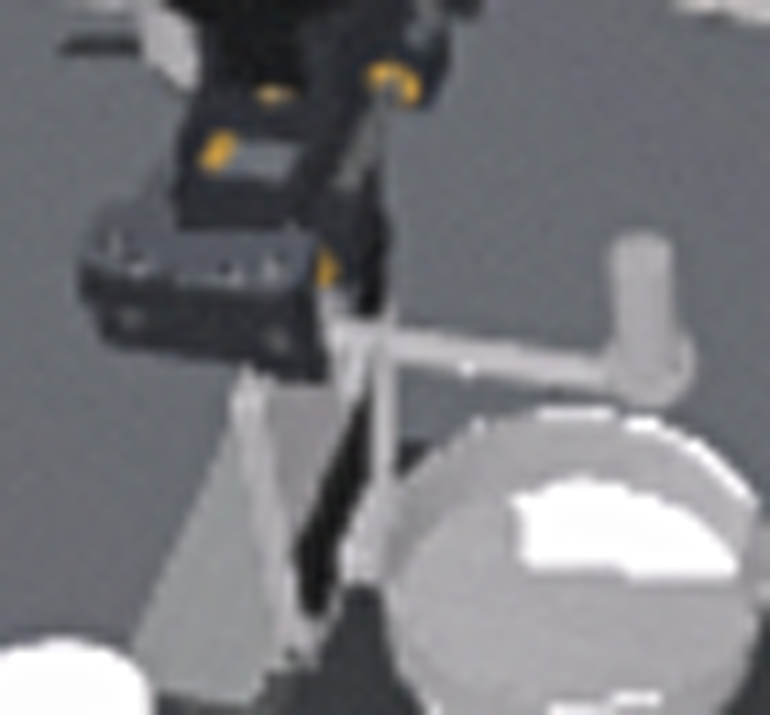

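>>> jog_arm --rows '[[[0,0,-0.02],0],[[0,0,-0.05],0],[[0,0,-0.09],0],[[0,0,-0.12],0],[[0,0,-0.12],0]]'

```text
clock: 12.62
tool_pos: [0.6906, 0.0594, 0.2582]
eef_rot: [-0.029, 1.0, 0.001, 0.005]
contact_force: [0.6, 0.4, 0.0]
opening: 0.495
```

Run:
```python
from h import *
go(.4767,-.1705,.245,15)
```

```text
clk 12.62 pos [0.6906 0.0594 0.2582] yaw 3.38 q7 1.23 open 43.6 F [0.6 0.4 0. ]
tilt [ 0.0097  0.0022 -1.    ] MOVE [0.303, -0.2892, 0.0142] turn -0.1014 mm 314
```

>>> jog_arm --rows '[[[0.08,-0.08,0],-0.05],[[0.16,-0.15,0],-0.1014],[[0.24,-0.23,0.005],-0.1014],[[0.29,-0.28,0.01],-0.1014],[[0.3,-0.2892,0.01],-0.1014],[[0.3,-0.2892,0.01],-0.1014],[[0.3,-0.2892,0.01],-0.1014],[[0.3,-0.2892,0.01],-0.1014],[[0.3,-0.2892,0.01],-0.1014],[[0.3,-0.2892,0.01],-0.1014],[[0.3,-0.2892,0.01],-0.1014],[[0.3,-0.2892,0.01],-0.1014]]'

```text
clock: 13.62
tool_pos: [0.4774, -0.1697, 0.2451]
eef_rot: [-0.132, 0.991, 0.0, 0.001]
contact_force: [-0.4, 0.3, -0.2]
opening: 0.5
```

Run:
```python
from h import *
s=shot('side');t=shot('top');np.save('side.npy',s);np.save('top.npy',t)
L=dpts(2,.4767,-.1705,np.radians(15))
overlay(s,'side',L+stand(.579,.0525,3.2),(170,120,310,240),5.5,'s12.png')
overlay(t,'top',L+stand(.579,.0525,3.2),(200,110,340,230),5.5,'t12.png')
go(.4767,-.1705,.145,15)
```

```text
clk 13.72 pos [ 0.4772 -0.1699  0.245 ] yaw 15.17 q7 1.68 open 43.9 F [ 0.2  0.6 -0.2]
tilt [ 9.e-04  8.e-04 -1.e+00] MOVE [0.001, -0.0007, 0.1334] turn 0.0015 mm 100
```

View pics/s12.png

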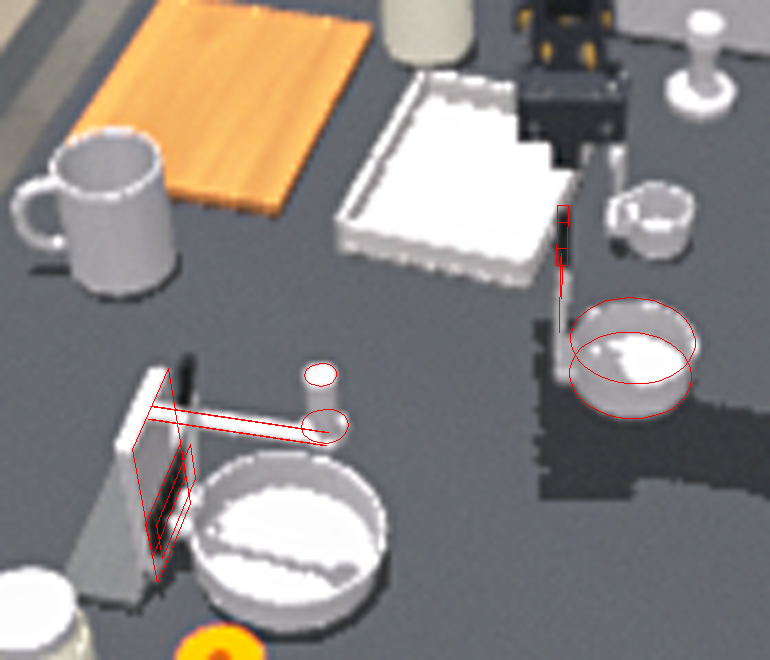

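View pics/t12.png

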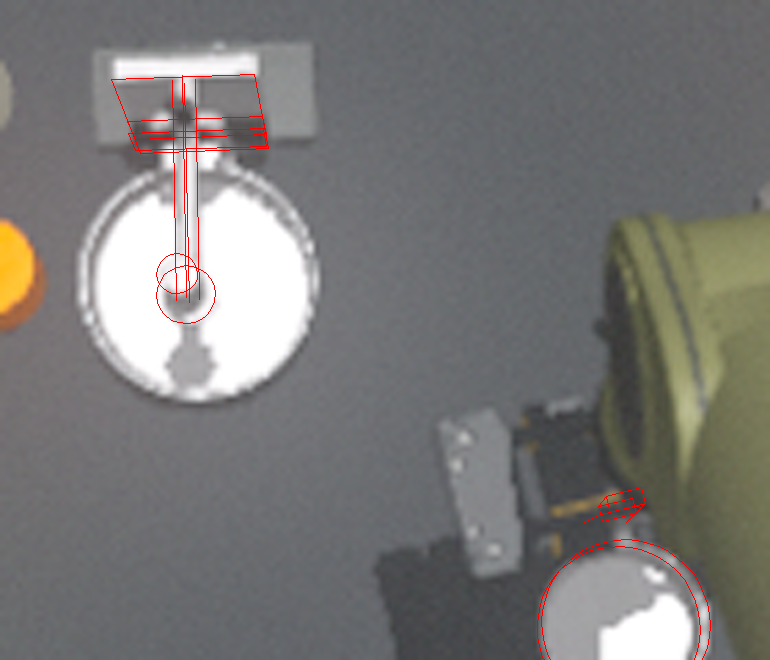

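Run:
```python
from fitp import *
e=np.array([np.cos(np.radians(3.3)),np.sin(np.radians(3.3)),0]);T=np.array([.579,.052,0]);Ro=T+e*.118
c=lambda *a:[cr(x,y,5.5,170,120) for x,y in a]
ct=atz([cr(197,282,5.5,200,110)],'top',.043)[0]
print(ct,(ct-Ro)@e,(ct-Ro)@np.array([-e[1],e[0],0]))
# radius check
L=atz([cr(77,282,5.5,200,110),cr(318,282,5.5,200,110)],'top',.043);print(np.linalg.norm(L[0]-L[1]))
cs=atz([cr((193+387)/2,(455+610)/2,5.5,170,120)],'side',.043)[0];print(cs)
tcp=Ro+e*-.0125+[0,0,.171]
cl={0:c((280,455),(330,465),(386,525),(215,480)),1:c((290,630),(345,615),(225,605)),6:c((190,425),(193,470))}
for T2 in (tcp,):
    v=fit(1,T2,np.radians(3.3),cl)
    s=np.load('side.npy');t=np.load('top.npy')
    P=dp(1,T2,np.radians(3.3),*v)
    overlay(s,'side',P,(170,170,250,240),9,'f2s.png');overlay(t,'top',P,(205,110,265,190),9,'f2t.png')
```

```text
[0.60815132 0.05623445 0.043     ] -0.08865326294614138 0.0025493595538442857
0.13473988028876052
[0.60607814 0.06413976 0.043     ]
dx -8.8 dz -5.2 mm pitch 3.4 deg rms px 0.80
```

View pics/f2s.png

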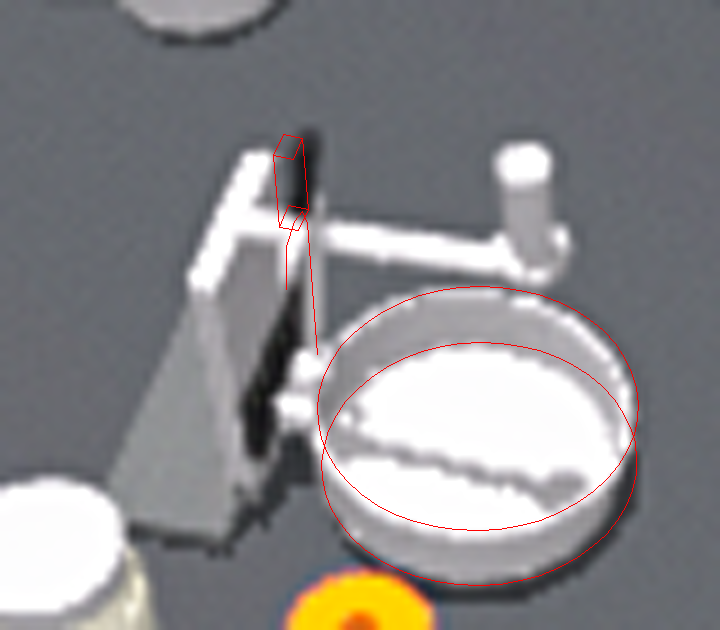

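View pics/f2t.png

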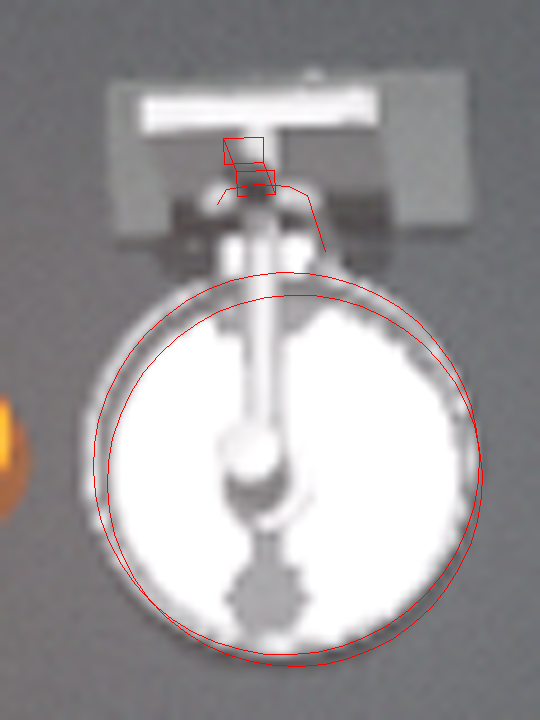

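Run:
```python
from fitp import *
e=np.array([np.cos(np.radians(3.3)),np.sin(np.radians(3.3)),0]);f=np.array([-e[1],e[0],0]);T=np.array([.579,.052,0]);Ro=T+e*.118
def p(n,P): print(n,np.round(P,4),"along %.1f lat %.1f"%((P-Ro)@e*1e3,(P-Ro)@f*1e3))
p("crook top",atz([cr(262,193,9,205,110)],'top',.142)[0])
p("tab@165 side",atz([cr(308,172,9,170,170)],'side',.165)[0])
p("tab top@183 side",atz([cr(311,135,9,170,170)],'side',.183)[0])
p("tab@143 side",atz([cr(303,208,9,170,170)],'side',.143)[0])
p("cup top@.045",atz([cr(281,467,9,205,110)],'top',.045)[0])
p("brk",tri([cr(290,405,9,170,170)],[cr(265,262,9,205,110)])[0,:3])
```

```text
crook top [0.6721 0.055  0.142 ] along -24.9 lat -2.4
tab@165 side [0.6677 0.057  0.165 ] along -29.1 lat -0.2
tab top@183 side [0.6655 0.0541 0.183 ] along -31.5 lat -2.8
tab@143 side [0.6726 0.0562 0.143 ] along -24.3 lat -1.2
cup top@.045 [0.6059 0.0548 0.045 ] along -91.0 lat 1.3
brk [0.6852 0.065  0.0301] along -11.3 lat 6.9
```

```bash
cat >> h.py <<'E'
_e=np.array([np.cos(np.radians(3.3)),np.sin(np.radians(3.3)),0]);_f=np.array([-_e[1],_e[0],0]);_T=np.array([.579,.052,0]);_Ro=_T+_e*.118
def S(along,lat,z): return _Ro+_e*along/1e3+_f*lat/1e3+np.array([0,0,z])
E
python3 - <<'E'
from h import *
go(*S(-28.5,-1,.245),3.3)
E
```

```text
clk 13.72 pos [ 0.4772 -0.1699  0.245 ] yaw 15.17 q7 1.68 open 43.9 F [ 0.2  0.6 -0.2]
tilt [ 9.e-04  8.e-04 -1.e+00] MOVE [-0.325, 0.2242, 0.0005] turn 0.1036 mm 296
```

>>> jog_arm --rows '[[[-0.05,0.035,0],0.03],[[-0.1,0.07,0],0.06],[[-0.16,0.11,0],0.1036],[[-0.22,0.15,0],0.1036],[[-0.27,0.19,0],0.1036],[[-0.31,0.215,0],0.1036],[[-0.325,0.2242,0],0.1036],[[-0.325,0.2242,0],0.1036],[[-0.325,0.2242,0],0.1036],[[-0.325,0.2242,0],0.1036],[[-0.325,0.2242,0],0.1036],[[-0.325,0.2242,0],0.1036]]'

```text
clock: 14.72
tool_pos: [0.6672, 0.0521, 0.245]
eef_rot: [-0.026, 1.0, -0.001, -0.0]
contact_force: [-0.4, 0.2, -0.2]
opening: 0.499
```

Run:
```python
from h import *
go(*S(-28.5,-1,.174),3.3)
```

```text
clk 14.72 pos [0.6672 0.0521 0.245 ] yaw 3.03 q7 1.22 open 43.9 F [-0.4  0.2 -0.2]
tilt [-8.0e-04 -1.6e-03 -1.0e+00] MOVE [-0.0019, 0.0055, 0.0947] turn -0.0024 mm 71
```

>>> jog_arm --rows '[[[-0.001,0.002,0.03],0],[[-0.001,0.002,0.06],0],[[-0.001,0.002,0.085],0],[[-0.001,0.002,0.0947],0],[[-0.001,0.002,0.0947],0],[[-0.001,0.002,0.0947],0]]'

```text
clock: 15.22
tool_pos: [0.6687, 0.055, 0.1746]
eef_rot: [-0.027, 1.0, -0.0, 0.0]
contact_force: [1.0, 0.1, 1.2]
opening: 0.5
```

Run:
```python
from h import *
s=shot('side')
overlay(s,'side',[],(170,165,240,230),11,'s13b.png')
go(*S(-28.5,-1,.174),3.3)
```

```text
clk 15.27 pos [0.6692 0.0554 0.1753] yaw 3.10 q7 1.19 open 43.9 F [-0.1  0.5 -0.2]
tilt [ 1.9e-03  3.0e-04 -1.0e+00] MOVE [0.0011, 0.0011, 0.0017] turn -0.0017 mm 2
```

View pics/s13b.png

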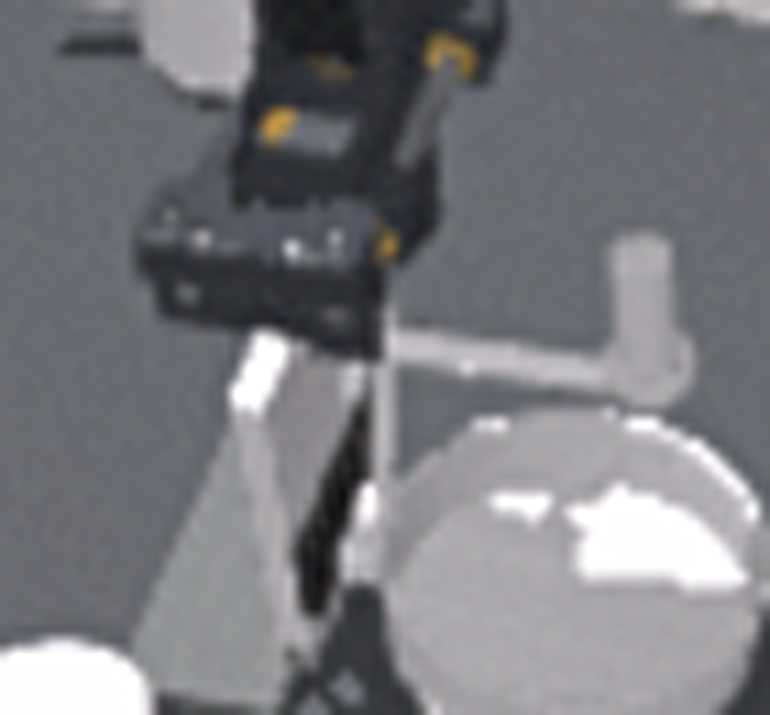

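>>> jog_arm --rows '[[[0,0,0],0],[[0,0,0],0],[[0,0,0],0],[[0,0,0],0],[[0,0,0],0],[[0,0,0],0]]' --gripper 0 --newtons 20

```text
clock: 15.77
tool_pos: [0.6687, 0.0563, 0.1743]
eef_rot: [-0.028, 1.0, 0.0, 0.0]
contact_force: [0.4, 0.0, 1.1]
opening: 0.134
```

>>> jog_arm --rows '[[[0,0,-0.002],0],[[-0.004,0,-0.002],0],[[-0.008,0,-0.002],0],[[-0.012,0,-0.002],0],[[-0.015,0,-0.002],0],[[-0.015,0,-0.002],0],[[-0.015,0,-0.002],0]]'

```text
clock: 16.35
tool_pos: [0.6796, 0.0565, 0.175]
eef_rot: [-0.028, 1.0, 0.0, -0.0]
contact_force: [-3.0, 0.9, -3.9]
opening: 0.131
```

Run:
```python
from h import *
s=shot('side')
overlay(s,'side',[],(170,165,240,230),11,'s14b.png')
go(*S(-28.5,-1,.174),3.3)
```

```text
clk 16.40 pos [0.6795 0.0565 0.175 ] yaw 3.16 q7 1.20 open 11.8 F [-1.8  0.7 -4.2]
tilt [-8.e-04  1.e-04 -1.e+00] MOVE [0.0148, 0.0004, 0.0014] turn -0.0012 mm 11
```

View pics/s14b.png

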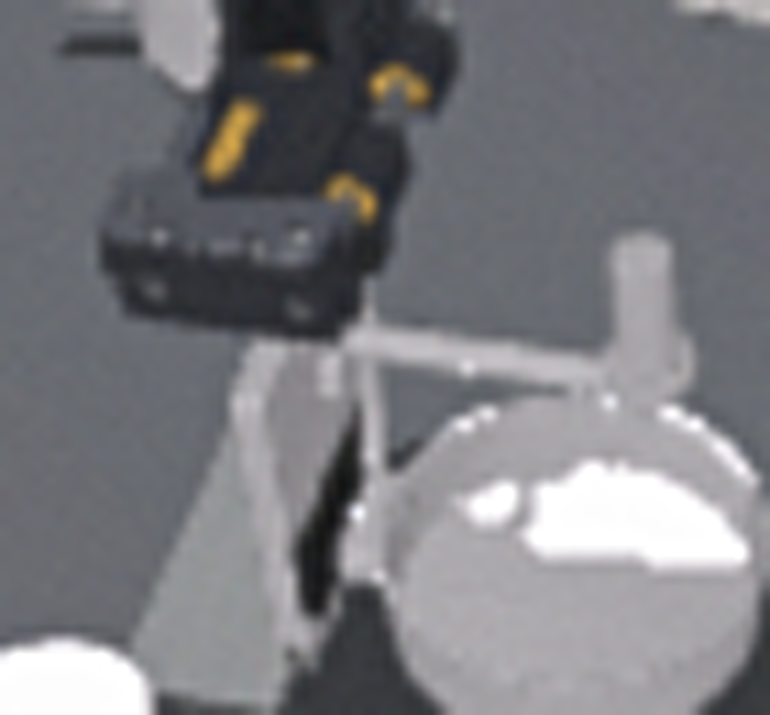

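>>> jog_arm --rows '[[[0,0,0.002],0],[[0,0,0.003],0],[[0,0,0.003],0]]'

```text
clock: 16.65
tool_pos: [0.68, 0.0568, 0.1743]
eef_rot: [-0.028, 1.0, 0.0, 0.001]
contact_force: [-3.0, 1.0, 4.3]
opening: 0.132
```

>>> jog_arm --rows '[[[0,0,0],0],[[0,0,0],0],[[0,0,0],0],[[0,0,0],0],[[0,0,0],0],[[0,0,0],0],[[0,0,0],0]]' --gripper 44

```text
clock: 17.23
tool_pos: [0.6799, 0.0563, 0.1732]
eef_rot: [-0.027, 1.0, 0.0, 0.0]
contact_force: [-0.4, 0.5, -0.3]
opening: 0.498
```

>>> jog_arm --rows '[[[0,0,-0.02],0],[[0,0,-0.05],0],[[0,0,-0.08],0],[[0,0,-0.1],0],[[0,0,-0.1],0]]'

```text
clock: 17.65
tool_pos: [0.6819, 0.057, 0.2521]
eef_rot: [-0.027, 1.0, 0.001, 0.004]
contact_force: [0.3, 0.2, 0.0]
opening: 0.5
```

Run:
```python
from h import *
go(.4767,-.1705,.245,15)
```

```text
clk 17.65 pos [0.6819 0.057  0.2521] yaw 3.13 q7 1.23 open 44.0 F [0.3 0.2 0. ]
tilt [ 0.0071  0.0015 -1.    ] MOVE [0.2898, -0.2879, 0.0071] turn -0.1036 mm 306
```

>>> jog_arm --rows '[[[0.05,-0.05,0],-0.03],[[0.1,-0.1,0],-0.06],[[0.15,-0.15,0],-0.1036],[[0.2,-0.2,0],-0.1036],[[0.25,-0.25,0],-0.1036],[[0.28,-0.28,0],-0.1036],[[0.288,-0.287,0.003],-0.1036],[[0.288,-0.287,0.003],-0.1036],[[0.288,-0.287,0.003],-0.1036],[[0.288,-0.287,0.003],-0.1036],[[0.288,-0.287,0.003],-0.1036],[[0.288,-0.287,0.003],-0.1036]]'

```text
clock: 18.65
tool_pos: [0.4772, -0.1687, 0.2459]
eef_rot: [-0.132, 0.991, 0.001, 0.001]
contact_force: [0.5, -0.3, -0.0]
opening: 0.501
```

Run:
```python
from h import *
s=shot('side');t=shot('top');np.save('side.npy',s);np.save('top.npy',t)
L=dpts(2,.4767,-.1705,np.radians(15))
overlay(s,'side',L,(170,120,310,240),5.5,'s15.png')
overlay(t,'top',[],(205,110,265,190),9,'t15.png')
overlay(s,'side',[],(170,170,250,240),9,'s15b.png')
go(.4767,-.1705,.145,15)
```

```text
clk 18.75 pos [ 0.477  -0.169   0.2459] yaw 15.17 q7 1.68 open 44.2 F [-0.3  0.1  0.3]
tilt [ 7.e-04  8.e-04 -1.e+00] MOVE [0.001, -0.0019, 0.1345] turn 0.0015 mm 101
```

View pics/s15.png

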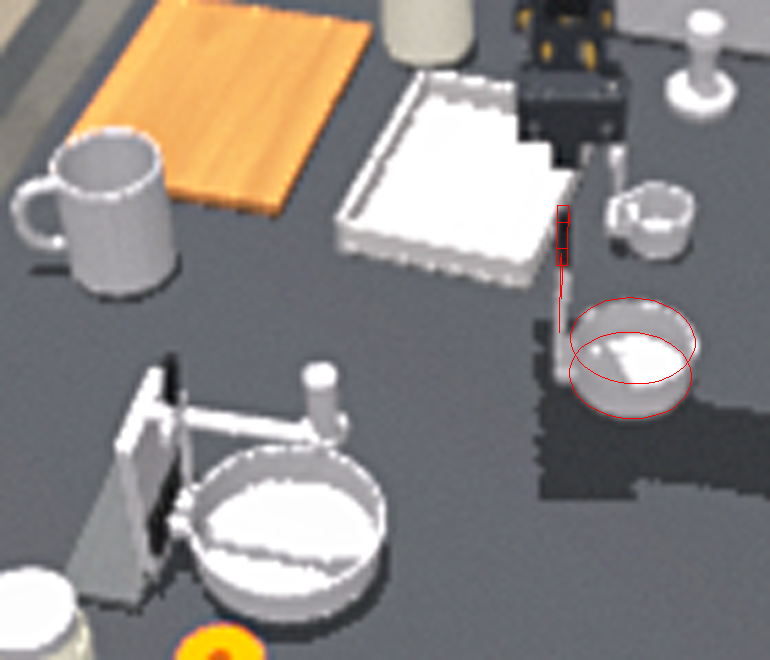

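View pics/t15.png

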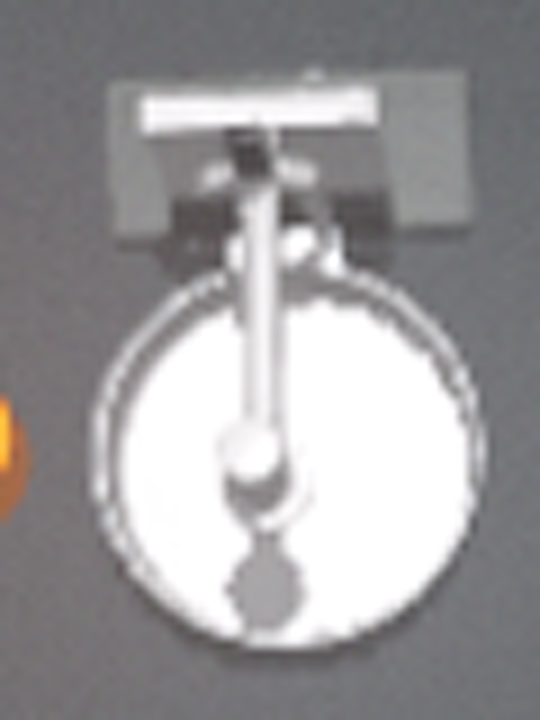

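View pics/s15b.png

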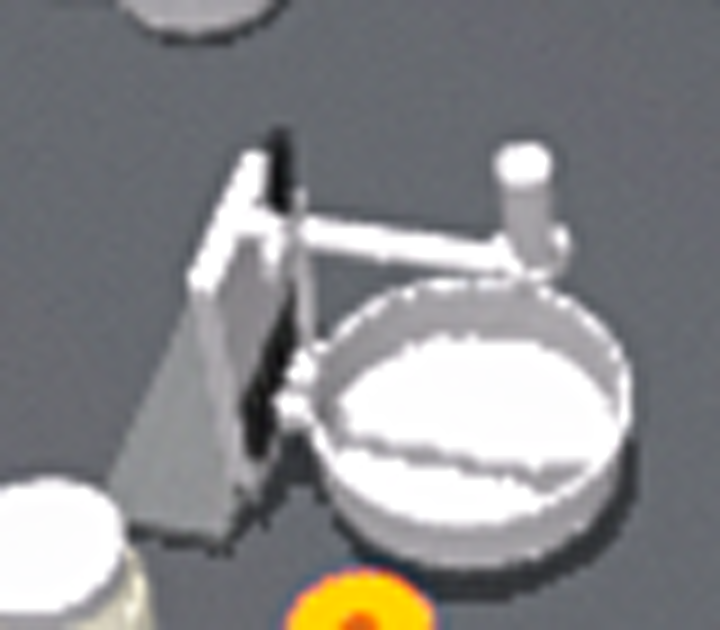

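```bash
cat > lo.py <<'E'
from h import *
def p(n,P): print(n,np.round(P,4),"along %.1f lat %.1f"%((P-_Ro)@_e*1e3,(P-_Ro)@_f*1e3))
import h
from h import _Ro,_e,_f
E
python3 - <<'E'
from lo import *
p("crook top",atz([cr(259,170,9,205,110)],'top',.142)[0])
p("tab@165 side",atz([cr(280,167,9,170,170)],'side',.165)[0])
p("tab top@183 side",atz([cr(280,130,9,170,170)],'side',.183)[0])
p("tab@143 side",atz([cr(280,205,9,170,170)],'side',.143)[0])
p("cup top@.048",atz([cr(287,455,9,205,110)],'top',.048)[0])
E
```

```text
crook top [0.6797 0.0562 0.142 ] along -17.3 lat -1.6
tab@165 side [0.6793 0.0571 0.165 ] along -17.6 lat -0.7
tab top@183 side [0.6781 0.0546 0.183 ] along -18.9 lat -3.1
tab@143 side [0.6821 0.0569 0.143 ] along -14.8 lat -1.0
cup top@.048 [0.6094 0.0527 0.048 ] along -87.6 lat -1.1
```

>>> jog_arm --rows '[[[0.001,-0.0015,0.03],0],[[0.001,-0.0015,0.06],0],[[0.001,-0.0015,0.08],0],[[0.001,-0.0015,0.1],0],[[0.001,-0.0015,0.12],0],[[0.001,-0.0015,0.1345],0],[[0.001,-0.0015,0.1345],0],[[0.001,-0.0015,0.1345],0]]'

```text
clock: 19.42
tool_pos: [0.4759, -0.1709, 0.1448]
eef_rot: [-0.131, 0.991, 0.0, -0.0]
contact_force: [0.1, 0.4, 0.1]
opening: 0.499
```

Run:
```python
from h import *
s=shot('side')
L=dpts(2,.4767,-.1705,np.radians(15))
overlay(s,'side',L,(245,130,305,200),8,'s16.png')
go(.4767,-.1705,.145,15)
```

```text
clk 19.47 pos [ 0.4762 -0.171   0.1454] yaw 15.09 q7 1.57 open 43.9 F [ 0.1  0.6 -0. ]
tilt [ 5.e-04  3.e-04 -1.e+00] MOVE [-0.0009, 0.0005, 0.0005] turn 0.0008 mm 1
```

View pics/s16.png

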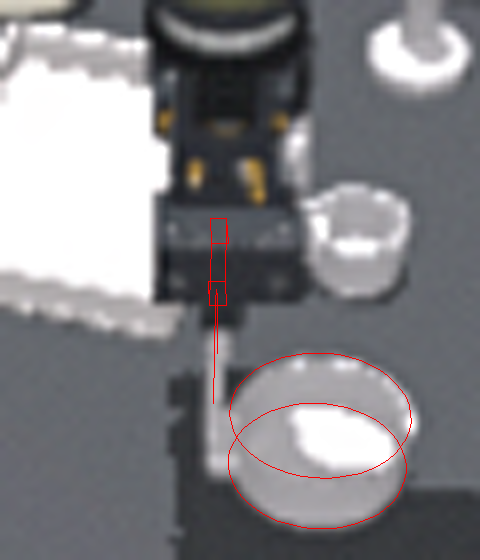

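>>> jog_arm --rows '[[[0,0,0],0],[[0,0,0],0],[[0,0,0],0],[[0,0,0],0],[[0,0,0],0],[[0,0,0],0]]' --gripper 0 --newtons 60

```text
clock: 19.97
tool_pos: [0.4759, -0.1716, 0.1455]
eef_rot: [-0.131, 0.991, -0.0, 0.001]
contact_force: [-0.3, 0.9, 4.1]
opening: 0.195
```

>>> jog_arm --rows '[[[0,0,-0.01],0],[[0,0,-0.025],0],[[0,0,-0.045],0],[[0,0,-0.065],0],[[0,0,-0.084],0],[[0,0,-0.09],0],[[0,0,-0.09],0],[[0,0,-0.09],0]]'

```text
clock: 20.63
tool_pos: [0.4752, -0.1718, 0.2124]
eef_rot: [-0.131, 0.991, 0.0, -0.0]
contact_force: [-0.4, 0.7, -2.9]
opening: 0.191
```

Run:
```python
from h import *
print(S(-39,-100,.211))
go(*S(-39,-105,.213),3.3)
```

```text
[ 0.66362541 -0.04328662  0.211     ]
clk 20.63 pos [ 0.4752 -0.1718  0.2124] yaw 15.01 q7 1.64 open 16.8 F [-0.4  0.7 -2.9]
tilt [-4.e-04 -0.e+00 -1.e+00] MOVE [-0.2857, 0.094, -0.0009] turn 0.1022 mm 226
```

>>> jog_arm --rows '[[[-0.02,0.006,0],0.01],[[-0.05,0.016,0],0.03],[[-0.09,0.03,0],0.05],[[-0.13,0.043,0],0.07],[[-0.17,0.056,0],0.09],[[-0.21,0.069,0],0.1],[[-0.25,0.082,0],0.1022],[[-0.275,0.09,0],0.1022],[[-0.285,0.094,0],0.1022],[[-0.2857,0.094,0],0.1022],[[-0.2857,0.094,0],0.1022],[[-0.2857,0.094,0],0.1022],[[-0.2857,0.094,0],0.1022]]'

```text
clock: 21.72
tool_pos: [0.6629, -0.05, 0.2124]
eef_rot: [-0.028, 1.0, -0.001, -0.001]
contact_force: [0.2, -0.3, -1.9]
opening: 0.192
```

```bash
cat > ck.py <<'E'
from fitp import *
from h import _Ro,_e,_f
import sys
k=int(sys.argv[1]);al=float(sys.argv[2]);z=float(sys.argv[3]);tag=sys.argv[4]
lat=float(sys.argv[5]) if len(sys.argv)>5 else -1
s=shot('side');t=shot('top');np.save('side.npy',s);np.save('top.npy',t)
st=get_state();p=st['tool_pos'];print(st['contact_force'],"along %.1f lat %.1f"%((p-_Ro)@_e*1e3,(p-_Ro)@_f*1e3))
M=R.from_quat(st["eef_rot"]).as_matrix();yaw=np.arctan2(-M[0,1],M[1,1])
L=dp(k,p,yaw,0,.001,0)
overlay(s,'side',[],(170,140,250,230),6.2,'a.png');overlay(s,'side',L,(170,140,250,230),6.2,'b.png')
a,b=cv2.imread('pics/a.png'),cv2.imread('pics/b.png');c=np.hstack([a,b])[:,:];cv2.imwrite('pics/s%s.png'%tag,cv2.resize(c,None,fx=.8,fy=.8,interpolation=cv2.INTER_AREA))
go(*S(al,lat,z),3.3)
E
python3 ck.py 2 -39 .213 17
```

```text
[ 0.15595561  0.60344205 -1.54524032] along -39.6 lat -106.1
clk 21.82 pos [ 0.6634 -0.0494  0.2127] yaw 3.23 q7 1.36 open 17.0 F [ 0.2  0.6 -1.5]
tilt [-7.e-04 -8.e-04 -1.e+00] MOVE [-0.0006, 0.1401, -0.0005] turn -0.0006 mm 105
```

View pics/s17.png

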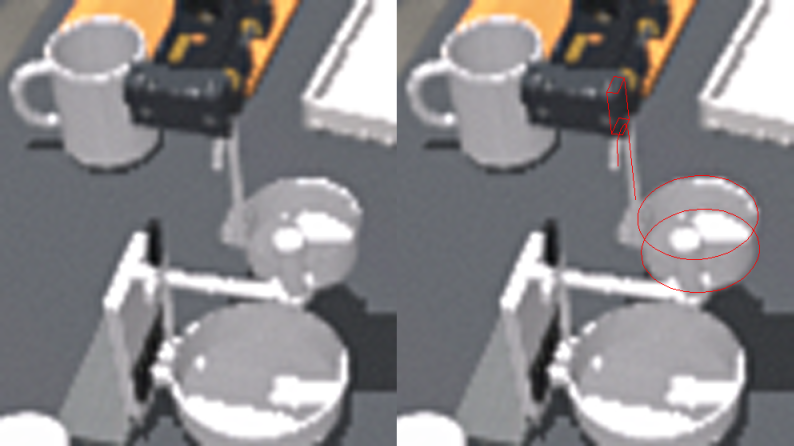

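>>> jog_arm --rows '[[[0,0.02,0],0],[[0,0.05,0],0],[[0,0.08,0],0],[[0,0.11,0],0],[[0,0.13,0],0],[[0,0.14,0],0],[[0,0.1405,0],0],[[0,0.1405,0],0],[[0,0.1405,0],0],[[0,0.1405,0],0]]'

```text
clock: 22.65
tool_pos: [0.6583, 0.0551, 0.2125]
eef_rot: [-0.028, 1.0, -0.001, -0.0]
contact_force: [-0.2, -0.7, -0.5]
opening: 0.193
```

```bash
python3 ck.py 2 -39 .175 18
```

```text
[-0.39422277  1.32307212 -0.66621389] along -38.7 lat -0.8
clk 22.75 pos [0.6583 0.0557 0.2125] yaw 3.20 q7 1.20 open 17.3 F [-0.4  1.3 -0.7]
tilt [-1.e-04 -6.e-04 -1.e+00] MOVE [0.0004, -0.0002, 0.0501] turn -0.0009 mm 38
```

View pics/s18.png

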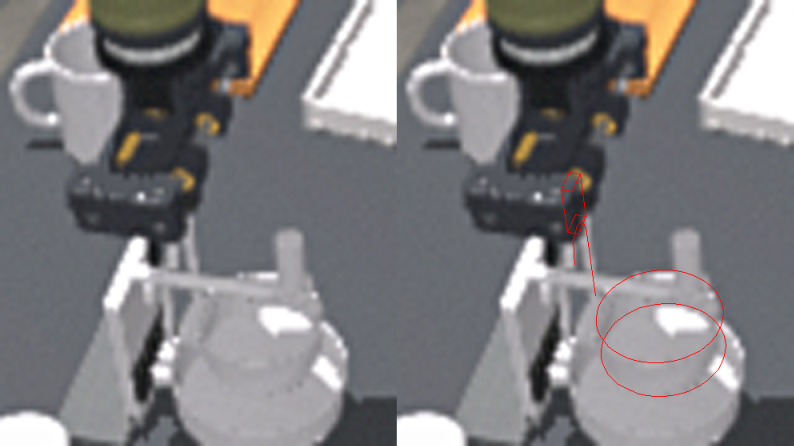

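>>> jog_arm --rows '[[[0,0,0.008],0],[[0,0,0.016],0],[[0,0,0.024],0],[[0,0,0.03],0],[[0,0,0.03],0]]'

```text
clock: 23.17
tool_pos: [0.6572, 0.0569, 0.1884]
eef_rot: [-0.029, 1.0, -0.0, -0.001]
contact_force: [-0.3, -0.6, -2.9]
opening: 0.188
```

```bash
python3 ck.py 2 -39 .175 19
```

```text
[ 0.07946901 -0.38399963 -2.06564153] along -38.9 lat 0.7
clk 23.27 pos [0.658  0.0572 0.1897] yaw 3.32 q7 1.19 open 17.0 F [ 0.1 -0.4 -2.1]
tilt [-7.e-04  0.e+00 -1.e+00] MOVE [0.0002, -0.0022, 0.0196] turn 0.0002 mm 15
```

View pics/s19.png

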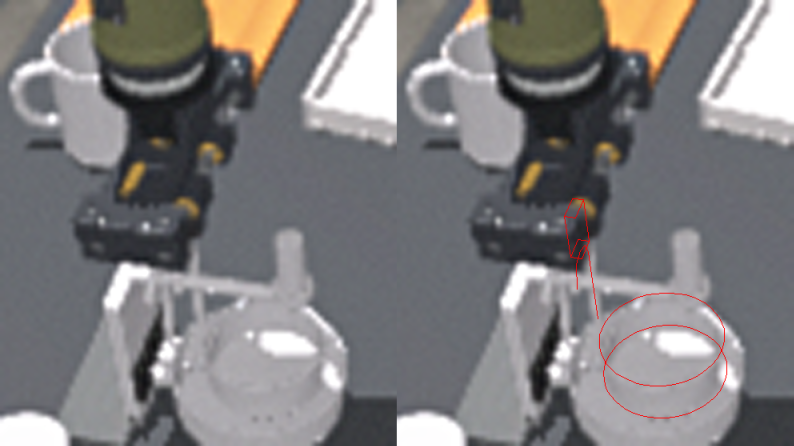

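>>> jog_arm --rows '[[[0,-0.001,0.006],0],[[0,-0.001,0.012],0],[[0,-0.001,0.018],0],[[0,-0.001,0.018],0],[[0,-0.001,0.018],0]]'

```text
clock: 23.68
tool_pos: [0.6579, 0.0564, 0.1761]
eef_rot: [-0.029, 1.0, -0.0, -0.0]
contact_force: [-0.5, 0.1, -2.1]
opening: 0.191
```

>>> jog_arm --rows '[[[0,0,0.003],0],[[0,0,0.005],0],[[0,0,0.005],0],[[0,0,0.005],0]]'

```text
clock: 24.02
tool_pos: [0.6582, 0.0564, 0.1729]
eef_rot: [-0.029, 1.0, 0.0, -0.0]
contact_force: [0.2, 0.7, -2.1]
opening: 0.192
```

>>> jog_arm --rows '[[[0,0,0.002],0],[[0,0,0.004],0],[[0,0,0.004],0],[[0,0,0.004],0]]'

```text
clock: 24.35
tool_pos: [0.6586, 0.0564, 0.1712]
eef_rot: [-0.029, 1.0, -0.0, 0.001]
contact_force: [-1.4, -1.0, 5.2]
opening: 0.196
```

```bash
python3 ck.py 2 -39 .175 20
```

```text
[-0.55332421 -0.76773457  4.62680093] along -38.3 lat -0.2
clk 24.45 pos [0.6586 0.0564 0.1711] yaw 3.30 q7 1.19 open 17.2 F [-0.6 -0.8  4.6]
tilt [ 0.0015 -0.     -1.    ] MOVE [0.001, -0.0011, -0.0052] turn -0.0 mm 4
```

View pics/s20.png

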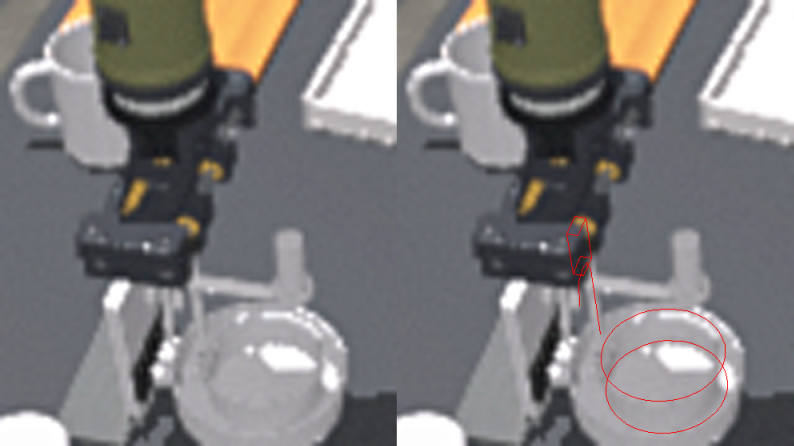

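>>> jog_arm --rows '[[[0,0,0],0],[[0,0,0],0],[[0,0,0],0],[[0,0,0],0],[[0,0,0],0],[[0,0,0],0],[[0,0,0],0]]' --gripper 50

```text
clock: 25.03
tool_pos: [0.6581, 0.0565, 0.1698]
eef_rot: [-0.029, 1.0, 0.0, -0.0]
contact_force: [-0.1, -0.6, 0.3]
opening: 0.565
```

>>> jog_arm --rows '[[[0,0,-0.01],0],[[0,0,-0.03],0],[[0,0,-0.06],0],[[0,0,-0.09],0],[[0,0,-0.1],0],[[0,0,-0.1],0]]'

```text
clock: 25.53
tool_pos: [0.6596, 0.0568, 0.2476]
eef_rot: [-0.029, 1.0, 0.0, 0.003]
contact_force: [-0.0, -0.1, -0.2]
opening: 0.569
```

Run:
```python
from h import *
go(.472,-.3385,.24,3)
```

```text
clk 25.53 pos [0.6596 0.0568 0.2476] yaw 3.30 q7 1.22 open 50.1 F [-0.  -0.1 -0.2]
tilt [ 0.0051  0.0011 -1.    ] MOVE [0.2801, -0.5118, 0.0082] turn 0.0026 mm 438
```

>>> jog_arm --rows '[[[0.03,-0.05,0],0],[[0.06,-0.11,0],0],[[0.09,-0.16,0],0],[[0.12,-0.21,0],0],[[0.15,-0.26,0],0],[[0.17,-0.31,0],0],[[0.2,-0.36,0],0],[[0.22,-0.41,0],0],[[0.25,-0.46,0],0],[[0.27,-0.49,0],0],[[0.278,-0.5105,0.004],0],[[0.278,-0.5105,0.004],0],[[0.278,-0.5105,0.004],0],[[0.278,-0.5105,0.004],0],[[0.278,-0.5105,0.004],0]]'

```text
clock: 26.78
tool_pos: [0.4732, -0.3356, 0.2416]
eef_rot: [-0.031, 1.0, 0.001, 0.0]
contact_force: [0.7, 1.0, -0.9]
opening: 0.566
```

Run:
```python
from lo import *
s=shot('side');t=shot('top');np.save('side.npy',s);np.save('top.npy',t)
L=dpts(3,.472,-.3385,np.radians(3))
overlay(s,'side',L,(250,90,320,190),6,'s21a.png')
overlay(s,'side',[],(170,170,250,240),9,'s21b.png')
overlay(t,'top',[],(205,110,265,190),9,'t21.png')
go(.472,-.3385,.135,3)
```

```text
clk 26.88 pos [ 0.4732 -0.336   0.2418] yaw 3.50 q7 1.84 open 50.0 F [ 1.3 -0.9  0.2]
tilt [ 4.e-04  9.e-04 -1.e+00] MOVE [0.0018, -0.0033, 0.1424] turn 0.0043 mm 107
```

View pics/s21a.png

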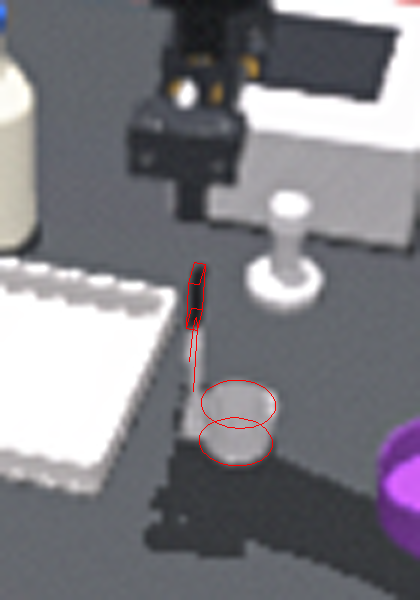

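View pics/s21b.png

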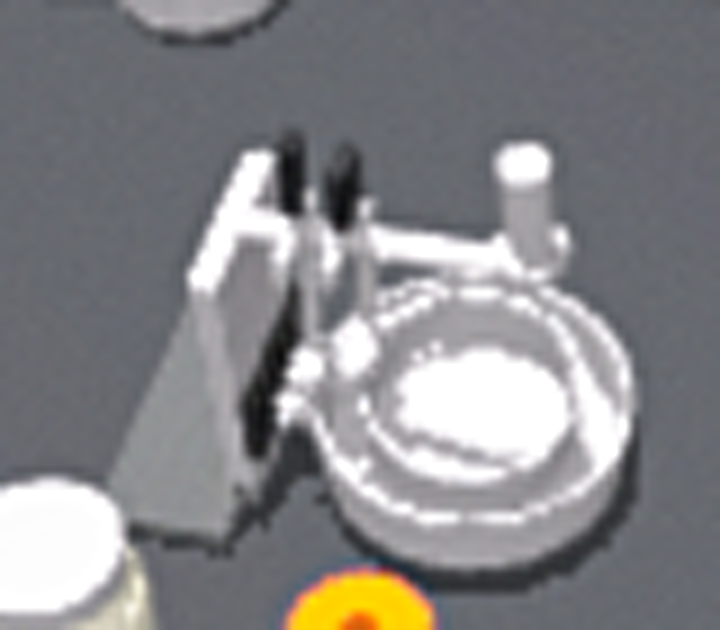

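View pics/t21.png

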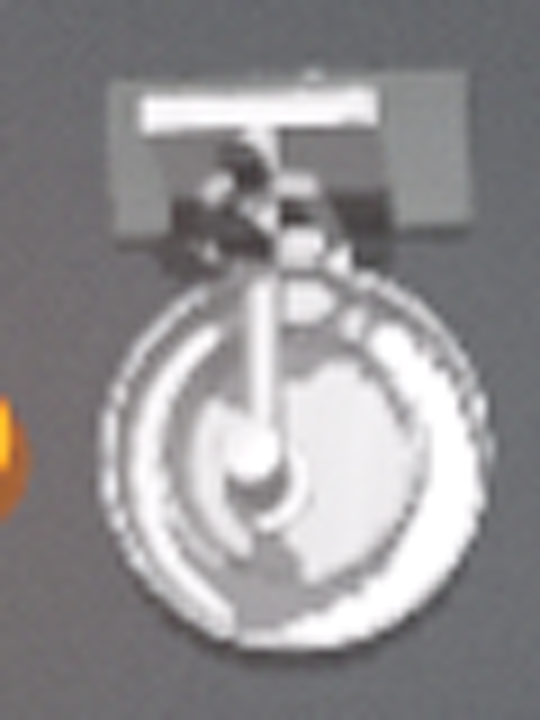

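Run:
```python
from lo import *
for n,a,b,c in (("D1",(293,135),(291,170),(290,210)),("D2",(346,148),(344,185),(340,228))):
    p(n+" top@183",atz([cr(*a,9,170,170)],'side',.183)[0])
    p(n+"@165",atz([cr(*b,9,170,170)],'side',.165)[0])
    p(n+"@143",atz([cr(*c,9,170,170)],'side',.143)[0])
p("cup1 top@.048",atz([cr(294,460,9,205,110)],'top',.048)[0])
p("cup2 top@.060",atz([cr(300,455,9,205,110)],'top',.06)[0])
```

```text
D1 top@183 [0.6722 0.0559 0.183 ] along -24.7 lat -1.5
D1@165 [0.6745 0.0576 0.165 ] along -22.3 lat 0.1
D1@143 [0.6772 0.0585 0.143 ] along -19.6 lat 0.9
D2 top@183 [0.6498 0.0575 0.183 ] along -47.0 lat 1.4
D2@165 [0.6516 0.0601 0.165 ] along -45.1 lat 3.9
D2@143 [0.6546 0.0629 0.143 ] along -41.9 lat 6.5
cup1 top@.048 [0.6077 0.0502 0.048 ] along -89.4 lat -3.4
cup2 top@.060 [0.6067 0.0472 0.06  ] along -90.6 lat -6.4
```

>>> jog_arm --rows '[[[0.001,-0.002,0.03],0],[[0.0015,-0.0025,0.06],0],[[0.0015,-0.0025,0.08],0],[[0.0015,-0.0025,0.1],0],[[0.0015,-0.0025,0.12],0],[[0.0015,-0.0025,0.135],0],[[0.0015,-0.0025,0.1424],0],[[0.0015,-0.0025,0.1424],0],[[0.0015,-0.0025,0.1424],0]]'

```text
clock: 27.63
tool_pos: [0.4715, -0.3395, 0.1353]
eef_rot: [-0.029, 1.0, 0.0, 0.0]
contact_force: [0.0, -0.6, 0.1]
opening: 0.564
```

Run:
```python
from lo import *
s=shot('side')
L=dpts(3,.472,-.3385,np.radians(3))
overlay(s,'side',L,(250,110,310,180),8,'s22a.png')
go(.472,-.3385,.135,3)
```

```text
clk 27.68 pos [ 0.4717 -0.3398  0.1357] yaw 3.33 q7 1.76 open 50.2 F [ 0.4 -0.3 -0.6]
tilt [ 1.1e-03 -4.0e-04 -1.0e+00] MOVE [-0.0005, 0.0017, 0.0009] turn 0.0029 mm 2
```

View pics/s22a.png

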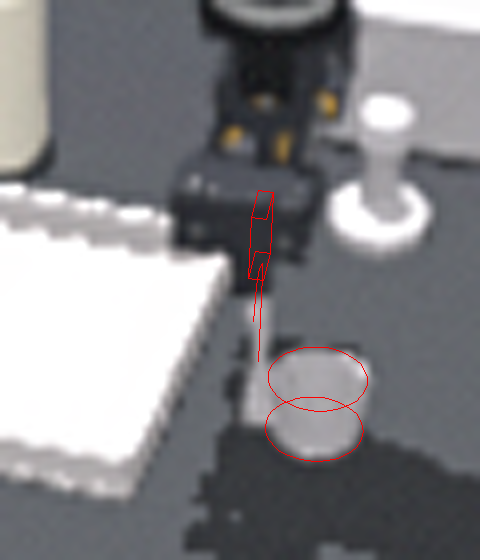

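>>> jog_arm --rows '[[[0,0.001,0],0],[[0,0.001,0],0],[[0,0.001,0],0],[[0,0.001,0],0],[[0,0.001,0],0],[[0,0.001,0],0]]' --gripper 0 --newtons 60

```text
clock: 28.18
tool_pos: [0.4713, -0.3392, 0.1354]
eef_rot: [-0.029, 1.0, -0.0, 0.0]
contact_force: [0.8, 0.6, 2.0]
opening: 0.264
```

>>> jog_arm --rows '[[[0,0,-0.01],0],[[0,0,-0.025],0],[[0,0,-0.045],0],[[0,0,-0.065],0],[[0,0,-0.085],0],[[0,0,-0.1],0],[[0,0,-0.105],0],[[0,0,-0.105],0]]'

```text
clock: 28.85
tool_pos: [0.4716, -0.3394, 0.2151]
eef_rot: [-0.029, 1.0, -0.001, 0.001]
contact_force: [-0.2, 1.0, -1.8]
opening: 0.26
```

Run:
```python
from h import *
go(*S(-63,-105,.213),3.3)
```

```text
clk 28.85 pos [ 0.4716 -0.3394  0.2151] yaw 3.30 q7 1.82 open 22.9 F [-0.2  1.  -1.8]
tilt [ 0.002  -0.0012 -1.    ] MOVE [-0.2464, 0.3727, 0.0028] turn 0.0 mm 335
```

>>> jog_arm --rows '[[[-0.01,0.015,0],0],[[-0.03,0.045,0],0],[[-0.06,0.09,0],0],[[-0.09,0.135,0],0],[[-0.12,0.18,0],0],[[-0.15,0.225,0],0],[[-0.18,0.27,0],0],[[-0.21,0.315,0],0],[[-0.23,0.35,0],0],[[-0.24,0.366,0],0],[[-0.246,0.373,0],0],[[-0.246,0.373,0],0],[[-0.246,0.373,0],0],[[-0.246,0.373,0],0]]'

```text
clock: 30.02
tool_pos: [0.638, -0.0523, 0.2134]
eef_rot: [-0.027, 1.0, -0.001, -0.001]
contact_force: [-0.6, -0.4, -1.1]
opening: 0.263
```

```bash
python3 ck.py 3 -63 .213 23 -1
```

```text
[ 0.20635262 -0.90168756 -1.38672248] along -64.7 lat -107.0
clk 30.12 pos [ 0.6383 -0.0518  0.2137] yaw 3.12 q7 1.35 open 23.0 F [ 0.2 -0.9 -1.4]
tilt [-0.001  -0.0015 -1.    ] MOVE [-0.0019, 0.1414, 0.0007] turn -0.0016 mm 106
```

View pics/s23.png

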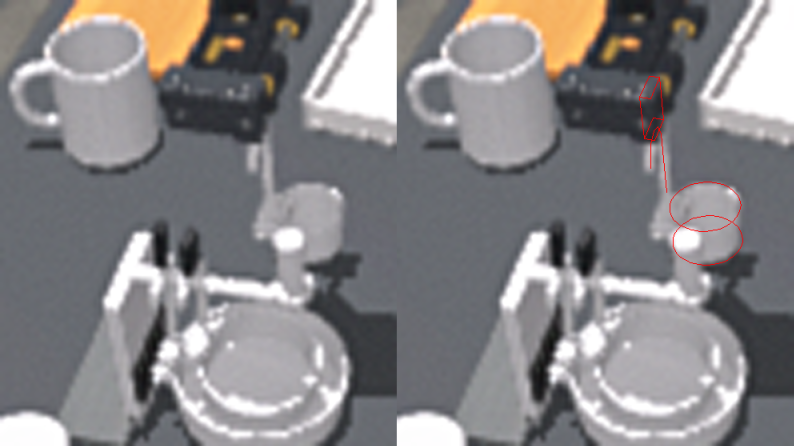

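>>> jog_arm --rows '[[[0,0.02,0],0],[[-0.001,0.05,0],0],[[-0.001,0.08,0],0],[[-0.001,0.11,0],0],[[-0.001,0.13,0],0],[[-0.001,0.14,0],0],[[-0.001,0.141,0],0],[[-0.001,0.141,0],0],[[-0.001,0.141,0],0],[[-0.001,0.141,0],0]]'

```text
clock: 30.95
tool_pos: [0.6339, 0.0545, 0.2137]
eef_rot: [-0.028, 1.0, -0.001, -0.0]
contact_force: [-0.8, -0.2, -1.5]
opening: 0.264
```

```bash
python3 ck.py 3 -63 .175 24 -1
```

```text
[-0.5491291  -0.87806942 -1.7629166 ] along -63.0 lat -0.1
clk 31.05 pos [0.6339 0.0551 0.2138] yaw 3.20 q7 1.20 open 22.9 F [-0.5 -0.9 -1.8]
tilt [ 0.e+00 -6.e-04 -1.e+00] MOVE [-0.0, -0.0012, 0.0517] turn -0.0008 mm 39
```

View pics/s24.png

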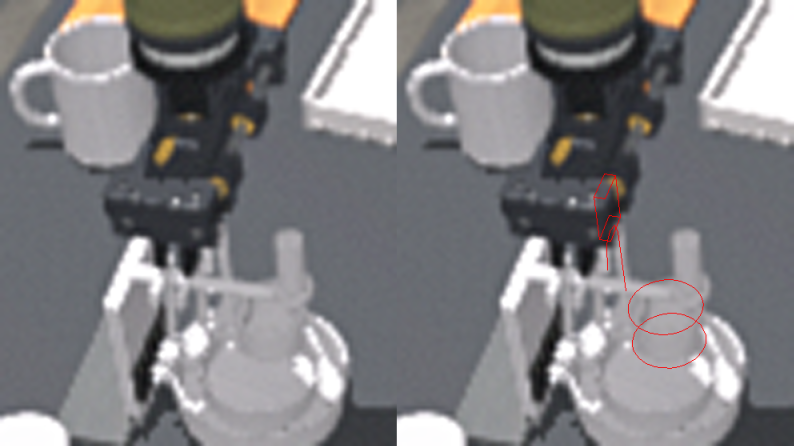

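>>> jog_arm --rows '[[[0,-0.001,0.008],0],[[0,-0.001,0.016],0],[[0,-0.001,0.024],0],[[0,-0.001,0.032],0],[[0,-0.001,0.032],0],[[0,-0.001,0.032],0]]'

```text
clock: 31.55
tool_pos: [0.6334, 0.0557, 0.1891]
eef_rot: [-0.029, 1.0, -0.0, -0.001]
contact_force: [0.2, 0.5, -1.5]
opening: 0.264
```

>>> jog_arm --rows '[[[0,0,0.006],0],[[0,0,0.012],0],[[0,0,0.016],0],[[0,0,0.018],0],[[0,0,0.018],0]]'

```text
clock: 31.97
tool_pos: [0.6335, 0.0557, 0.1758]
eef_rot: [-0.029, 1.0, -0.0, -0.0]
contact_force: [-0.1, -0.7, -1.6]
opening: 0.262
```

```bash
python3 ck.py 3 -63 .172 25 -1
```

```text
[-0.06283453  0.3057064  -1.85257112] along -63.0 lat 0.6
clk 32.07 pos [0.6338 0.0558 0.1763] yaw 3.31 q7 1.18 open 23.3 F [-0.1  0.3 -1.9]
tilt [ 1.e-04  1.e-04 -1.e+00] MOVE [-0.0, -0.0022, 0.0058] turn 0.0001 mm 5
```

View pics/s25.png

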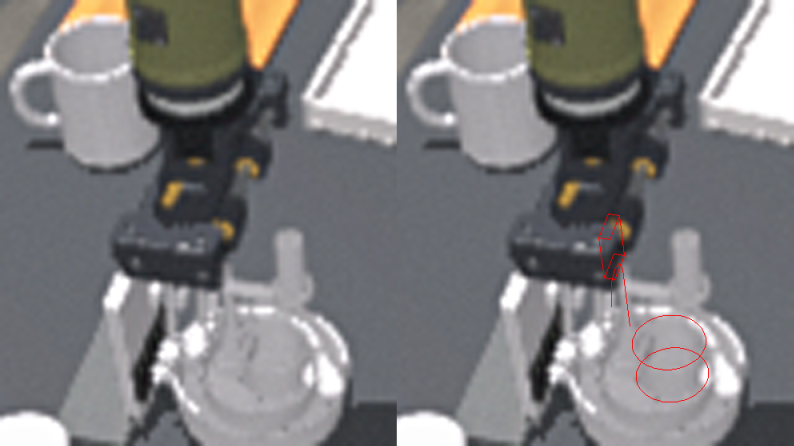

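>>> jog_arm --rows '[[[0,0,0.002],0],[[0,0,0.005],0],[[0,0,0.005],0],[[0,0,0.005],0]]'

```text
clock: 32.4
tool_pos: [0.6337, 0.0557, 0.1725]
eef_rot: [-0.029, 1.0, -0.0, -0.0]
contact_force: [-0.2, -0.4, -1.3]
opening: 0.259
```

>>> jog_arm --rows '[[[0,0,0.002],0],[[0,0,0.004],0],[[0,0,0.004],0],[[0,0,0.004],0]]'

```text
clock: 32.73
tool_pos: [0.6345, 0.0553, 0.171]
eef_rot: [-0.029, 1.0, -0.0, 0.001]
contact_force: [-1.8, -2.5, 6.6]
opening: 0.264
```

Contact at the expected height; release and rise.

>>> jog_arm --rows '[[[0,0,0],0],[[0,0,0],0],[[0,0,0],0],[[0,0,0],0],[[0,0,0],0],[[0,0,0],0],[[0,0,0],0]]' --gripper 54

```text
clock: 33.32
tool_pos: [0.6337, 0.0558, 0.1694]
eef_rot: [-0.029, 1.0, 0.0, -0.0]
contact_force: [-0.6, -0.2, -0.3]
opening: 0.611
```

>>> jog_arm --rows '[[[0,0,-0.01],0],[[0,0,-0.03],0],[[0,0,-0.06],0],[[0,0,-0.09],0],[[0,0,-0.1],0],[[0,0,-0.1],0]]'

```text
clock: 33.82
tool_pos: [0.6352, 0.0561, 0.2471]
eef_rot: [-0.029, 1.0, 0.0, 0.002]
contact_force: [0.2, -0.1, -0.7]
opening: 0.611
```

Run:
```python
from h import *
# jaw direction for sleeve b: perpendicular to line to espresso (.33,.30)-(.408,.212)
go(.408,.212,.24,3.3)
M=R.from_quat(get_state()['eef_rot']).as_matrix();print(get_state()['q'].round(2))
```

```text
clk 33.82 pos [0.6352 0.0561 0.2471] yaw 3.30 q7 1.21 open 53.8 F [ 0.2 -0.1 -0.7]
tilt [ 4.9e-03  9.0e-04 -1.0e+00] MOVE [0.2905, 0.2249, 0.0082] turn -0.0 mm 276
[ 0.03  0.73 -0.35  1.54  0.29  0.92  1.21]
```

>>> jog_arm --rows '[[[0.04,0.03,0],0],[[0.08,0.06,0],0],[[0.12,0.093,0],0],[[0.16,0.124,0],0],[[0.2,0.155,0],0],[[0.24,0.186,0],0],[[0.27,0.209,0],0],[[0.285,0.22,0],0],[[0.289,0.2249,0],0],[[0.289,0.2249,0],0],[[0.289,0.2249,0],0]]' --gripper 76

```text
clock: 34.73
tool_pos: [0.4084, 0.211, 0.2441]
eef_rot: [-0.028, 1.0, -0.0, -0.0]
contact_force: [1.1, -0.1, -0.2]
opening: 0.865
```

Run:
```python
from lo import *
s=shot('side');t=shot('top');np.save('side.npy',s);np.save('top.npy',t)
crop(s,150,160,290,320,4.5,'s26.png')
overlay(s,'side',[],(170,165,250,240),9,'s26b.png')
crop(t,120,100,280,270,4.5,'t26.png')
go(.408,.212,.031,3.3)
```

```text
clk 34.83 pos [0.4089 0.2106 0.2442] yaw 3.16 q7 0.75 open 75.7 F [ 0.6  0.  -0.8]
tilt [ 2.e-04 -5.e-04 -1.e+00] MOVE [0.0011, 0.0021, 0.2843] turn -0.0012 mm 213
```

View pics/s26.png

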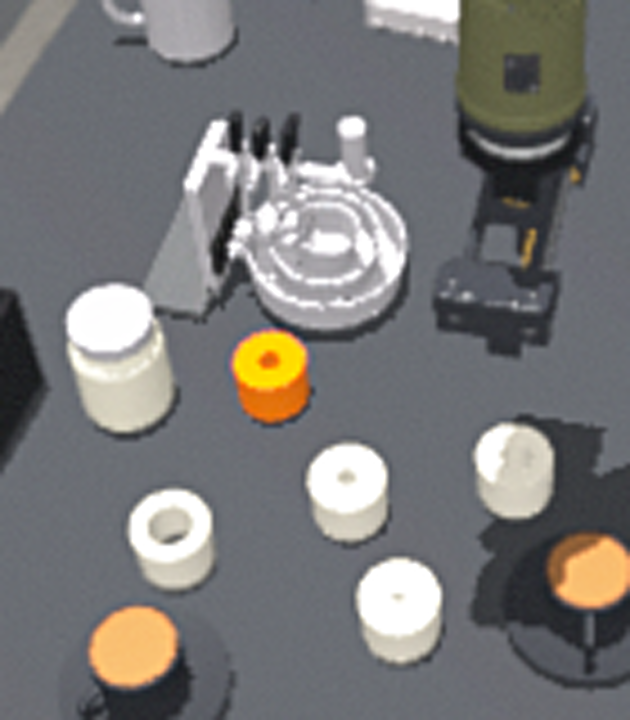

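View pics/s26b.png

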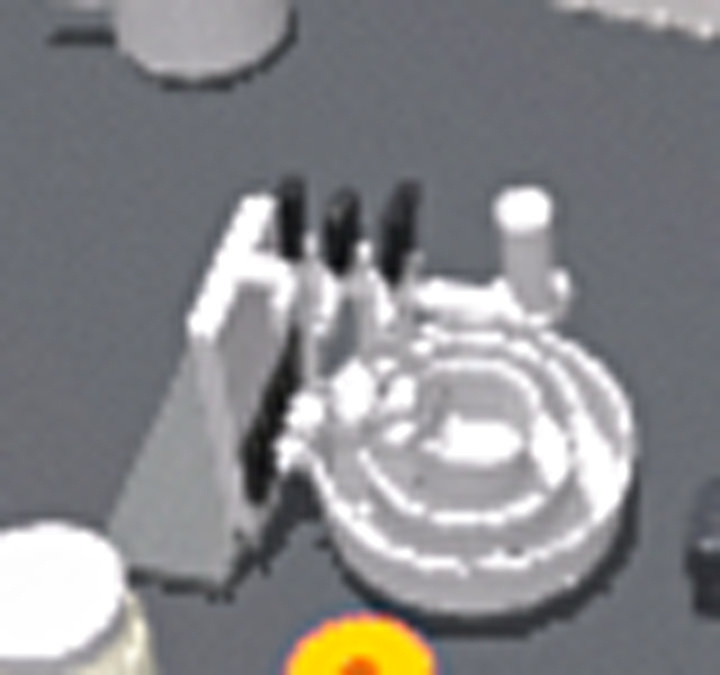

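View pics/t26.png

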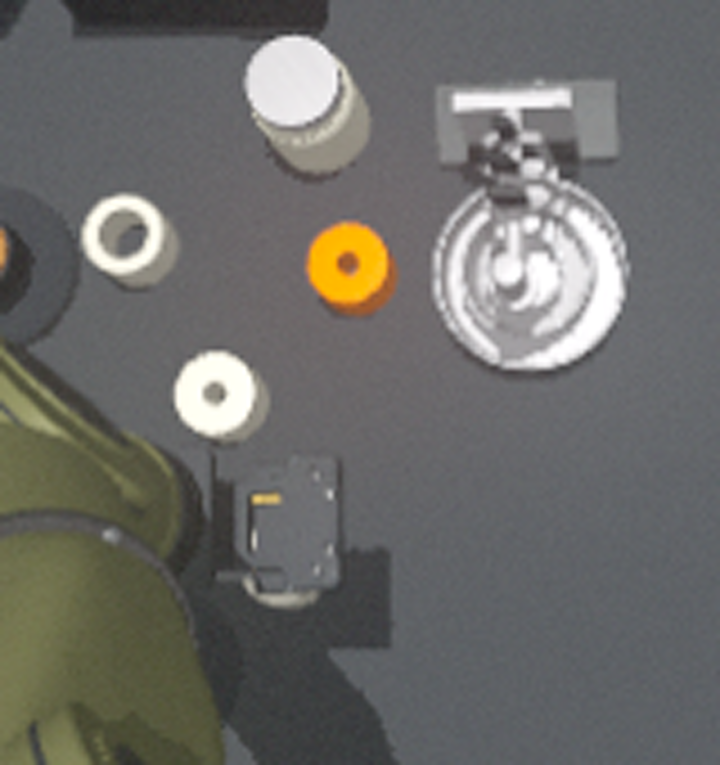

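Run:
```python
from lo import *
print(atz([cr(514,453,4.5,150,160)],'side',.044), atz([cr(347,475,4.5,150,160)],'side',.044),atz([cr(171,523,4.5,150,160)],'side',.044),atz([cr(399,593,4.5,150,160)],'side',.044))
```

```text
[[0.40994889 0.21297085 0.044     ]] [[0.52336941 0.262859   0.044     ]] [[0.63279294 0.33443795 0.044     ]] [[0.4582015  0.34582552 0.044     ]]
```

>>> jog_arm --rows '[[[0.001,0.002,0.04],0],[[0.001,0.002,0.08],0],[[0.001,0.002,0.12],0],[[0.001,0.002,0.16],0],[[0.001,0.002,0.18],0],[[0.001,0.002,0.18],0],[[0.001,0.002,0.18],0]]'

```text
clock: 35.42
tool_pos: [0.4073, 0.2123, 0.109]
eef_rot: [-0.028, 1.0, -0.001, -0.0]
contact_force: [-0.2, 0.5, 0.7]
opening: 0.867
```

Run:
```python
from lo import *
s=shot('side')
st=get_state();p_=st['tool_pos'];t=np.linspace(0,2*np.pi,30)
C=lambda z:np.c_[p_[0]+.028*np.cos(t),p_[1]+.028*np.sin(t),0*t+z]
overlay(s,'side',[C(.044),C(0)],(210,220,290,310),6.5,'s27.png')
go(.4084,.2124,.031,3.3)
```

```text
clk 35.47 pos [0.4076 0.2127 0.1098] yaw 3.23 q7 0.61 open 76.1 F [-0.5  0.1 -0.5]
tilt [ 5.e-04 -0.e+00 -1.e+00] MOVE [-0.0009, -0.0004, 0.1051] turn -0.0006 mm 79
```

View pics/s27.png

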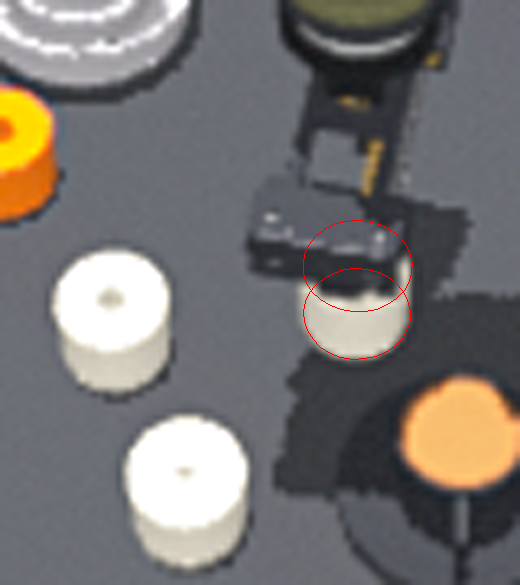

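>>> jog_arm --rows '[[[-0.001,0,0.03],0],[[-0.001,0,0.06],0],[[-0.001,0,0.085],0],[[-0.001,0,0.1],0],[[-0.001,0,0.1045],0],[[-0.001,0,0.1045],0],[[-0.001,0,0.1045],0]]'

```text
clock: 36.05
tool_pos: [0.4097, 0.2137, 0.0327]
eef_rot: [-0.028, 1.0, 0.001, 0.001]
contact_force: [0.7, 0.4, 0.1]
opening: 0.862
```

>>> jog_arm --rows '[[[0,0,0],0],[[0,0,0],0],[[0,0,0],0],[[0,0,0],0],[[0,0,0],0],[[0,0,0],0]]' --gripper 30 --newtons 30

```text
clock: 36.55
tool_pos: [0.409, 0.2135, 0.0324]
eef_rot: [-0.028, 1.0, -0.0, 0.001]
contact_force: [0.3, -0.0, 6.5]
opening: 0.628
```

>>> jog_arm --rows '[[[0,0,-0.02],0],[[0,0,-0.06],0],[[0,0,-0.1],0],[[0,0,-0.15],0],[[0,0,-0.2],0],[[0,0,-0.25],0],[[0,0,-0.28],0],[[0,0,-0.285],0],[[0,0,-0.285],0]]'

```text
clock: 37.3
tool_pos: [0.4087, 0.2135, 0.2464]
eef_rot: [-0.028, 1.0, 0.0, 0.001]
contact_force: [-0.5, -0.1, -2.2]
opening: 0.629
```

Run:
```python
from lo import *
go(*S(-118,0,.245),3.3)
```

```text
clk 37.30 pos [0.4087 0.2135 0.2464] yaw 3.26 q7 0.40 open 55.4 F [-0.5 -0.1 -2.2]
tilt [ 1.e-03  7.e-04 -1.e+00] MOVE [-0.2145, -0.2279, 0.002] turn -0.0003 mm 235
```

>>> jog_arm --rows '[[[-0.02,-0.02,0],0],[[-0.05,-0.053,0],0],[[-0.08,-0.085,0],0],[[-0.11,-0.117,0],0],[[-0.14,-0.149,0],0],[[-0.17,-0.181,0],0],[[-0.195,-0.207,0],0],[[-0.21,-0.223,0],0],[[-0.2145,-0.2279,0],0],[[-0.2145,-0.2279,0],0],[[-0.2145,-0.2279,0],0],[[-0.2145,-0.2279,0],0],[[-0.2145,-0.2279,0],0]]'

```text
clock: 38.38
tool_pos: [0.5777, 0.0537, 0.2452]
eef_rot: [-0.03, 1.0, -0.0, -0.001]
contact_force: [0.2, -0.1, -1.6]
opening: 0.626
```

Run:
```python
from lo import *
s=shot('side');t=shot('top')
st=get_state();p_=st['tool_pos'];print(p_)
np.save('side_h.npy',s);np.save('top_h.npy',t)
tt=np.linspace(0,2*np.pi,40)
C=lambda c,rr,z:np.c_[c[0]+rr*np.cos(tt),c[1]+rr*np.sin(tt),0*tt+z]
b=p_[2]-.0324
L=[C(p_,.028,b),C(p_,.028,b+.044),C(S(-118,0,0),.01,.188),C(S(-118,0,0),.015,.142)]
overlay(s,'side',L,(205,140,255,210),11,'s28.png')
overlay(s,'side',[],(205,140,255,210),11,'s28a.png')
overlay(t,'top',L,(205,120,265,190),9,'t28.png')
```

```text
[0.57815088 0.0531958  0.24545637]
```

View pics/s28.png

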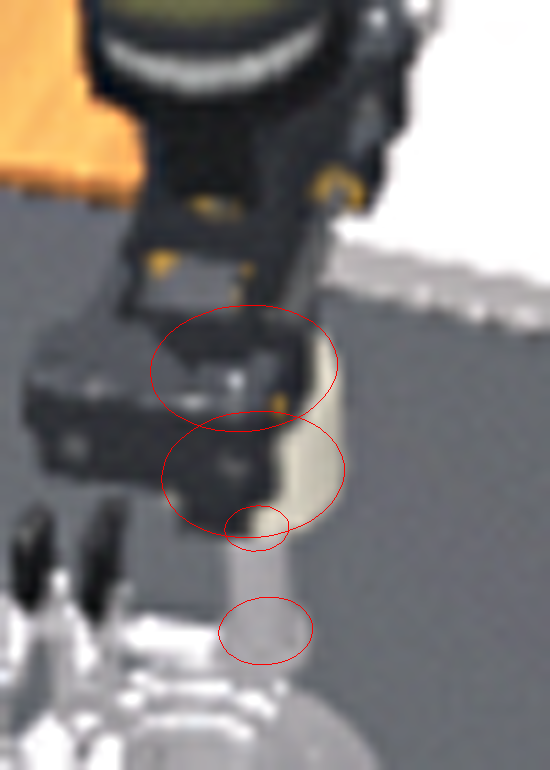

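View pics/s28a.png

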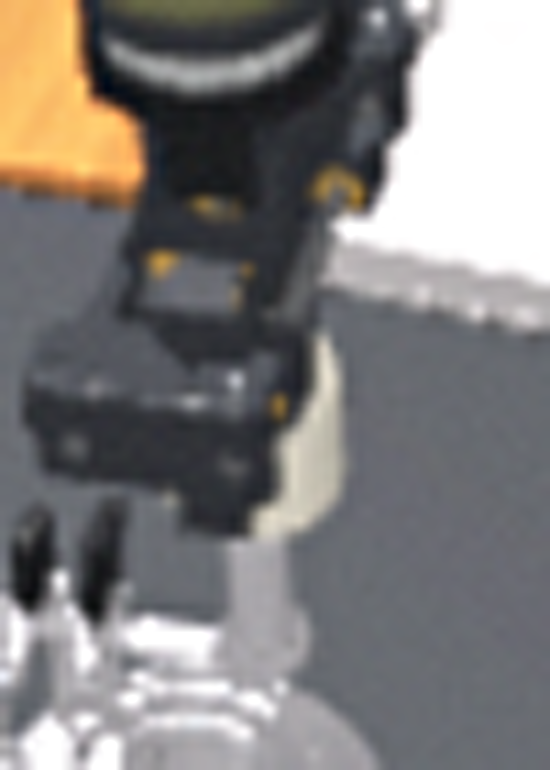

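View pics/t28.png

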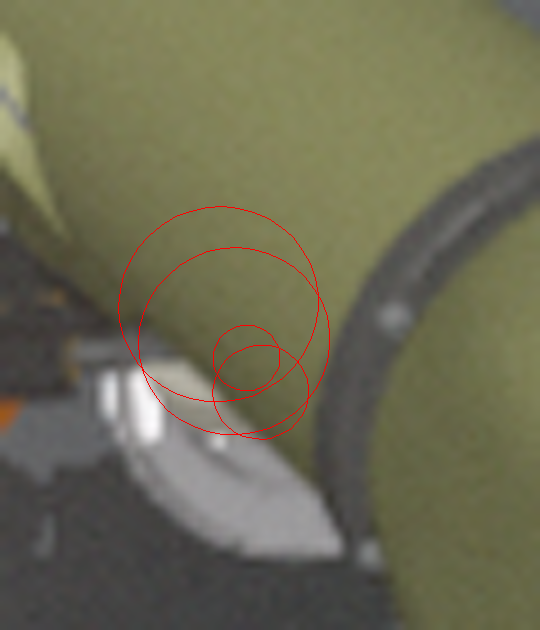

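Run:
```python
from lo import *
s=np.load('side.npy');t=np.load('top.npy')
C0=S(-118,0,0);print(C0)
tt=np.linspace(0,2*np.pi,60)
C=lambda c,rr,z:np.c_[c[0]+rr*np.cos(tt),c[1]+rr*np.sin(tt),0*tt+z]
for n,im in(('side',s),('top',t)):
    u=proj([[C0[0],C0[1],.188]],n)[0];print(n,u)
    x,y=np.round(u).astype(int);print(im[y-7:y+8,x-7:x+8].mean(2).astype(int))
L=[C(C0,.01,.188),C(C0,.015,.142),C(C0,.01,.142)]
overlay(s,'side',L,(222,178,242,208),18,'r1.png');overlay(t,'top',L,(222,145,247,175),18,'r2.png')
a,b=cv2.imread('pics/r1.png'),cv2.imread('pics/r2.png')
cv2.imwrite('pics/r.png',np.hstack([a[:540],b[:540]]))
```

```text
[0.579 0.052 0.   ]
side [227.85663808 187.53317747]
[[111 112 109 109 110 111 110 111 110 112 109 109 111 110 111]
 [109 111 112 111 111 110 111 107 113 110 110 110 108 110 109]
 [111 110 111 109 109 111 111 110 109 107 109 110 108 109 111]
 [109 109 111 110 107 106 102 103 106 106 108 110 110 110 110]
 [110 111 108 108 104 113 114 125 122 104 105 108 110 110 109]
 [110 110 111 103 133 207 230 253 245 172 107 105 109 108 110]
 [110 108 108 116 202 255 255 255 255 255 136 104 108 110 109]
 [107 109 108 121 217 255 255 255 255 255 140 105 109 112 111]
 [110 109 106 111 188 255 255 255 255 236 120 102 108 110 109]
 [110 111 107 109 141 202 220 215 196 163 117 105 110 110 110]
 [110 111 109 110 124 163 169 167 163 152 121 108 111 111 112]
 [109 110 110 109 125 163 171 168 166 156 122 106 109 109 110]
 [109 110 109 109 121 162 173 171 168 157 125 105 109 110 108]
 [109 109 108 105 115 160 169 170 168 156 132 114 104 111 111]
 [101  99 100 100 129 159 168 169 168 164 190 208 116 106 110]]
top [231.90528151 159.28338987]
[[177 143 139 134 147 189 215 188 228 243 201 161 147 149 150]
 [146 
[... 176 characters left out ...]
7 159]
 [151 165 205 208 133 152 185 208 232 236 196 172 189 222 224]
 [153 187 223 211 163 207 229 238 239 236 210 175 211 255 255]
 [158 197 226 207 192 235 238 242 245 249 238 197 228 255 255]
 [166 199 220 200 201 239 242 246 250 255 246 212 245 246 255]
 [168 202 220 206 207 241 244 249 254 255 247 196 237 247 255]
 [169 204 228 220 197 233 247 254 255 255 225 167 224 254 253]
 [172 211 233 229 199 195 230 240 240 226 156 150 215 249 247]
 [168 205 222 214 220 143 166 190 176 151 126 137 205 248 245]
 [161 194 217 191 213 145 130 128 127 125 126 152 219 246 237]
 [159 183 200 167 178 153 146 128 126 128 130 185 240 240 225]
 [159 171 183 156 164 175 153 145 137 140 180 234 249 229 238]]
```

View pics/r.png

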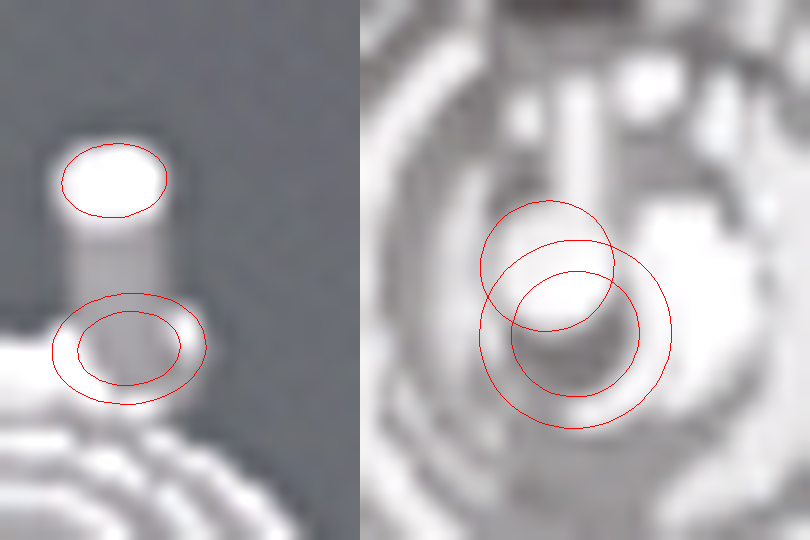

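Run:
```python
from lo import *
go(.5792,.0515,.225,3.3)
```

```text
clk 38.48 pos [0.5782 0.0532 0.2455] yaw 3.43 q7 0.89 open 55.7 F [ 0.4 -0.4 -1.3]
tilt [-1.2e-03 -4.0e-04 -1.0e+00] MOVE [-0.0013, -0.0023, 0.0273] turn 0.0011 mm 21
```

>>> jog_arm --rows '[[[-0.001,-0.0016,0.01],0],[[-0.001,-0.0016,0.02],0],[[-0.001,-0.0016,0.0273],0],[[-0.001,-0.0016,0.0273],0],[[-0.001,-0.0016,0.0273],0],[[-0.001,-0.0016,0.0273],0],[[-0.001,-0.0016,0.0273],0]]'

```text
clock: 39.07
tool_pos: [0.5798, 0.0511, 0.225]
eef_rot: [-0.029, 1.0, -0.0, -0.0]
contact_force: [-0.1, -0.1, -1.8]
opening: 0.631
```

Run:
```python
from lo import *
s=shot('side')
st=get_state();p_=st['tool_pos'];print(p_)
tt=np.linspace(0,2*np.pi,40)
C=lambda c,rr,z:np.c_[c[0]+rr*np.cos(tt),c[1]+rr*np.sin(tt),0*tt+z]
b=p_[2]-.0324
L=[C(p_,.028,b),C(p_,.028,b+.044),C(S(-118,0,0),.01,.188),C(S(-118,0,0),.015,.142)]
overlay(s,'side',L,(210,160,250,205),14,'s29.png')
go(.5792,.0515,.225,3.3)
```

```text
[0.57979501 0.05113228 0.22509912]
clk 39.12 pos [0.5798 0.0511 0.2251] yaw 3.31 q7 0.87 open 55.3 F [-0.6  1.  -0.7]
tilt [-4.e-04 -2.e-04 -1.e+00] MOVE [0.0008, 0.0005, 0.0001] turn 0.0001 mm 1
```

View pics/s29.png

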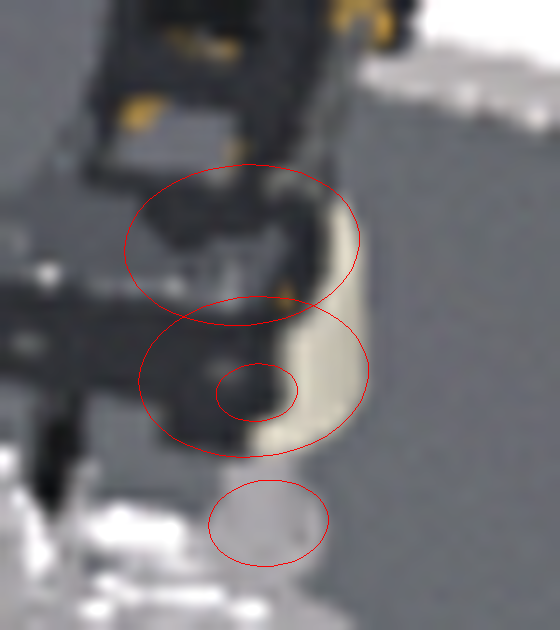

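>>> jog_arm --rows '[[[0.0006,0.0004,0.004],0],[[0.0006,0.0004,0.008],0],[[0.0006,0.0004,0.012],0],[[0.0006,0.0004,0.012],0],[[0.0006,0.0004,0.012],0]]'

```text
clock: 39.53
tool_pos: [0.579, 0.0512, 0.2155]
eef_rot: [-0.029, 1.0, -0.0, -0.001]
contact_force: [-0.6, 0.3, -1.2]
opening: 0.629
```

>>> jog_arm --rows '[[[0,0,0.005],0],[[0,0,0.01],0],[[0,0,0.015],0],[[0,0,0.015],0]]'

```text
clock: 39.87
tool_pos: [0.5786, 0.051, 0.2036]
eef_rot: [-0.029, 1.0, -0.0, -0.001]
contact_force: [1.3, 0.1, -2.8]
opening: 0.633
```

Entered the rod. Down to near the flange (TCP ≈ 0.1745 at seat).

>>> jog_arm --rows '[[[0,0,0.006],0],[[0,0,0.012],0],[[0,0,0.018],0],[[0,0,0.024],0],[[0,0,0.03],0],[[0,0,0.034],0],[[0,0,0.034],0]]'

```text
clock: 40.45
tool_pos: [0.5787, 0.0511, 0.1782]
eef_rot: [-0.029, 1.0, -0.0, -0.001]
contact_force: [0.2, -0.1, -1.2]
opening: 0.629
```

>>> jog_arm --rows '[[[0,0,0.002],0],[[0,0,0.0035],0],[[0,0,0.0035],0],[[0,0,0.0035],0]]'

```text
clock: 40.78
tool_pos: [0.5791, 0.0513, 0.1766]
eef_rot: [-0.029, 1.0, -0.0, -0.0]
contact_force: [0.3, -0.9, -1.2]
opening: 0.631
```

>>> jog_arm --rows '[[[0,0,0.001],0],[[0,0,0.003],0],[[0,0,0.003],0],[[0,0,0.003],0]]'

```text
clock: 41.12
tool_pos: [0.5793, 0.0513, 0.1745]
eef_rot: [-0.029, 1.0, -0.0, -0.0]
contact_force: [-0.2, 0.6, 1.6]
opening: 0.633
```

>>> jog_arm --rows '[[[0,0,0],0],[[0,0,0],0],[[0,0,0],0],[[0,0,0],0],[[0,0,0],0],[[0,0,0],0],[[0,0,0],0]]' --gripper 76

```text
clock: 41.7
tool_pos: [0.5791, 0.0513, 0.1742]
eef_rot: [-0.029, 1.0, -0.0, -0.0]
contact_force: [0.5, -0.7, -0.2]
opening: 0.861
```

>>> jog_arm --rows '[[[0,0,-0.01],0],[[0,0,-0.03],0],[[0,0,-0.06],0],[[0,0,-0.09],0],[[0,0,-0.1],0],[[0,0,-0.1],0]]'

```text
clock: 42.2
tool_pos: [0.5803, 0.0519, 0.2515]
eef_rot: [-0.029, 1.0, 0.0, 0.002]
contact_force: [0.4, -0.3, 0.3]
opening: 0.864
```

Run:
```python
from lo import *
print(get_state()['q'].round(2))
go(.522,.262,.24,3.3)
```

```text
[ 0.26  0.73 -0.76  1.69  0.6   0.96  0.9 ]
clk 42.20 pos [0.5803 0.0519 0.2515] yaw 3.30 q7 0.90 open 76.1 F [ 0.4 -0.3  0.3]
tilt [ 3.5e-03  6.0e-04 -1.0e+00] MOVE [0.0616, 0.2842, 0.0152] turn -0.0 mm 218
```

>>> jog_arm --rows '[[[0.01,0.05,0],0.06],[[0.02,0.1,0],0.12],[[0.035,0.15,0],0.18],[[0.045,0.2,0],0.24],[[0.055,0.24,0],0.3],[[0.06,0.27,0],0.36],[[0.06,0.2845,0],0.42],[[0.06,0.2845,0],0.48],[[0.06,0.2845,0],0.54],[[0.06,0.2845,0],0.6],[[0.06,0.2845,0],0.66],[[0.06,0.2845,0],0.72],[[0.06,0.2845,0],0.785],[[0.06,0.2845,0],0.785],[[0.06,0.2845,0],0.785],[[0.06,0.2845,0],0.785]]'

```text
clock: 43.53
tool_pos: [0.5215, 0.2614, 0.2485]
eef_rot: [0.685, 0.729, -0.001, -0.0]
contact_force: [0.1, 0.5, -0.6]
opening: 0.861
```

Run:
```python
from lo import *
s=shot('side');t=shot('top');np.save('side.npy',s);np.save('top.npy',t)
crop(s,150,160,290,320,4.5,'s30.png')
crop(t,120,100,280,270,3.5,'t30.png')
go(.523,.2625,.11,-87)
print(get_state()['q'].round(2))
```

```text
clk 43.63 pos [0.5218 0.2615 0.2488] yaw -86.53 q7 -0.72 open 75.8 F [ 2.1 -0.7 -0.4]
tilt [-1.6e-03 -7.0e-04 -1.0e+00] MOVE [0.0013, 0.002, 0.185] turn 0.0041 mm 139
[-0.37  0.66 -0.3   1.7   0.25  0.82 -0.72]
```

View pics/s30.png

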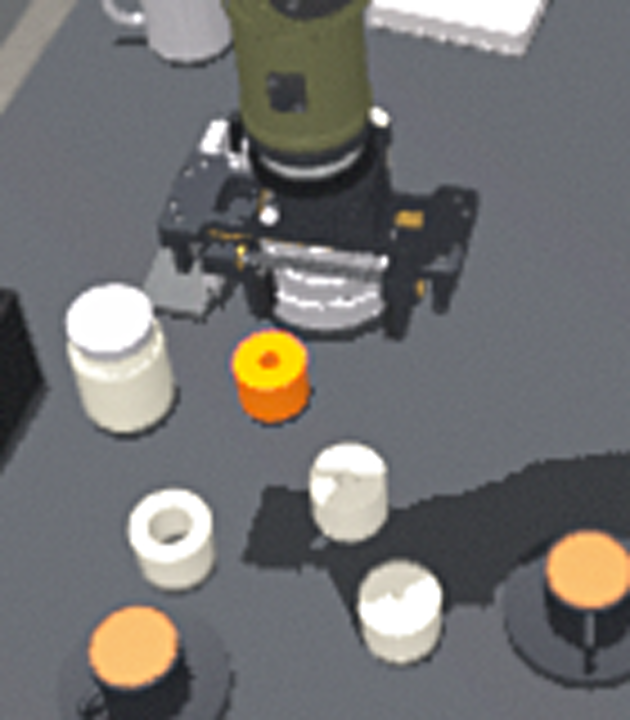

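View pics/t30.png

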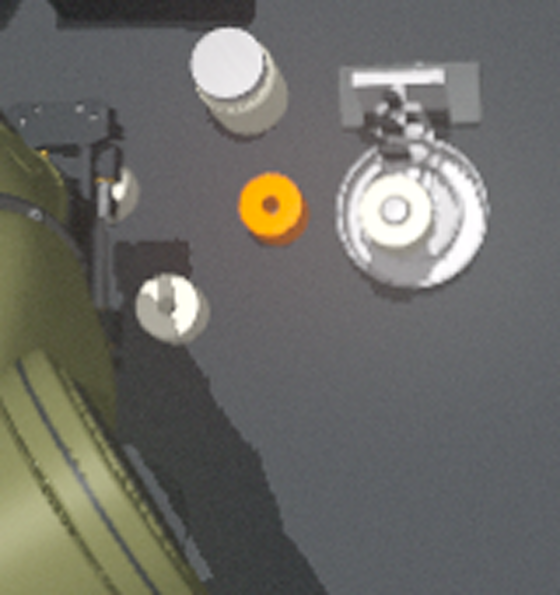

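>>> jog_arm --rows '[[[0.001,0.0015,0.04],0.004],[[0.001,0.0015,0.08],0.004],[[0.001,0.0015,0.12],0.004],[[0.001,0.0015,0.16],0.004],[[0.001,0.0015,0.19],0.004],[[0.001,0.0015,0.19],0.004],[[0.001,0.0015,0.19],0.004]]'

```text
clock: 44.22
tool_pos: [0.5223, 0.2622, 0.106]
eef_rot: [0.689, 0.725, -0.002, -0.001]
contact_force: [-0.3, -0.5, 0.5]
opening: 0.86
```

```bash
cat > sl.py <<'E'
from lo import *
import sys
x,y,z,yaw=map(float,sys.argv[1:5])
s=shot('side')
st=get_state();p_=st['tool_pos'];t=np.linspace(0,2*np.pi,30)
C=lambda z:np.c_[p_[0]+.028*np.cos(t),p_[1]+.028*np.sin(t),0*t+z]
c=proj([[p_[0],p_[1],.03]],'side')[0].astype(int)
overlay(s,'side',[C(.044),C(0)],(c[0]-40,c[1]-40,c[0]+40,c[1]+40),7,sys.argv[5])
go(x,y,z,yaw)
E
python3 sl.py .523 .2625 .031 -87 s31.png
```

```text
clk 44.27 pos [0.5232 0.2627 0.1073] yaw -87.07 q7 -0.80 open 76.1 F [0.3 0.1 0.2]
tilt [-5.e-04  2.e-04 -1.e+00] MOVE [-0.0003, -0.0003, 0.1017] turn -0.0006 mm 76
```

View pics/s31.png

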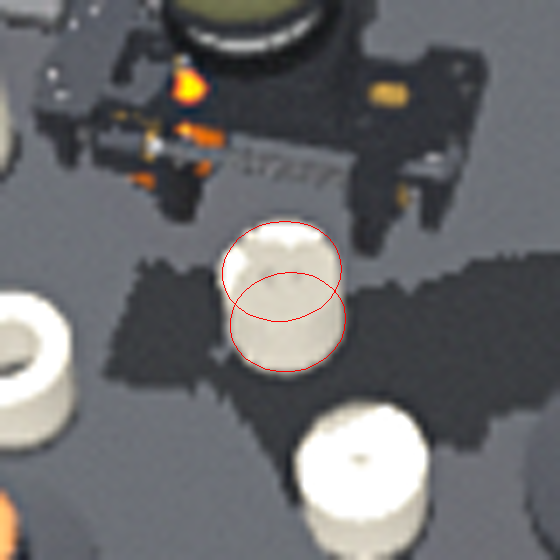

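>>> jog_arm --rows '[[[0,0,0.03],0],[[0,0,0.06],0],[[0,0,0.085],0],[[0,0,0.099],0],[[0,0,0.101],0],[[0,0,0.101],0]]'

```text
clock: 44.77
tool_pos: [0.5234, 0.2628, 0.0318]
eef_rot: [0.689, 0.725, 0.0, -0.0]
contact_force: [0.7, -0.8, 0.4]
opening: 0.862
```

>>> jog_arm --rows '[[[0,0,0],0],[[0,0,0],0],[[0,0,0],0],[[0,0,0],0],[[0,0,0],0]]' --gripper 30

```text
clock: 45.18
tool_pos: [0.5233, 0.2627, 0.0319]
eef_rot: [0.689, 0.725, 0.0, 0.0]
contact_force: [-0.9, 0.4, 5.4]
opening: 0.615
```

>>> jog_arm --rows '[[[0,0,-0.02],0],[[0,0,-0.06],0],[[0,0,-0.11],0],[[0,0,-0.16],0],[[0,0,-0.21],0],[[0,0,-0.26],0],[[0,0,-0.3],0],[[0,0,-0.317],0],[[0,0,-0.317],0]]'

```text
clock: 45.93
tool_pos: [0.5245, 0.2635, 0.2723]
eef_rot: [0.689, 0.725, 0.003, 0.001]
contact_force: [0.0, -0.5, -1.9]
opening: 0.618
```

Run:
```python
from lo import *
go(.595,-.428,.265,-87)
```

```text
clk 45.93 pos [0.5245 0.2635 0.2723] yaw -87.12 q7 -0.72 open 54.4 F [ 0.  -0.5 -1.9]
tilt [ 0.0052  0.0032 -1.    ] MOVE [-0.9256, 0.0475, 0.0073] turn -0.001 mm 695
```

>>> jog_arm --rows '[[[-0.02,0.001,0],0],[[-0.06,0.003,0],0],[[-0.11,0.005,0],0],[[-0.16,0.008,0],0],[[-0.21,0.011,0],0],[[-0.26,0.013,0],0],[[-0.31,0.016,0],0],[[-0.36,0.018,0],0],[[-0.41,0.021,0],0],[[-0.46,0.024,0],0],[[-0.51,0.026,0],0],[[-0.56,0.029,0],0],[[-0.61,0.031,0],0],[[-0.66,0.034,0],0],[[-0.71,0.036,0],0],[[-0.76,0.039,0],0],[[-0.81,0.042,0],0],[[-0.86,0.044,0],0],[[-0.9,0.046,0],0],[[-0.924,0.0475,0],0]]'

```text
clock: 47.6
tool_pos: [0.5912, -0.4326, 0.2658]
eef_rot: [0.691, 0.723, -0.002, -0.001]
contact_force: [-0.6, -0.4, -2.1]
opening: 0.623
```

>>> jog_arm --rows '[[[0,0,0.03],0],[[0,0,0.07],0],[[0,0,0.11],0],[[0,0,0.15],0],[[0,0,0.19],0],[[0,0,0.2],0],[[0,0,0.2],0]]'

```text
clock: 48.18
tool_pos: [0.5908, -0.4262, 0.1142]
eef_rot: [0.689, 0.725, -0.002, -0.005]
contact_force: [-1.0, -0.5, -0.4]
opening: 0.619
```

```bash
cat > tr.py <<'E'
from lo import *
import sys
x,y,z,yaw=map(float,sys.argv[1:5])
s=shot('side');t=shot('top')
p_=get_state()['tool_pos'];a=np.linspace(0,2*np.pi,30);b=p_[2]-.031
C=lambda z:np.c_[p_[0]+.028*np.cos(a),p_[1]+.028*np.sin(a),0*a+z]
overlay(s,'side',[C(b)],(225,105,305,175),7,'a.png');overlay(t,'top',[C(b)],(330,130,415,205),7,'b.png')
A,B=cv2.imread('pics/a.png'),cv2.imread('pics/b.png');h=min(len(A),len(B))
o=np.hstack([A[:h],B[:h]]);cv2.imwrite('pics/'+sys.argv[5],cv2.resize(o,None,fx=.69,fy=.69,interpolation=cv2.INTER_AREA))
go(x,y,z,yaw)
E
python3 tr.py .595 -.428 .039 -87 s32.png
```

```text
clk 48.28 pos [ 0.5939 -0.4279  0.1193] yaw -87.10 q7 0.36 open 54.7 F [ 0.   0.2 -0.5]
tilt [-4.e-04 -6.e-04 -1.e+00] MOVE [-0.0001, 0.0015, 0.107] turn -0.0008 mm 80
```

View pics/s32.png

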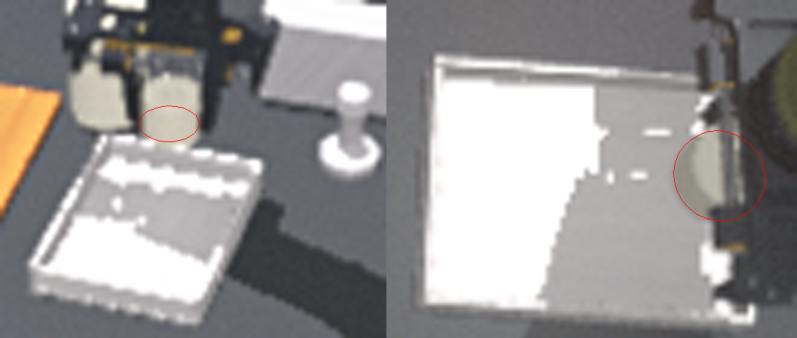

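>>> jog_arm --rows '[[[0,0.0015,0.03],0],[[0,0.0015,0.06],0],[[0,0.0015,0.08],0],[[0,0.0015,0.09],0],[[0,0.0015,0.095],0],[[0,0.0015,0.095],0]]'

```text
clock: 48.78
tool_pos: [0.5948, -0.428, 0.0479]
eef_rot: [0.689, 0.725, -0.0, 0.0]
contact_force: [-0.5, -0.7, -0.4]
opening: 0.62
```

>>> jog_arm --rows '[[[0,0,0.004],0],[[0,0,0.008],0],[[0,0,0.011],0],[[0,0,0.011],0]]'

```text
clock: 49.12
tool_pos: [0.5945, -0.4278, 0.0393]
eef_rot: [0.689, 0.725, -0.001, -0.0]
contact_force: [-0.4, -0.1, -1.2]
opening: 0.621
```

```bash
python3 tr.py .595 -.428 .039 -87 s33.png
```

```text
clk 49.22 pos [ 0.5946 -0.4279  0.0396] yaw -87.10 q7 0.34 open 54.4 F [-0.6  0.7 -1.3]
tilt [-8.e-04 -5.e-04 -1.e+00] MOVE [-0.0002, 0.0005, 0.0007] turn -0.0009 mm 1
```

View pics/s33.png

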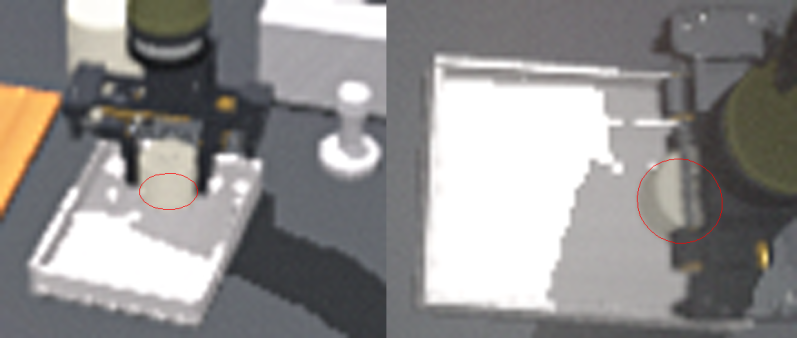

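>>> jog_arm --rows '[[[0,0,0.002],0],[[0,0,0.0035],0],[[0,0,0.0035],0],[[0,0,0.0035],0]]'

```text
clock: 49.55
tool_pos: [0.5947, -0.4279, 0.037]
eef_rot: [0.689, 0.725, -0.0, 0.0]
contact_force: [-0.7, -0.3, 1.6]
opening: 0.622
```

>>> jog_arm --rows '[[[0,0,0],0],[[0,0,0],0],[[0,0,0],0],[[0,0,0],0],[[0,0,0],0]]' --gripper 72

```text
clock: 49.97
tool_pos: [0.5945, -0.4278, 0.0367]
eef_rot: [0.689, 0.725, -0.0, -0.0]
contact_force: [-0.1, -0.0, 0.8]
opening: 0.817
```

>>> jog_arm --rows '[[[0,0,-0.01],0],[[0,0,-0.04],0],[[0,0,-0.08],0],[[0,0,-0.13],0],[[0,0,-0.18],0],[[0,0,-0.23],0],[[0,0,-0.27],0],[[0,0,-0.285],0],[[0,0,-0.285],0]]'

```text
clock: 50.72
tool_pos: [0.5965, -0.4286, 0.255]
eef_rot: [0.689, 0.725, 0.0, 0.004]
contact_force: [0.4, -0.5, -0.5]
opening: 0.817
```

Run:
```python
from lo import *
go(.458,.347,.25,-87)
```

```text
clk 50.72 pos [ 0.5965 -0.4286  0.255 ] yaw -87.12 q7 0.41 open 72.0 F [ 0.4 -0.5 -0.5]
tilt [ 0.0057 -0.0042 -1.    ] MOVE [1.0421, -0.1326, 0.0013] turn -0.0011 mm 788
```

>>> jog_arm --rows '[[[0.03,-0.004,0],0],[[0.08,-0.01,0],0],[[0.13,-0.016,0],0],[[0.18,-0.023,0],0],[[0.23,-0.029,0],0],[[0.28,-0.036,0],0],[[0.33,-0.042,0],0],[[0.38,-0.048,0],0],[[0.43,-0.055,0],0],[[0.48,-0.061,0],0],[[0.53,-0.067,0],0],[[0.58,-0.074,0],0],[[0.63,-0.08,0],0],[[0.68,-0.087,0],0],[[0.73,-0.093,0],0],[[0.78,-0.099,0],0],[[0.83,-0.106,0],0],[[0.88,-0.112,0],0],[[0.93,-0.118,0],0],[[0.97,-0.123,0],0]]'

```text
clock: 52.38
tool_pos: [0.4636, 0.2967, 0.2485]
eef_rot: [0.688, 0.726, -0.002, -0.001]
contact_force: [0.3, -0.7, -0.4]
opening: 0.817
```

Run:
```python
from lo import *
go(.458,.347,.25,-87)
```

```text
clk 52.38 pos [0.4636 0.2967 0.2485] yaw -86.95 q7 -0.83 open 72.0 F [ 0.3 -0.7 -0.4]
tilt [-0.0042 -0.0012 -1.    ] MOVE [0.0674, -0.0039, -0.002] turn 0.0004 mm 51
```

>>> jog_arm --rows '[[[0.03,-0.002,0],0],[[0.06,-0.004,0.03],0],[[0.067,-0.006,0.07],0],[[0.067,-0.006,0.11],0],[[0.067,-0.006,0.15],0],[[0.067,-0.006,0.18],0],[[0.067,-0.006,0.19],0],[[0.067,-0.006,0.19],0],[[0.067,-0.006,0.19],0]]' --gripper 76

```text
clock: 53.13
tool_pos: [0.4583, 0.3438, 0.1075]
eef_rot: [0.689, 0.725, -0.001, -0.0]
contact_force: [0.0, 0.5, 0.5]
opening: 0.865
```

```bash
python3 sl.py .458 .347 .031 -87 s34.png
python3 - <<'E'
from lo import *
t=shot('top');crop(t,330,130,415,205,7,'t34.png');s=shot('side');crop(s,170,160,250,240,8,'s34b.png')
E
```

```text
clk 53.18 pos [0.4589 0.3443 0.1084] yaw -87.11 q7 -0.97 open 75.6 F [-0.2 -0.1  0.3]
tilt [-4.e-04  2.e-04 -1.e+00] MOVE [0.0037, -0.001, 0.1032] turn -0.001 mm 77
```

View pics/s34.png

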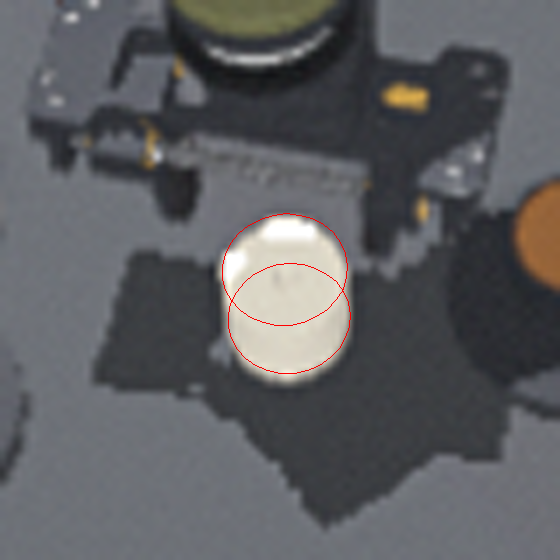

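View pics/t34.png

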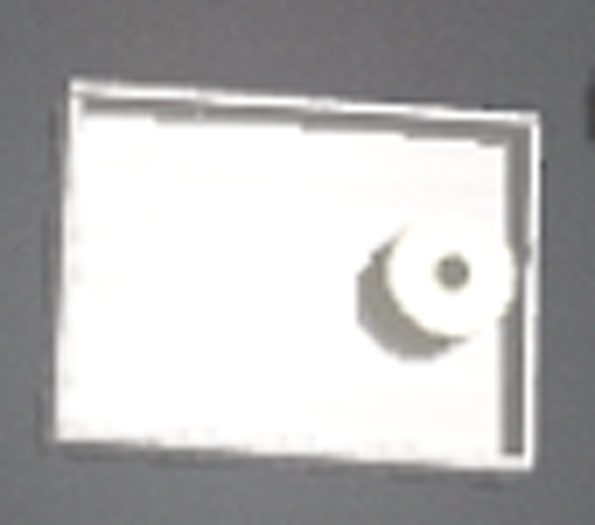

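View pics/s34b.png

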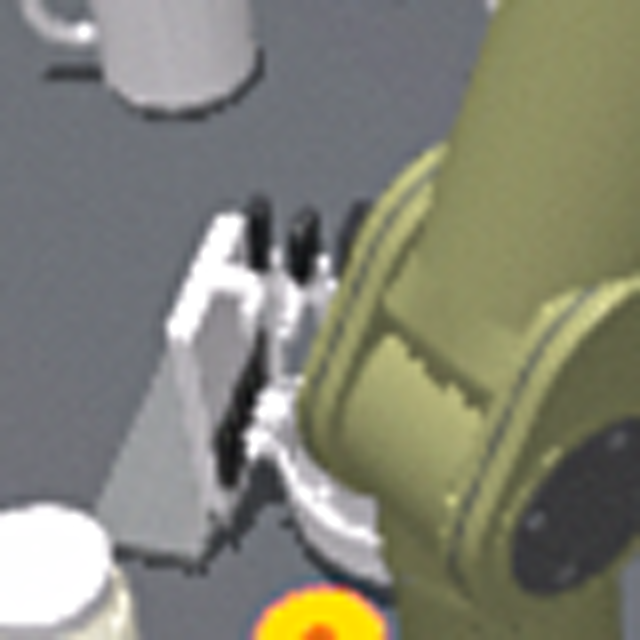

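>>> jog_arm --rows '[[[0.0035,-0.001,0.03],0],[[0.0035,-0.001,0.06],0],[[0.0035,-0.001,0.085],0],[[0.0035,-0.001,0.1],0],[[0.0035,-0.001,0.1025],0],[[0.0035,-0.001,0.1025],0]]'

```text
clock: 53.78
tool_pos: [0.4579, 0.3467, 0.0313]
eef_rot: [0.689, 0.725, -0.0, -0.0]
contact_force: [-0.1, -0.3, 0.5]
opening: 0.861
```

>>> jog_arm --rows '[[[0,0,0],0],[[0,0,0],0],[[0,0,0],0],[[0,0,0],0],[[0,0,0],0]]' --gripper 30

```text
clock: 54.2
tool_pos: [0.4581, 0.347, 0.0319]
eef_rot: [0.689, 0.725, 0.0, -0.0]
contact_force: [-0.6, -0.2, 7.1]
opening: 0.629
```

>>> jog_arm --rows '[[[0,0,-0.02],0],[[0,0,-0.06],0],[[0,0,-0.11],0],[[0,0,-0.16],0],[[0,0,-0.21],0],[[0,0,-0.26],0],[[0,0,-0.3],0],[[0,0,-0.317],0],[[0,0,-0.317],0]]'

```text
clock: 54.95
tool_pos: [0.4592, 0.3479, 0.2723]
eef_rot: [0.689, 0.725, 0.003, 0.0]
contact_force: [-1.3, -0.3, -1.6]
opening: 0.631
```

Run:
```python
from lo import *
go(.595,-.366,.265,-87)
```

```text
clk 54.95 pos [0.4592 0.3479 0.2723] yaw -87.12 q7 -0.89 open 55.6 F [-1.3 -0.3 -1.6]
tilt [ 0.0045  0.0043 -1.    ] MOVE [-0.9598, 0.1329, 0.0065] turn -0.001 mm 727
```

>>> jog_arm --rows '[[[-0.02,0.003,0],0],[[-0.06,0.008,0],0],[[-0.11,0.015,0],0],[[-0.16,0.022,0],0],[[-0.21,0.029,0],0],[[-0.26,0.036,0],0],[[-0.31,0.043,0],0],[[-0.36,0.05,0],0],[[-0.41,0.057,0],0],[[-0.46,0.064,0],0],[[-0.51,0.07,0],0],[[-0.56,0.077,0],0],[[-0.61,0.084,0],0],[[-0.66,0.091,0],0],[[-0.71,0.098,0],0],[[-0.76,0.105,0],0],[[-0.81,0.112,0],0],[[-0.86,0.119,0],0],[[-0.91,0.126,0],0],[[-0.945,0.131,0],0]]'

```text
clock: 56.62
tool_pos: [0.5902, -0.3606, 0.2663]
eef_rot: [0.69, 0.724, -0.002, -0.001]
contact_force: [1.0, -0.5, -1.7]
opening: 0.626
```

>>> jog_arm --rows '[[[-0.013,0.002,0],0],[[-0.013,0.002,0.03],0],[[-0.013,0.002,0.07],0],[[-0.013,0.002,0.11],0],[[-0.013,0.002,0.15],0],[[-0.013,0.002,0.19],0],[[-0.013,0.002,0.2],0],[[-0.013,0.002,0.2],0],[[-0.013,0.002,0.2],0]]'

```text
clock: 57.37
tool_pos: [0.5941, -0.3652, 0.119]
eef_rot: [0.689, 0.725, -0.0, -0.0]
contact_force: [-0.2, 0.4, -1.2]
opening: 0.621
```

```bash
python3 tr.py .595 -.365 .039 -87 s35.png
```

```text
clk 57.47 pos [ 0.5951 -0.3661  0.1209] yaw -87.09 q7 0.27 open 55.2 F [-0.3 -0.  -0.6]
tilt [ 0.0023 -0.0017 -1.    ] MOVE [0.0017, -0.0004, 0.1092] turn -0.0008 mm 82
```

View pics/s35.png

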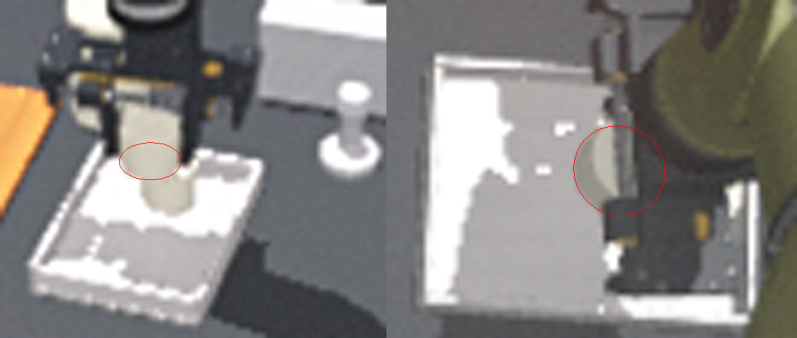

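>>> jog_arm --rows '[[[0.001,0,0.03],0],[[0.001,0,0.06],0],[[0.001,0,0.085],0],[[0.001,0,0.1],0],[[0.001,0,0.108],0],[[0.001,0,0.111],0],[[0.001,0,0.111],0],[[0.001,0,0.111],0]]'

```text
clock: 58.13
tool_pos: [0.5948, -0.3657, 0.0373]
eef_rot: [0.689, 0.725, 0.0, 0.001]
contact_force: [0.2, 0.4, -0.8]
opening: 0.626
```

>>> jog_arm --rows '[[[0,0,0],0],[[0,0,0],0],[[0,0,0],0],[[0,0,0],0],[[0,0,0],0]]' --gripper 72

```text
clock: 58.55
tool_pos: [0.5937, -0.3653, 0.0358]
eef_rot: [0.689, 0.725, -0.0, -0.0]
contact_force: [0.1, 0.5, 0.2]
opening: 0.817
```

>>> jog_arm --rows '[[[0,0,-0.01],0],[[0,0,-0.04],0],[[0,0,-0.08],0],[[0,0,-0.13],0],[[0,0,-0.18],0],[[0,0,-0.23],0],[[0,0,-0.28],0],[[0,0,-0.3],0],[[0,0,-0.3],0]]'

```text
clock: 59.3
tool_pos: [0.5963, -0.366, 0.2668]
eef_rot: [0.689, 0.725, 0.001, 0.005]
contact_force: [0.4, 0.4, -0.3]
opening: 0.815
```

Run:
```python
from lo import *
go(.45,.0,.26,-87)
go(.633,.333,.26,-87)
```

```text
clk 59.30 pos [ 0.5963 -0.366   0.2668] yaw -87.13 q7 0.32 open 71.8 F [ 0.4  0.4 -0.3]
tilt [ 0.0083 -0.0049 -1.    ] MOVE [0.4972, -0.1704, 0.0051] turn -0.0011 mm 394
clk 59.30 pos [ 0.5963 -0.366   0.2668] yaw -87.13 q7 0.32 open 71.8 F [ 0.4  0.4 -0.3]
tilt [ 0.0083 -0.0049 -1.    ] MOVE [0.9284, 0.0955, 0.005] turn -0.0011 mm 700
```

>>> jog_arm --rows '[[[0.03,0.003,0],0],[[0.08,0.008,0],0],[[0.13,0.013,0],0],[[0.18,0.018,0],0],[[0.23,0.023,0],0],[[0.28,0.028,0],0],[[0.33,0.033,0],0],[[0.38,0.038,0],0],[[0.43,0.043,0],0],[[0.48,0.048,0],0],[[0.53,0.053,0],0],[[0.58,0.058,0],0],[[0.63,0.063,0],0],[[0.68,0.069,0],0],[[0.73,0.074,0],0],[[0.78,0.079,0],0],[[0.83,0.085,0],0],[[0.88,0.09,0],0],[[0.91,0.094,0],0],[[0.925,0.097,0],0]]' --gripper 76

```text
clock: 60.97
tool_pos: [0.6289, 0.3369, 0.2589]
eef_rot: [0.687, 0.727, -0.001, -0.002]
contact_force: [0.1, -0.2, 0.5]
opening: 0.868
```

>>> jog_arm --rows '[[[0,0,0],0],[[0,0,0.03],0],[[0,0,0.07],0],[[0,0,0.11],0],[[0,0,0.15],0],[[0,0,0.18],0],[[0,0,0.19],0],[[0,0,0.19],0]]'

```text
clock: 61.63
tool_pos: [0.63, 0.3287, 0.1151]
eef_rot: [0.689, 0.724, -0.004, -0.001]
contact_force: [0.3, 0.2, -0.8]
opening: 0.862
```

```bash
python3 sl.py .633 .333 .031 -87 s36.png
python3 - <<'E'
from lo import *
t=shot('top');cv2.imwrite('pics/t36.png',cv2.resize(t,None,fx=1.5,fy=1.5))
E
```

```text
clk 61.68 pos [0.6312 0.33   0.1172] yaw -87.16 q7 -0.71 open 76.1 F [-0.3  1.   0.2]
tilt [-0.0023 -0.0019 -1.    ] MOVE [0.0041, 0.0029, 0.115] turn -0.0014 mm 86
```

View pics/s36.png

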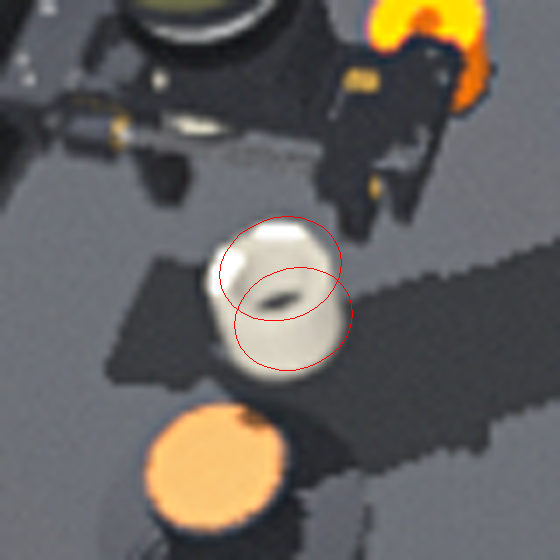

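View pics/t36.png

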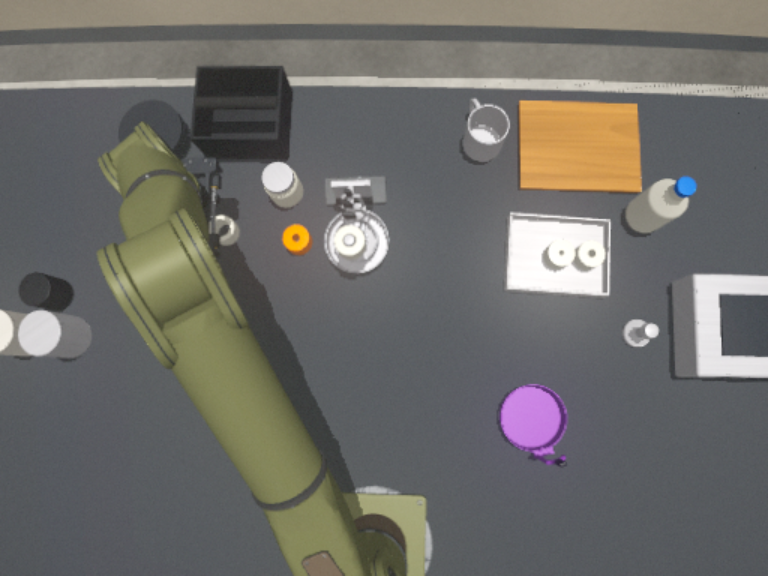

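Run:
```python
from lo import *
for z in (0,.05,.1): print(z,atz([[193/1.5,155/1.5],[290/1.5,160/1.5]],'top',z).round(3).tolist())
s=np.load('side.npy')
print(atz([[cr(208,423,1.5,0,0)[0],cr(208,423,1.5,0,0)[1]],[cr(238,355,1.5,0,0)[0],cr(238,355,1.5,0,0)[1]]],'side',0).round(3))
go(.633,.333,.031,-87)
```

```text
0 [[0.806, 0.422, 0.0], [0.797, 0.205, 0.0]]
0.05 [[0.787, 0.402, 0.05], [0.778, 0.194, 0.05]]
0.1 [[0.768, 0.383, 0.1], [0.759, 0.183, 0.1]]
[[0.8   0.376 0.   ]
 [0.817 0.183 0.   ]]
clk 61.73 pos [0.632  0.3309 0.1187] yaw -87.15 q7 -0.71 open 76.0 F [-0.8 -0.7 -0.2]
tilt [ 2.e-04 -2.e-04 -1.e+00] MOVE [0.0028, 0.0014, 0.117] turn -0.0013 mm 88
```

Box clear (x > 0.75). Descend and grasp.

>>> jog_arm --rows '[[[0.003,0.0014,0.03],0],[[0.003,0.0014,0.06],0],[[0.003,0.0014,0.09],0],[[0.003,0.0014,0.11],0],[[0.003,0.0014,0.115],0],[[0.003,0.0014,0.116],0],[[0.003,0.0014,0.116],0]]'

```text
clock: 62.32
tool_pos: [0.6331, 0.3341, 0.0322]
eef_rot: [0.689, 0.725, 0.001, 0.0]
contact_force: [0.4, 0.2, 0.9]
opening: 0.865
```

>>> jog_arm --rows '[[[0,0,0],0],[[0,0,0],0],[[0,0,0],0],[[0,0,0],0],[[0,0,0],0]]' --gripper 30

```text
clock: 62.73
tool_pos: [0.6328, 0.334, 0.0319]
eef_rot: [0.689, 0.725, 0.0, 0.0]
contact_force: [-0.1, 0.0, 6.2]
opening: 0.633
```

>>> jog_arm --rows '[[[0,0,-0.02],0],[[0,0,-0.06],0],[[0,0,-0.11],0],[[0,0,-0.16],0],[[0,0,-0.21],0],[[0,0,-0.26],0],[[0,0,-0.31],0],[[0,0,-0.325],0],[[0,0,-0.325],0]]'

```text
clock: 63.48
tool_pos: [0.6338, 0.3349, 0.2795]
eef_rot: [0.689, 0.725, 0.004, 0.001]
contact_force: [-0.1, -0.1, -1.4]
opening: 0.633
```

Run:
```python
from lo import *
go(.596,-.302,.27,-87)
go(.48,.05,.27,-87)
```

```text
clk 63.48 pos [0.6338 0.3349 0.2795] yaw -87.12 q7 -0.66 open 55.8 F [-0.1 -0.1 -1.4]
tilt [ 0.006   0.0041 -1.    ] MOVE [-0.8457, -0.0932, 0.0089] turn -0.001 mm 638
clk 63.48 pos [0.6338 0.3349 0.2795] yaw -87.12 q7 -0.66 open 55.8 F [-0.1 -0.1 -1.4]
tilt [ 0.006   0.0041 -1.    ] MOVE [-0.3691, -0.224, 0.0099] turn -0.001 mm 324
```

>>> jog_arm --rows '[[[-0.02,-0.002,0],0],[[-0.06,-0.006,0],0],[[-0.11,-0.012,0],0],[[-0.16,-0.018,0],0],[[-0.21,-0.023,0],0],[[-0.26,-0.029,0],0],[[-0.31,-0.034,0],0],[[-0.36,-0.04,0],0],[[-0.41,-0.045,0],0],[[-0.46,-0.051,0],0],[[-0.51,-0.056,0],0],[[-0.56,-0.062,0],0],[[-0.61,-0.067,0],0],[[-0.66,-0.073,0],0],[[-0.71,-0.078,0],0],[[-0.76,-0.084,0],0],[[-0.8,-0.088,0],0],[[-0.83,-0.0915,0],0],[[-0.844,-0.093,0],0],[[-0.844,-0.093,0],0]]'

```text
clock: 65.15
tool_pos: [0.5926, -0.305, 0.2724]
eef_rot: [0.691, 0.723, -0.002, -0.002]
contact_force: [0.1, -1.2, -1.0]
opening: 0.633
```

>>> jog_arm --rows '[[[0,0,0],0],[[0,0,0.03],0],[[0,0,0.07],0],[[0,0,0.11],0],[[0,0,0.15],0],[[0,0,0.19],0],[[0,0,0.205],0],[[0,0,0.205],0],[[0,0,0.205],0]]'

```text
clock: 65.9
tool_pos: [0.5954, -0.3002, 0.1215]
eef_rot: [0.688, 0.726, 0.0, -0.0]
contact_force: [-0.1, -0.3, -0.8]
opening: 0.636
```

```bash
python3 tr.py .595 -.302 .036 -87 s37.png
```

```text
clk 66.00 pos [ 0.5963 -0.3016  0.1232] yaw -87.05 q7 0.17 open 55.9 F [-0.4 -0.7 -1.1]
tilt [ 0.0026 -0.0012 -1.    ] MOVE [-0.0003, -0.002, 0.1163] turn -0.0005 mm 87
```

View pics/s37.png

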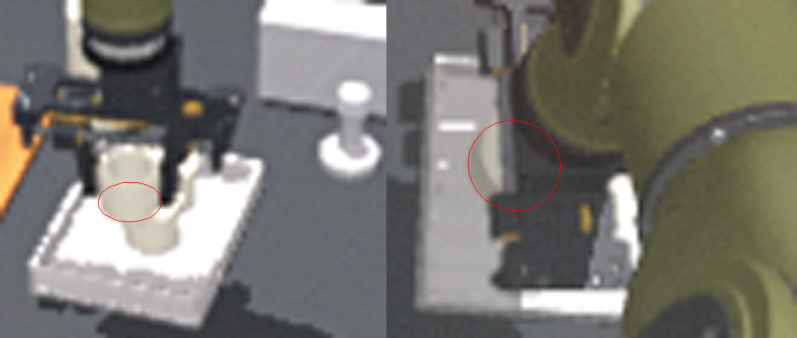

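>>> jog_arm --rows '[[[0,-0.001,0.03],0],[[0,-0.001,0.06],0],[[0,-0.001,0.085],0],[[0,-0.001,0.1],0],[[0,-0.001,0.11],0],[[0,-0.001,0.114],0],[[0,-0.001,0.114],0],[[0,-0.001,0.114],0]]'

```text
clock: 66.67
tool_pos: [0.5949, -0.3025, 0.0371]
eef_rot: [0.689, 0.725, 0.0, 0.001]
contact_force: [0.0, -0.3, -0.9]
opening: 0.632
```

>>> jog_arm --rows '[[[0,0,0],0],[[0,0,0],0],[[0,0,0],0],[[0,0,0],0],[[0,0,0],0]]' --gripper 72

```text
clock: 67.08
tool_pos: [0.5939, -0.3021, 0.0357]
eef_rot: [0.689, 0.725, -0.0, -0.0]
contact_force: [-0.7, 0.9, -0.8]
opening: 0.817
```

>>> jog_arm --rows '[[[0,0,-0.01],0],[[0,0,-0.04],0],[[0,0,-0.08],0],[[0,0,-0.13],0],[[0,0,-0.18],0],[[0,0,-0.23],0],[[0,0,-0.28],0],[[0,0,-0.3],0],[[0,0,-0.3],0]]'

```text
clock: 67.83
tool_pos: [0.5964, -0.3027, 0.2665]
eef_rot: [0.689, 0.725, 0.001, 0.004]
contact_force: [-0.1, -0.6, 0.4]
opening: 0.819
```

Run:
```python
from lo import *
go(.40,-.25,.3,-87)
```

```text
clk 67.83 pos [ 0.5964 -0.3027  0.2665] yaw -87.12 q7 0.23 open 72.1 F [-0.1 -0.6  0.4]
tilt [ 0.0084 -0.0041 -1.    ] MOVE [0.0832, -0.2577, -0.0472] turn -0.001 mm 206
```

>>> jog_arm --rows '[[[0.01,-0.05,-0.01],0],[[0.03,-0.1,-0.02],0],[[0.05,-0.15,-0.03],0],[[0.07,-0.2,-0.04],0],[[0.083,-0.25,-0.047],0],[[0.083,-0.257,-0.047],0],[[0.083,-0.257,-0.047],0],[[0.083,-0.257,-0.047],0],[[0.083,-0.257,-0.047],0]]'

```text
clock: 68.58
tool_pos: [0.4, -0.2498, 0.2958]
eef_rot: [0.689, 0.725, 0.0, 0.0]
contact_force: [-0.1, -0.4, -0.6]
opening: 0.815
```

Run:
```python
from lo import *
s=shot('side');t=shot('top');np.save('side.npy',s);np.save('top.npy',t)
cv2.imwrite('pics/s38.png',cv2.resize(s,None,fx=1.5,fy=1.5));cv2.imwrite('pics/t38.png',cv2.resize(t,None,fx=1.5,fy=1.5))
crop(s,170,160,250,240,8,'s38b.png');crop(t,205,110,265,190,8,'t38b.png')
```

```text
(no output)
```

View pics/s38.png

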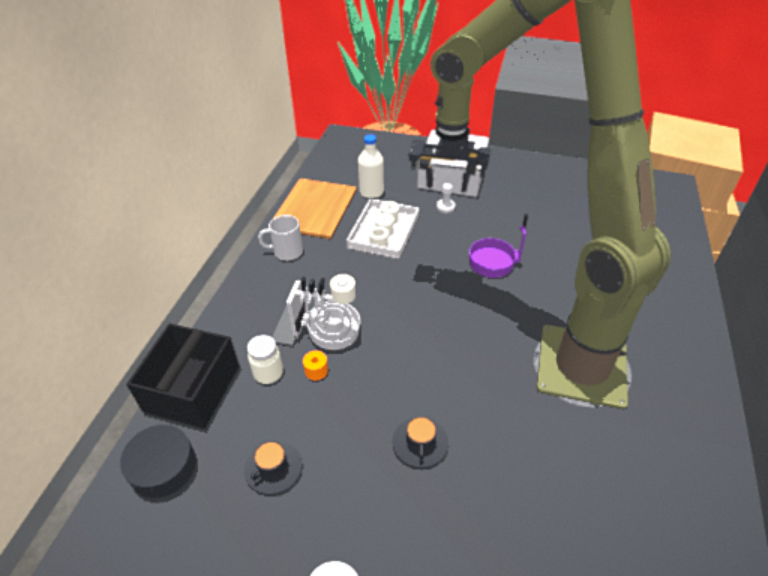

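View pics/t38.png

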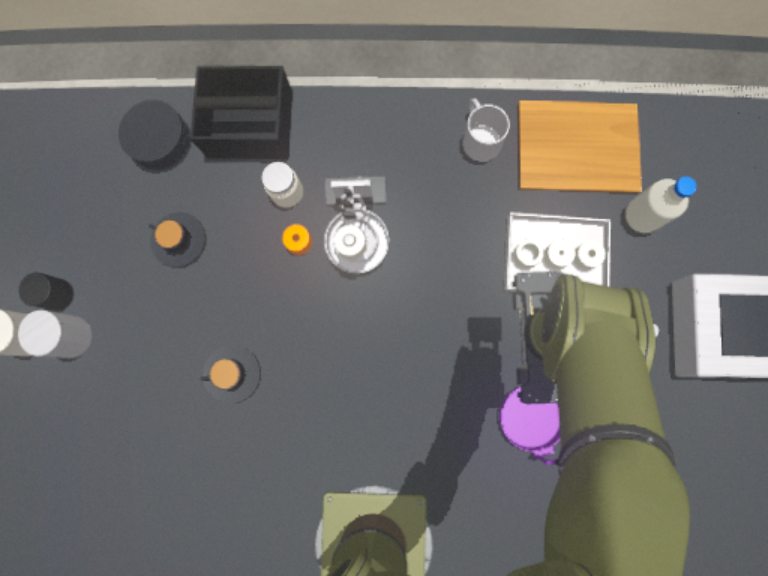

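View pics/s38b.png

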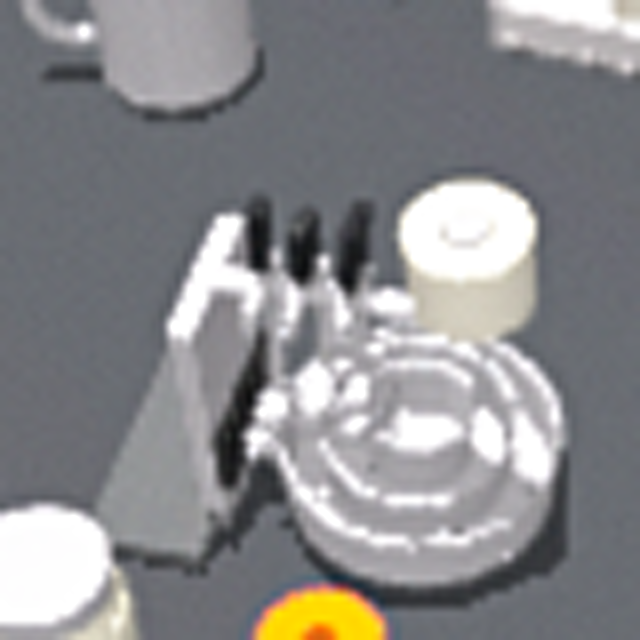

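View pics/t38b.png

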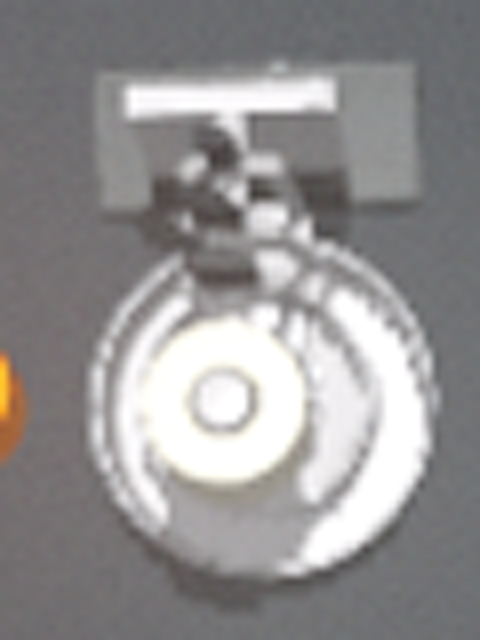

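Run:
```python
from fitp import *
from h import _Ro,_e,_f
from scipy.spatial import cKDTree
s=np.load('side.npy');t=np.load('top.npy')
def model(v):
    along,lat,yaw,th=v   # crook position on arm, peak underside resting on arm z=.136
    L=dpts(1,0,0,0,-DIP[1][2]);c,sn=np.cos(th),np.sin(th)
    P=np.array([[c,0,-sn],[0,1,0],[sn,0,c]]);yy=np.radians(3.3)+yaw;C,S_=np.cos(yy),np.sin(yy);Y=np.array([[C,-S_,0],[S_,C,0],[0,0,1]])
    o=_Ro+_e*along+_f*lat+[0,0,.136]
    return [((l+[0,0,.028])@P.T)@Y.T+o for l in L]
cs=lambda *a:[cr(x,y,8,170,160) for x,y in a]; ct=lambda *a:[cr(x,y,8,205,110) for x,y in a]
cl=[('side',0,cs((558,400),(562,430),(530,365),(430,543),(350,520),(300,475))),('side',1,cs((430,588),(370,578),(320,545),(490,577),(535,545))),('top',0,ct((90,400),(100,460),(433,400),(425,350),(400,295),(405,490)))]
def res(v):
    L=model(v);o=[]
    for n,i,p in cl:
        P=L[i];P=np.vstack([np.linspace(P[j],P[j+1],8) for j in range(len(P)-1)]);q=proj(P,n);d,ix=cKDTree(q).query(p);o+=list((np.array(p)-q[ix]).ravel())
    return np.array(o+[v[2]*2])
f=least_squares(res,[-.018,0,0,.05],loss='soft_l1',f_scale=.5);v=f.x
L=model(v);print("along %.1f lat %.1f yaw %.1f pitch %.1f"%(v[0]*1e3,v[1]*1e3,*np.degrees(v[2:])),"min base z",L[1][:,2].min(),"rms",np.sqrt(np.mean(f.fun**2)*2))
overlay(s,'side',L,(170,160,250,240),8,'f3s.png');overlay(t,'top',L,(205,110,265,190),8,'f3t.png')
A,B=cv2.imread('pics/f3s.png'),cv2.imread('pics/f3t.png');cv2.imwrite('pics/f3.png',cv2.resize(np.hstack([A,B]),None,fx=.7,fy=.7))
```

```text
along -19.7 lat -4.3 yaw -0.4 pitch 4.2 min base z 0.00399559433911259 rms 0.4567583894397571
```

View pics/f3.png

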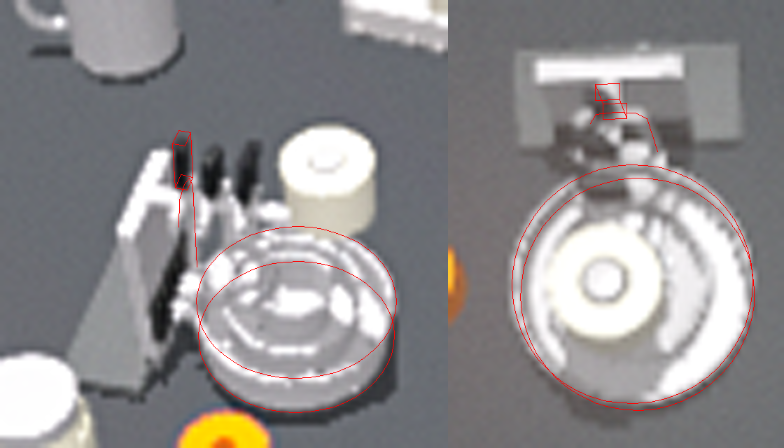

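```bash
python3 -c "
from plant import *
print(get_state()['clock'],get_state()['contact_force']);print(workorder.finish_job())"
```

```text
68.6833 [ 0.61397805 -0.49757726  0.20716239]
the job is handed in; nothing more can be done
None
```

The job is done and was handed in at 68.7 s: all three dippers hang on the hook, it is closed with the right sleeve, and the other three sleeves are in the tray. Handing in gave no verdict.

**Dippers:** They hang largest first, each with its cup nested in the one before. The largest leans back about 4° and its cup clears the table by about 4 mm, by my estimate from the pictures.

**Sleeves:** The sleeve with the 24 mm bore slid down over the rod and stopped at the height of the flange. In the last picture its top is about level with the rod's end. The other three stand in the tray.

**Left alone:** In the last pictures the coffee cups, sugar jar, tamper, purple dipper and orange sleeve are where they started.

**What went wrong on the way:**
- On the first try at hanging the largest dipper, its back bracket landed on the panel's rubber pad. The force reading at the wrist was about 75 N (limit 120 N). I backed off, the dipper slipped a little in the grip, and I hung it farther out.
- I then gripped it again and slid it about 11 mm towards the panel. It ended about 20 mm in front of the panel instead of 12. When last measured, the middle dipper hung about 22 mm in front of it.

**What I checked less closely:** I only looked at the spacing of the smallest dipper, which I set down about 22 mm in front of the middle one. The two cameras differed by about 1–3 mm on sleeve positions.

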